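Load the sensor tray and send it into the test bay

ROBOT

A 6-joint arm with a two-finger parallel gripper is mounted at the origin on the work surface. World frame = base frame: x ahead of the robot, y to its left, z up, the work surface at z = 0. Lengths are in mm, angles in rad, forces in N, time in s.
With the tool pointing down it reaches from about 350 to 875 mm from the base axis. Payload 4.2 kg.
Tool frame: the origin (TCP) lies at the very end of the fingers, on their centre line; the grasp point (between the pads) lies arm.grip_depth behind it (arm.grip_depth is the distance from the TCP to the grasp point, in mm); x points along the fingers, y is the direction in which the jaws open and shut, and the axes are right-handed (so a half turn about x gives the same grasp; the last joint's range is limited). The gripper opens to 85 mm and grips with 20 to 120 N. Pads are 22 mm wide; open, the fingers measure 114 mm over their backs; the gripper's body (76 mm by 85 mm) begins 54 mm behind the grasp point. The pads swing forward as they close: fully open they stand 13 mm farther back than shut.
Start: joints at [1.573, 0.385, 0.008, 0, -1.194, -0.259], TCP at [158.71, 604.492, 231.312] pointing down, gripper open.
Joint ranges: [-3.14, 3.14], [-1.21, 2.06], [-1.07, 1.41], [-3.16, 2.05], [-2.99, -0.16], [-3.1, 3.1]. Speed limits (rad/s): [2.79, 2.79, 3.14, 3.14, 3.14, 3.14].

INTERFACE

Orientations are given as a unit quaternion [x, y, z, w].
In Python, from bench import arm, get_image, models gives the robot as it stands.
- The arm moves only by the tool arm_command, never from a script. Its argument "rows" is a list of rows, each an object of numbers: "dx", "dy", "dz": the shift along the tool's x, y, z in m; "wx", "wy", "wz": the turn, a rotation vector about the tool's x, y, z in degrees; "gripper": the closure, from -1 (fully open) to 1 (shut). A call has exactly 8 rows; each row is the pose to reach, as a shift and turn from the pose measured when the call began, along the tool's axes at that moment; what a row does not reach only later rows make up. A row lasts 1/10 s, in which the tool goes at most 50 mm and 8.59 degrees, less where a joint would pass 70% of its speed; a pose out of reach is approached as far as the arm can. A call with a gripper value outside its range is refused whole. The fingers move at their own pace and stop on an object; the grip force is fixed at half the most. Time passes only in rows, so rows that repeat a pose let the fingers close, or fill a call up. It gives the time, the measured TCP pose, the force and the opening at its end, in the units of the state.
- arm.read_state(): the state, without advancing time (a new reading comes with each control period).
- get_image(name): name is "scene" or "top" or "wrist"; returns a dict with "img" (420x560x3 uint8, red, green, blue), "K" (3x3 intrinsics, pixels), "k1" (the pictures are not rectified: a ray, as slopes to the right and down, at radius r is drawn at 1 + k1 r^2 times it, then the intrinsics apply), "rvec" (rotation vector, rad) and "tvec" (3), from world to camera coordinates, as OpenCV has them; the wrist camera has in their place "T_tool_cam" (4x4, takes a point from camera to tool coordinates, whose origin is the TCP and whose axes are the tool frame's). Camera axes: x right, y down, z forward; pixel columns grow to the right and rows downward; lengths in mm; the calibration is good to about 2 mm. A picture is of the moment at which its call begins: read the wrist's pose just before it. There is no depth.
- arm.job_done(): hands the job in, once; it reports no verdict.
Trained networks look in the newest picture that a camera, given by its name, has taken for a name from the list of things; names that differ only in an ending like _2 or _b are one class to them, and where a whole thing is asked for, a point or a joint stands for the part that bears it (a point fixed in the world has none). Each returns a list of dicts, best first, with "conf" (0 to 1); they miss things now and then, are a little off and sometimes report something else, mostly with a low value. They report only what shows in the picture. A call takes as long as a camera call. They do not tell look-alikes from the thing itself.
- models.cut_out(camera, query): "mask" (420x560 bool, what is visible of it) and "extent" ([left, top, right, bottom] in pixels, round what is visible of it).
The state is a dict: "clock": time; "joints": joint angles; "joint_vel": joint speeds; "joint_efforts": joint torques, N m; "position": TCP position; "ee_rot": TCP orientation; "contact_force": force on the tool from outside, world axes, zero at the start; "wrist_torque": the same for the moment, N m; "gripper_width": finger opening in mm.
Only numpy, scipy, OpenCV 4.12 (cv2) and the standard library are available. Lean on these libraries where they do the work, as an engineer would, in place of code of your own. Each camera call takes 0.05 s, during which the arm holds its last target.

TASK

Seat every sensor module lying on the bench flat and square in a pocket of the grey tray (any pocket, either way round), and only then push the tray along the rollers, without lifting it off them, until it is fully home against the end of the test bay. Then fold the gate behind it, one leaf at a time: first swing the long yellow leaf fully across the mouth of the bay with the short orange leaf still unfolded, then fold the orange leaf fully round the corner along the outside of the bay. Leave the tumbler, jar, screwdriver and optics post where they stand.

Things in the scene. Friction and masses are not known exactly. Their poses are not given: they have to be found in the camera images.
- tray: Grey tray on the rollers, 106 mm (x) by 240 mm (y), 0.45 kg; origin under the floor, midway along the pockets; z up. The pocketed part runs y = -106 to 106 mm; floor 6 mm thick, walls to 18 mm above the underside. Its +y end goes first into the bay; at the -y end stands a blue push tab. It rolls only when pushed; 3 mm play to each rail.
- pocket1 (a point): Centre of the floor of tray pocket 1 (at tray y = -68 mm). The pocket is 94 mm (x) by 64 mm (y) and 12 mm deep, 2 mm bigger all round than a module's base. Axes as the tray's.
- pocket2 (a point): Centre of the floor of tray pocket 2 (at tray y = 0 mm). The pocket is 94 mm (x) by 64 mm (y) and 12 mm deep, 2 mm bigger all round than a module's base. Axes as the tray's.
- pocket3 (a point): Centre of the floor of tray pocket 3 (at tray y = 68 mm). The pocket is 94 mm (x) by 64 mm (y) and 12 mm deep, 2 mm bigger all round than a module's base. Axes as the tray's.
- tray_tab (a point): Centre of the blue push tab, 60 mm wide (x), 8 mm thick (y), from 6 to 50 mm above the tray's underside (its top 85 mm above the bench); the point is 28 mm above the underside. Push it along tray +y.
- module1_center (a point): Sensor module with a blue housing (may be absent); the point at its centre, 24 mm above its underside. Aluminium base 90 mm (x) by 60 mm (y) by 14 mm thick; on it the housing, 70 mm (x) by 26 mm (y), 34 mm tall, 48 mm overall. Take the housing across its 26 mm. About 0.14 kg. Seated, the point is 24 mm above the pocket floor. Starts upright on the bench; the two ends are alike.
- module2_center (a point): Sensor module with a red housing (may be absent); the point at its centre, 24 mm above its underside. Aluminium base 90 mm (x) by 60 mm (y) by 14 mm thick; on it the housing, 70 mm (x) by 26 mm (y), 34 mm tall, 48 mm overall. Take the housing across its 26 mm. About 0.14 kg. Seated, the point is 24 mm above the pocket floor. Starts upright on the bench; the two ends are alike.
- module3_center (a point): Sensor module with a green housing (may be absent); the point at its centre, 24 mm above its underside. Aluminium base 90 mm (x) by 60 mm (y) by 14 mm thick; on it the housing, 70 mm (x) by 26 mm (y), 34 mm tall, 48 mm overall. Take the housing across its 26 mm. About 0.14 kg. Seated, the point is 24 mm above the pocket floor. Starts upright on the bench; the two ends are alike.
- bay_home (a point): Fixed point where the tray's origin lies when fully home: on the track's centre line, 35 mm above the bench (the rollers' top). y points along the track into the bay, x across it, away from the robot. The end stop is 106 mm further along y. The bay is open above; its cheeks (outsides 66 mm off the centre line) are 85 mm high. Side rails 49 mm high run back 423 mm.
- leaf_a (a joint): Angle of the long yellow gate leaf (rad), growing clockwise seen from above, stop at 1.571: 0 lies open along the far side of the track pointing back (-y of bay_home); 1.571 is fully shut, straight across the mouth of the bay. It starts near 0. Vertical hinge; it stays where it is left (about 0.5 N at the knob moves it). The bar is 170 mm long, 12 mm thick, 57 to 81 mm above the bench.
- leaf_a_hinge (a point): Point on the hinge axis of the long yellow leaf, 104 mm above the bench (above the bar). It does not move.
- leaf_a_knob (a point): Middle of the upright black round knob on the long yellow leaf, 22 mm diameter, 46 mm tall (81 to 127 mm above the bench), 130 mm from the leaf's hinge axis.
- leaf_b (a joint): Angle of the short orange gate leaf (rad), growing clockwise seen from above, stop at 1.571: measured from the yellow leaf: 0 is straight on from it, 1.571 fully folded, then (yellow shut) along the near outside of the bay. It starts near 0. Vertical hinge; it stays where it is left (about 0.5 N at the knob moves it). The bar is 90 mm long, 12 mm thick, 57 to 81 mm above the bench.
- leaf_b_hinge (a point): Point on the hinge axis of the short orange leaf, 104 mm above the bench (above the bar). It is carried on the end of the yellow leaf.
- leaf_b_knob (a point): Middle of the upright black round knob on the short orange leaf, 22 mm diameter, 46 mm tall (81 to 127 mm above the bench), 75 mm from the leaf's hinge axis.
- tumbler: White drinking tumbler, 82 mm diameter, 162 mm tall; origin under its centre. Leave alone.
- jar: Small jar with a black cap, 60 mm diameter, 90 mm tall; origin under its centre. Leave alone.
- screwdriver: Green-handled screwdriver lying on the bench, 150 mm long. Leave alone.
- post: Steel optics post on a 48 mm round foot, 70 mm tall; origin under its centre. Leave alone.
Mind the look-alikes: they are no part of the job. What is shaped like the part that bears module3_center but turquoise is not meant. Leave any purple look-alike of the part that bears module1_center alone.

How it is judged:
By the outcome, as a careful person would: the job done as asked, in the order asked, and still so for the second after the job is handed in, with the robot touching nothing.
Of module1, module2, module3 only 2 to 3 are there at a start; the rules pass over those that are not, and their reading is None.
At some moment in a run one of module1, module2, module3 may be knocked a few centimetres aside while the robot is not near it.
Once in a run the grip may slacken for a moment while it holds something.
It also fails if it takes over 210 s, if anything falls off the work surface, if the arm or the gripper's body presses on something with over 40 N, if the wrist force passes 120 N, or if a joint passes its speed limit or range.

## Working session

There is one attempt and no reset: what is moved stays moved. The work goes in short steps, Python scripts to look and compute and a tool call to move; the robot and the scene stay as the last step left them, time stands still between calls to the robot, and variables do not carry over. Pictures are saved under pics/ and viewed, and the job is handed in when it is done.

Besides the shell and the picture viewer there is one more tool, called after ">>>" by a JSON object that holds its "op" and its "data". arm_command: Moves the arm, as the interface text tells. Its arguments: {"type":"object","properties":{"rows":{"type":"array"}},"required":["rows"]}

```bash
ls -la; mkdir -p pics
python3 - <<'E'
from bench import arm,get_image,models
import cv2
s=arm.read_state(); print(s)
for n in("scene","top","wrist"):
    d=get_image(n); cv2.imwrite(f"pics/{n}0.png",d["img"][:,:,::-1])
    print(n,{k:v for k,v in d.items() if k!="img"})
print(arm.grip_depth, arm.read_state()["clock"])
E
```

```text
total 12
drwxr-xr-x  3 agent agent 4096 Dec  6 16:46 .
drwxr-xr-x 23 root  root  4096 Dec  6 16:46 ..
drwxr-xr-x  2 agent agent 4096 Dec  6 16:46 pics
{'clock': 0.0, 'joints': array([ 1.57257526e+00,  3.85569948e-01,  6.62960680e-03, -5.09315641e-04,
       -1.19399206e+00, -2.58618469e-01]), 'joint_vel': array([-4.39492422e-04,  1.90469039e-04, -2.36234703e-03,  7.60287974e-05,
        9.87945775e-04, -1.33476804e-04]), 'joint_efforts': array([ 4.58130489e-04, -3.92289841e+01,  1.88402313e+01,  4.18617323e+00,
       -4.66822807e-03, -3.38527371e-06]), 'position': array([158.58486374, 603.94509406, 230.2134443 ]), 'ee_rot': array([-0.70120729,  0.09139349,  0.70134308,  0.08985238]), 'contact_force': array([ 0.19650951,  0.20394848, -0.74427276]), 'wrist_torque': array([-0.03979293,  0.00086818,  0.00290728]), 'gripper_width': 85.21599166791272}
scene {'K': array([[412.67877226,   0.        , 280.42133929],
       [  0.        , 412.67877226, 204.28550676],
       [  0.        ,   0.        ,   1.        ]]), 'k1': -0.022340489233403392, 'rvec': array([ 1.70712169,  2.03749018, -0.6
[... 256 characters left out ...]
388721, 'rvec': array([ 2.13422785, -2.14984613,  0.1650433 ]), 'tvec': array([ -41.05967001,  551.35840231, 1230.89155428])}
wrist {'K': array([[333.13932635,   0.        , 278.4814311 ],
       [  0.        , 333.13932635, 211.26605177],
       [  0.        ,   0.        ,   1.        ]]), 'k1': 0.009599487617719374, 'T_tool_cam': array([[-2.86436175e-04, -2.97434802e-01,  9.54742089e-01,
        -1.42655304e+02],
       [ 9.99999697e-01, -7.75779258e-04,  5.83323389e-05,
         3.70795509e-01],
       [ 7.23319042e-04,  9.54741817e-01,  2.97434934e-01,
        -7.51382398e+01],
       [ 0.00000000e+00,  0.00000000e+00,  0.00000000e+00,
         1.00000000e+00]])}
18.700000000000003 0.15
```

View pics/scene0.png

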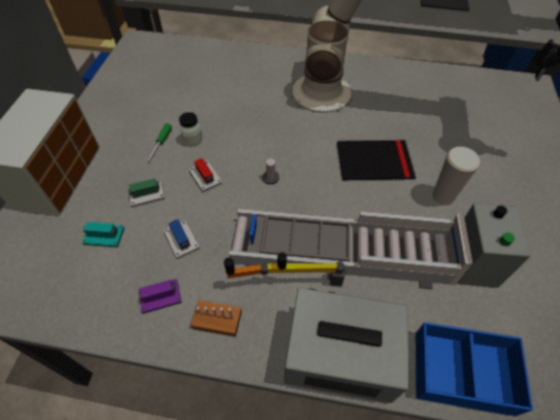

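View pics/top0.png

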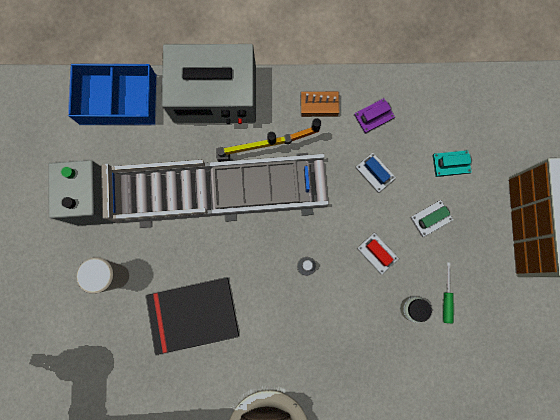

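View pics/wrist0.png

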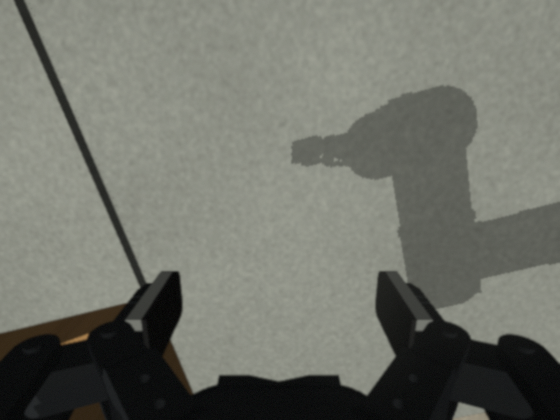

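```bash
cat > h.py <<'E'
from bench import arm,get_image,models
import numpy as np, cv2
from scipy.spatial.transform import Rotation as Ro
from scipy.optimize import minimize
def cam(name):
    s=arm.read_state(); d=get_image(name)
    if name=="wrist":
        T=np.eye(4);T[:3,:3]=Ro.from_quat(s["ee_rot"]).as_matrix();T[:3,3]=s["position"]
        W=np.linalg.inv(T@d["T_tool_cam"]); d["R"]=W[:3,:3]; d["t"]=W[:3,3]
    else:
        d["R"]=cv2.Rodrigues(d["rvec"])[0]; d["t"]=d["tvec"]
    d["dist"]=np.array([d["k1"],0,0,0,0.]); d["name"]=name
    return d
def proj(d,P):
    P=np.atleast_2d(P).astype(float)
    return cv2.projectPoints(P,cv2.Rodrigues(d["R"])[0],d["t"],d["K"],d["dist"])[0][:,0]
def back(d,uv,z):
    uv=np.atleast_2d(uv).astype(float)
    n=cv2.undistortPoints(uv[:,None],d["K"],d["dist"])[:,0]
    r=np.c_[n,np.ones(len(n))]@d["R"]; c=-d["R"].T@d["t"]
    return c+r*((z-c[2])/r[:,2])[:,None]
def save(d,f): cv2.imwrite(f"pics/{f}.png",d["img"][:,:,::-1])
def box(sx,sy,z0,z1,cx=0,cy=0):
    return np.array([[cx+a*sx/2,cy+b*sy/2,z] for a in(-1,1) for b in(-1,1) for z in(z0,z1)])
MOD=[box(90,60,0,14),box(70,26,14,48)]
TRAY=[box(106,212,0,18),box(106,240,0,6),box(60,8,6,50,0,-116)]
def xf(p,B,z): 
    c,s=np.cos(p[2]),np.sin(p[2]); 
    return np.c_[B[:,0]*c-B[:,1]*s+p[0],B[:,0]*s+B[:,1]*c+p[1],B[:,2]+z]
def render(d,p,boxes,z,S=4):
    m=np.zeros((420,560),np.uint8)
    for B in boxes:
        h=cv2.convexHull(proj(d,xf(p,B,z)).astype(np.float32))
        cv2.fillConvexPoly(m,np.round(h*16).astype(np.int32),255,cv2.LINE_AA,4)
    return m/255.
def fit(d,mask,p0,boxes,z=0,steps=(8,8,.15)):
    mk=cv2.GaussianBlur(mask.astype(np.float32),(0,0),.7)
    f=lambda q:(lambda r:1-np.minimum(r,mk).sum()/np.maximum(r,mk).sum())(render(d,q,boxes,z))
    best=None
    for a in (0,):
        sim=np.array([p0]+[np.array(p0)+np.eye(3)[i]*steps[i] for i in range(3)])
        r=minimize(f,p0,method="Nelder-Mead",options=dict(initial_simplex=sim,xatol=.05,fatol=1e-5,maxiter=300))
        r=minimize(f,r.x,method="Nelder-Mead",options=dict(initial_simplex=r.x+np.vstack([np.zeros(3),-np.diag(steps)/2]),xatol=.05,fatol=1e-5,maxiter=300))
    return r.x,1-r.fun
def fitmod(d,mask,z=0):
    c=cv2.minAreaRect(cv2.findNonZero(mask.astype(np.uint8)))
    pts=back(d,cv2.boxPoints(c),z+14)
    e=pts[1]-pts[0];e2=pts[2]-pts[1]
    if np.linalg.norm(e2)>np.linalg.norm(e):e=e2
    m=pts.mean(0)
    rs=[fit(d,mask,[m[0],m[1],np.arctan2(e[1],e[0])+a],MOD,z) for a in(0,np.pi/2)]
    return max(rs,key=lambda r:r[1])
def rel(pos,yaw=None,R=None):
    """tool-down target: jaws open along world yaw; print shift"""
    s=arm.read_state(); R0=Ro.from_quat(s["ee_rot"]).as_matrix()
    if R is None:
        best=None
        for k in(0,np.pi):
            y=np.array([np.cos(yaw+k),np.sin(yaw+k),0]);x=np.array([0,0,-1.])
            Rt=np.c_[x,y,np.cross(x,y)]
            w=Ro.from_matrix(R0.T@Rt).as_rotvec(degrees=True)
            if best is None or np.linalg.norm(w)<np.linalg.norm(best): best=w
        w=best
    else: w=Ro.from_matrix(R0.T@R).as_rotvec(degrees=True)
    dd=R0.T@(np.array(pos)-s["position"])
    print("REL d(m)",np.round(dd/1000,4),"w",np.round(w,2),"| pos",np.round(s["position"],1),"t",round(s["clock"],2),"gw",round(s["gripper_width"],1),"j",np.round(s["joints"],2),"F",np.round(s["contact_force"],1))
    return dd,w
E
cat > a.py <<'E'
from h import *
d=cam("top")
vis=cv2.resize(d["img"],None,fx=1,fy=1).copy()
for q in["module1_center","module2_center","module3_center","tray","leaf_a","leaf_b","leaf_a_knob","leaf_b_knob","post","jar","tumbler","screwdriver"]:
    for r in models.cut_out("top",q)[:5]:
        e=r["extent"]; print(q,round(r["conf"],2),np.round(e).astype(int),r["mask"].sum(),end=" ")
        if q[:6]=="module" and r["conf"]>.3:
            x,i=fitmod(d,r["mask"]); 
            print(np.round(x,2),round(i,3),end="")
            rgb=d["img"][r["mask"]]; hsv=cv2.cvtColor(rgb[None],cv2.COLOR_RGB2HSV)[0]; print(" hue",np.median(hsv[hsv[:,1]>90,0]),end="")
        if q[:4]!="modu": print(np.round(back(d,[[(e[0]+e[2])/2,(e[1]+e[3])/2]],{"tray":43,"leaf_a_knob":127,"leaf_b_knob":127}.get(q,60)),1),end="")
        print()
print(arm.read_state()["clock"])
E
python3 a.py
```

```text
module1_center 0.78 [354  97 392 132] 801 [ 798.5  -284.71    2.05] 0.894 hue 141.0
module1_center 0.6 [355 152 396 191] 847 [ 642.7  -283.07    0.72] 0.914 hue 107.0
module2_center 0.65 [359 236 396 270] 833 [ 431.9  -280.7     0.77] 0.88 hue 1.0
module2_center 0.61 [ 75 256 128 294] 1408 [380.75 422.18  -1.6 ] 0.721 hue 19.0
module2_center 0.45 [ 47 116 330 230] 13061 [ 5.7372e+02  2.5181e+02 -1.0000e-02] 0.072 hue 31.0
module2_center 0.37 [283 119 321 140] 247 [758.77 -94.94   1.56] 0.282 hue 17.0
module2_center 0.23 [295 256 317 276] 275 
module3_center 0.92 [408 199 453 233] 842 [ 521.83 -422.99   -1.07] 0.888 hue 71.0
module3_center 0.76 [434 150 472 178] 868 [ 666.19 -483.49   -1.49] 0.909 hue 88.0
tray 0.56 [211 159 311 210] 4071 [[606.1  15.1  43. ]]
tray 0.39 [ 76 254 130 293] 1415 [[385.5 403.   43. ]]
leaf_a 0.84 [285 118 321 142] 368 [[742.7 -92.4  60. ]]
leaf_a 0.64 [217 117 320 159] 962 [[723.2  -4.5  60. ]]
leaf_b 0.84 [285 118 321 142] 368 [[742.7 -92.4  60. ]]
leaf_b 0.64 [217 117 320 159] 962 [[723.2  -4.5  60. ]]
leaf_a_knob 0.74 [220 116 322 157] 902 [[707.5 -13.1 127. ]]
leaf_b_knob 0.72 [ 48 118 328 231] 12509 [[614.1 184.8 127. ]]
leaf_b_knob 0.54 [282 117 321 142] 278 [[723.8 -87.  127. ]]
post 0.61 [293 258 316 274] 285 [[399.1 -92.8  60. ]]
jar 0.77 [400 298 433 322] 594 [[ 292.3 -360.1   60. ]]
tumbler 0.8 [ 76 256 127 297] 1414 [[377.4 399.3  60. ]]
tumbler 0.22 [219 118 321 156] 792 [[726.6  -8.9  60. ]]
screwdriver 0.6 [442 268 452 322] 396 [[ 327.8 -436.3   60. ]]
screwdriver 0.34 [ 47 115 329 230] 13245 [[634.4 197.7  60. ]]
0.8
```

Run:
```python
from h import *
d=cam("top")
for r in models.cut_out("top","tray")[:1]:
    for p in([606,15,0],):
        print(fit(d,r["mask"],p,TRAY[:1],35), fit(d,r["mask"],p,TRAY,35))
c=cv2.resize(d["img"][100:240,40:340],None,fx=2.6,fy=2.6,interpolation=cv2.INTER_CUBIC); cv2.imwrite("pics/c1.png",c[:,:,::-1])
print(Ro.from_quat(arm.read_state()["ee_rot"]).as_matrix().round(2))
rel([570,0,380],yaw=np.pi/2)
rel([570,0,380],yaw=0)
```

```text
(array([6.07220476e+02, 2.38888028e+01, 6.71354804e-02]), np.float64(0.8739291015441003)) (array([6.07711369e+02, 1.61561075e+01, 6.48375488e-02]), np.float64(0.9548352287249062))
[[ 0.   -0.25 -0.97]
 [-0.   -0.97  0.25]
 [-1.    0.   -0.  ]]
REL d(m) [-0.1487  0.4802 -0.5513] w [-14.72  -0.    -0.  ] | pos [158.7 604.5 231.3] t 0.9 gw 85.5 j [ 1.57  0.38  0.01  0.   -1.19 -0.26] F [ 0.1 -0.3  0.2]
REL d(m) [-0.1487  0.4802 -0.5513] w [75.28 -0.   -0.  ] | pos [158.7 604.5 231.3] t 0.9 gw 85.5 j [ 1.57  0.38  0.01  0.   -1.19 -0.26] F [ 0.1 -0.3  0.2]
```

View pics/c1.png

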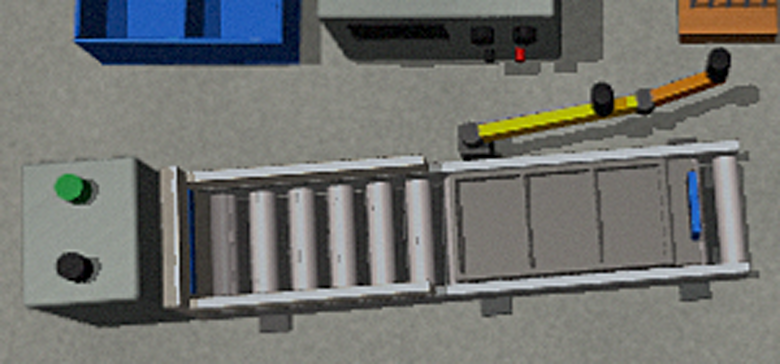

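>>> {"op": "arm_command", "data": {"rows": [{"dx":-0.05},{"dx":-0.1,"dz":-0.03},{"dx":-0.149,"dy":0.03,"dz":-0.06},{"dx":-0.149,"dy":0.065,"dz":-0.09,"wx":-4},{"dx":-0.149,"dy":0.1,"dz":-0.125,"wx":-8},{"dx":-0.149,"dy":0.133,"dz":-0.16,"wx":-11},{"dx":-0.149,"dy":0.166,"dz":-0.195,"wx":-11},{"dx":-0.149,"dy":0.2,"dz":-0.23,"wx":-11}]}}

```text
validation failed for argument at $.ro...
```

```bash
python3 -c "
from h import *
rel([560,-20,380],yaw=np.pi/2+.066)"
```

```text
REL d(m) [-0.1487  0.5021 -0.5468] w [-18.5  -0.   -0. ] | pos [158.7 604.5 231.3] t 0.9 gw 85.5 j [ 1.57  0.38  0.01  0.   -1.19 -0.26] F [ 0.1 -0.3  0.2]
```

>>> {"op": "arm_command", "data": {"rows": [{"dx":-0.05,"dy":0,"dz":0,"wx":0,"wy":0,"wz":0,"gripper":-1},{"dx":-0.1,"dy":0.02,"dz":-0.02,"wx":0,"wy":0,"wz":0,"gripper":-1},{"dx":-0.149,"dy":0.04,"dz":-0.04,"wx":-5,"wy":0,"wz":0,"gripper":-1},{"dx":-0.149,"dy":0.075,"dz":-0.075,"wx":-10,"wy":0,"wz":0,"gripper":-1},{"dx":-0.149,"dy":0.11,"dz":-0.11,"wx":-15,"wy":0,"wz":0,"gripper":-1},{"dx":-0.149,"dy":0.145,"dz":-0.145,"wx":-18.5,"wy":0,"wz":0,"gripper":-1},{"dx":-0.149,"dy":0.18,"dz":-0.18,"wx":-18.5,"wy":0,"wz":0,"gripper":-1},{"dx":-0.149,"dy":0.215,"dz":-0.215,"wx":-18.5,"wy":0,"wz":0,"gripper":-1}]}}

```text
clock: 1.7
position: [309.7, 344.8, 380.7]
ee_rot: [0.707, 0.024, -0.707, 0.023]
contact_force: [1.3, 1.2, 0.6]
gripper_width: 85.7
```

```bash
python3 -c "
from h import *
rel([560,-20,380],yaw=np.pi/2+.066)"
```

```text
REL d(m) [ 0.0005  0.3807 -0.2254] w [ 0.05 -0.03  0.05] | pos [309.7 344.8 380.7] t 1.7 gw 85.7 j [ 1.19  0.03 -0.08  0.   -1.46  0.45] F [1.3 1.2 0.6]
```

>>> {"op": "arm_command", "data": {"rows": [{"dx":0,"dy":0.045,"dz":-0.026,"wx":0,"wy":0,"wz":0,"gripper":-1},{"dx":0,"dy":0.09,"dz":-0.052,"wx":0,"wy":0,"wz":0,"gripper":-1},{"dx":0,"dy":0.13,"dz":-0.077,"wx":0,"wy":0,"wz":0,"gripper":-1},{"dx":0,"dy":0.175,"dz":-0.104,"wx":0,"wy":0,"wz":0,"gripper":-1},{"dx":0,"dy":0.22,"dz":-0.13,"wx":0,"wy":0,"wz":0,"gripper":-1},{"dx":0,"dy":0.26,"dz":-0.154,"wx":0,"wy":0,"wz":0,"gripper":-1},{"dx":0,"dy":0.3,"dz":-0.178,"wx":0,"wy":0,"wz":0,"gripper":-1},{"dx":0,"dy":0.33,"dz":-0.2,"wx":0,"wy":0,"wz":0,"gripper":-1}]}}

```text
clock: 2.5
position: [532.2, 26.3, 380.7]
ee_rot: [0.707, 0.023, -0.706, 0.023]
contact_force: [0.5, 0.5, -0.0]
gripper_width: 85.8
```

```bash
python3 -c "
from h import *
d=cam('wrist');save(d,'w1')
for r in models.cut_out('wrist','tray')[:2]:
    print(r['conf'],r['extent'])
    print(fit(d,r['mask'],[607,17,.066],TRAY,35),fit(d,r['mask'],[607,17,.066],TRAY[:1]+TRAY[2:],35))
rel([560,-20,380],yaw=np.pi/2+.066)"
```

```text
0.66 [199.2, 61.5, 389.3, 149.7]
(array([6.06235537e+02, 1.63767221e+01, 7.06765600e-02]), np.float64(0.9835922785117761)) (array([6.05728827e+02, 2.38442527e+01, 7.13527839e-02]), np.float64(0.9219075472313826))
REL d(m) [-0.0007  0.0473 -0.024 ] w [-0.28  0.06 -0.  ] | pos [533.1  25.7 379.3] t 2.6 gw 85.5 j [ 0.35  0.16  0.06 -0.   -1.47  1.28] F [-1.1  0.5 -1.4]
```

View pics/w1.png

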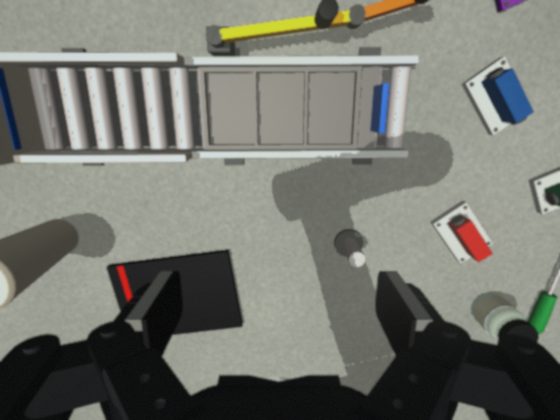

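```bash
python3 -c "
from h import *
rel([432,-281,250],yaw=np.pi/2+.77)
rel([643,-283,250],yaw=np.pi/2+.72)
"
```

```text
REL d(m) [0.1295 0.3    0.1195] w [-4.062e+01  6.000e-02  2.000e-02] | pos [533.1  25.7 379.3] t 2.6 gw 85.5 j [ 0.35  0.16  0.06 -0.   -1.47  1.28] F [-1.1  0.5 -1.4]
REL d(m) [ 0.1293  0.3149 -0.091 ] w [-3.775e+01  6.000e-02  2.000e-02] | pos [533.1  25.7 379.3] t 2.6 gw 85.5 j [ 0.35  0.16  0.06 -0.   -1.47  1.28] F [-1.1  0.5 -1.4]
```

>>> {"op": "arm_command", "data": {"rows": [{"dx":0.01,"dy":0.04,"dz":0.016,"wx":-5,"wy":0,"wz":0,"gripper":-1},{"dx":0.03,"dy":0.08,"dz":0.032,"wx":-11,"wy":0,"wz":0,"gripper":-1},{"dx":0.05,"dy":0.12,"dz":0.048,"wx":-18,"wy":0,"wz":0,"gripper":-1},{"dx":0.07,"dy":0.16,"dz":0.064,"wx":-25,"wy":0,"wz":0,"gripper":-1},{"dx":0.09,"dy":0.2,"dz":0.08,"wx":-32,"wy":0,"wz":0,"gripper":-1},{"dx":0.11,"dy":0.24,"dz":0.096,"wx":-40.6,"wy":0,"wz":0,"gripper":-1},{"dx":0.12,"dy":0.28,"dz":0.112,"wx":-40.6,"wy":0,"wz":0,"gripper":-1},{"dx":0.13,"dy":0.3,"dz":0.12,"wx":-40.6,"wy":0,"wz":0,"gripper":-1}]}}

```text
clock: 3.4
position: [430.0, -282.8, 248.9]
ee_rot: [-0.655, -0.265, 0.656, -0.265]
contact_force: [0.8, -0.3, 0.5]
gripper_width: 85.8
```

```bash
cat > lm.py <<'E'
from h import *
import sys
q=sys.argv[1]; d=cam('wrist');save(d,sys.argv[2])
rs=models.cut_out('wrist',q)
for r in rs[:3]:
    hsv=cv2.cvtColor(d["img"][r["mask"]][None],cv2.COLOR_RGB2HSV)[0]
    x,i=fitmod(d,r["mask"]); 
    print(round(r['conf'],2),np.round(r['extent']),"hue",np.median(hsv[hsv[:,1]>90,0]),np.round(x,2),round(i,3))
    rel([x[0],x[1],float(sys.argv[3])],yaw=np.pi/2+x[2])
E
python3 lm.py module2_center w2 20
```

```text
0.88 [252. 134. 306. 215.] hue 1.0 [ 429.51 -282.48    3.87] 0.948
REL d(m) [ 2.279e-01  9.000e-04 -1.000e-04] w [2.17 0.14 0.21] | pos [ 429.7 -282.2  247.9] t 3.5 gw 85.7 j [-0.26  0.19 -0.23  0.   -1.16  2.6 ] F [0.8 0.3 0.5]
```

View pics/w2.png

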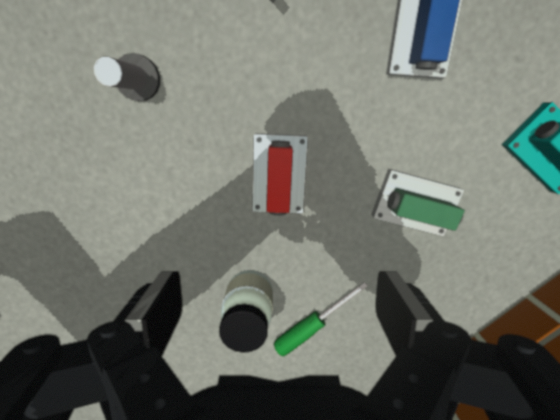

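>>> {"op": "arm_command", "data": {"rows": [{"dx":0.045,"dy":0.001,"dz":0,"wx":2.2,"wy":0,"wz":0,"gripper":-1},{"dx":0.09,"dy":0.001,"dz":0,"wx":2.2,"wy":0,"wz":0,"gripper":-1},{"dx":0.135,"dy":0.001,"dz":0,"wx":2.2,"wy":0,"wz":0,"gripper":-1},{"dx":0.175,"dy":0.001,"dz":0,"wx":2.2,"wy":0,"wz":0,"gripper":-1},{"dx":0.205,"dy":0.001,"dz":0,"wx":2.2,"wy":0,"wz":0,"gripper":-1},{"dx":0.222,"dy":0.001,"dz":0,"wx":2.2,"wy":0,"wz":0,"gripper":-1},{"dx":0.228,"dy":0.001,"dz":0,"wx":2.2,"wy":0,"wz":0,"gripper":-1},{"dx":0.228,"dy":0.001,"dz":0,"wx":2.2,"wy":0,"wz":0,"gripper":-0.2}]}}

```text
clock: 4.3
position: [430.1, -281.9, 20.0]
ee_rot: [-0.659, -0.253, 0.662, -0.251]
contact_force: [0.8, 0.4, 0.9]
gripper_width: 72.8
```

>>> {"op": "arm_command", "data": {"rows": [{"dx":0,"dy":0,"dz":0,"wx":0,"wy":0,"wz":0,"gripper":1},{"dx":0,"dy":0,"dz":0,"wx":0,"wy":0,"wz":0,"gripper":1},{"dx":0,"dy":0,"dz":0,"wx":0,"wy":0,"wz":0,"gripper":1},{"dx":0,"dy":0,"dz":0,"wx":0,"wy":0,"wz":0,"gripper":1},{"dx":0,"dy":0,"dz":0,"wx":0,"wy":0,"wz":0,"gripper":1},{"dx":0,"dy":0,"dz":0,"wx":0,"wy":0,"wz":0,"gripper":1},{"dx":0,"dy":0,"dz":0,"wx":0,"wy":0,"wz":0,"gripper":1},{"dx":0,"dy":0,"dz":0,"wx":0,"wy":0,"wz":0,"gripper":1}]}}

```text
clock: 5.1
position: [431.1, -282.2, 21.2]
ee_rot: [-0.66, -0.253, 0.661, -0.252]
contact_force: [0.4, 2.2, 6.4]
gripper_width: 24.9
```

```bash
python3 -c "
from h import *
d=cam('wrist');save(d,'w3')
rel([606.8-.07*68,16.4+68,200],yaw=np.pi/2+.069)
rel([606.8+.07*68,16.4-68,200],yaw=np.pi/2+.069)
"
```

```text
REL d(m) [-0.1791 -0.1596 -0.3715] w [37.84  0.11  0.06] | pos [ 431.1 -282.2   21.2] t 5.15 gw 25.0 j [-0.26  0.46 -0.51  0.   -0.6   2.56] F [-0.3  2.5  7.1]
REL d(m) [-0.1791 -0.0519 -0.288 ] w [37.84  0.11  0.06] | pos [ 431.1 -282.2   21.2] t 5.15 gw 25.0 j [-0.26  0.46 -0.51  0.   -0.6   2.56] F [-0.3  2.5  7.1]
```

View pics/w3.png

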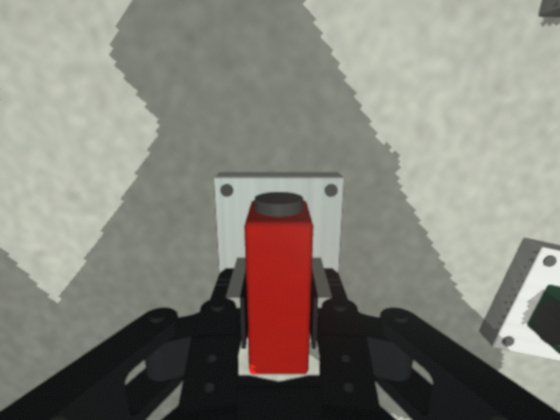

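```bash
cat > hand.py <<'E'
from h import *
import sys
# pixel row of base top front edge, z of base top relative TCP
d=cam('wrist'); s=arm.read_state(); R0=Ro.from_quat(s["ee_rot"]).as_matrix()
for u in sys.argv[2:]:
    x,y=map(float,u.split(','))
    p=back(d,[[x,y]],s["position"][2]-float(sys.argv[1]))[0]
    print(u,np.round(R0.T@(p-s["position"]),2))
E
python3 hand.py 7 216,177 342,177
python3 - <<'E'
import cv2
i=cv2.imread('pics/w3.png')[150:280,190:370]
cv2.imwrite('pics/w3c.png',cv2.resize(i,None,fx=4,fy=4,interpolation=cv2.INTER_NEAREST))
E
```

```text
216,177 [  6.98 -29.03 -44.94]
342,177 [  6.89  28.37 -44.91]
```

View pics/w3c.png

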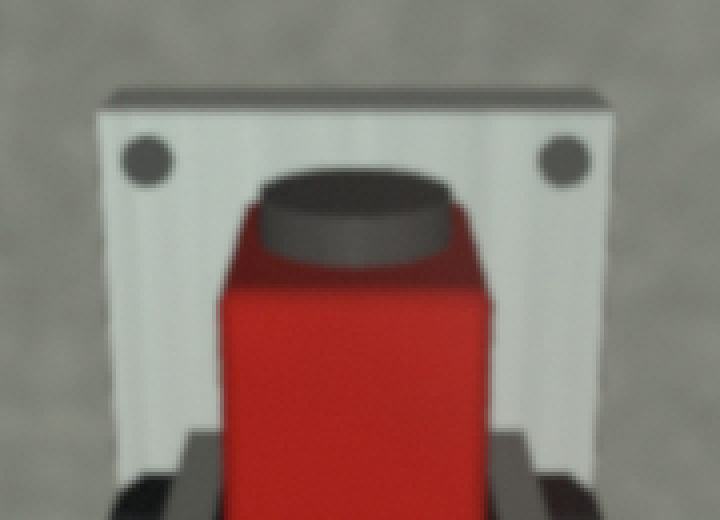

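>>> {"op": "arm_command", "data": {"rows": [{"dx":-0.03,"dy":0,"dz":0,"wx":0,"wy":0,"wz":0,"gripper":1},{"dx":-0.07,"dy":0,"dz":0,"wx":0,"wy":0,"wz":0,"gripper":1},{"dx":-0.11,"dy":0,"dz":0,"wx":0,"wy":0,"wz":0,"gripper":1},{"dx":-0.15,"dy":-0.01,"dz":-0.02,"wx":5,"wy":0,"wz":0,"gripper":1},{"dx":-0.179,"dy":-0.02,"dz":-0.05,"wx":12,"wy":0,"wz":0,"gripper":1},{"dx":-0.179,"dy":-0.035,"dz":-0.085,"wx":19,"wy":0,"wz":0,"gripper":1},{"dx":-0.179,"dy":-0.05,"dz":-0.12,"wx":26,"wy":0,"wz":0,"gripper":1},{"dx":-0.179,"dy":-0.065,"dz":-0.155,"wx":32,"wy":0,"wz":0,"gripper":1}]}}

```text
clock: 6.0
position: [503.5, -129.1, 200.2]
ee_rot: [-0.704, -0.059, 0.705, -0.058]
contact_force: [-0.3, -0.3, -0.9]
gripper_width: 25.1
```

```bash
python3 -c "
from h import *
rel([606.8-.07*68,16.4+68,200],yaw=np.pi/2+.069)
"
```

```text
REL d(m) [ 1.000e-04 -1.944e-01 -1.324e-01] w [5.53 0.12 0.06] | pos [ 503.5 -129.1  200.2] t 6.0 gw 25.1 j [ 0.06  0.23 -0.29 -0.   -1.05  1.68] F [-0.3 -0.3 -0.9]
```

>>> {"op": "arm_command", "data": {"rows": [{"dx":0,"dy":-0.035,"dz":-0.024,"wx":2,"wy":0,"wz":0,"gripper":1},{"dx":0,"dy":-0.07,"dz":-0.048,"wx":4,"wy":0,"wz":0,"gripper":1},{"dx":0,"dy":-0.105,"dz":-0.072,"wx":5.5,"wy":0.1,"wz":0,"gripper":1},{"dx":0,"dy":-0.14,"dz":-0.096,"wx":5.5,"wy":0.1,"wz":0,"gripper":1},{"dx":0.01,"dy":-0.175,"dz":-0.12,"wx":5.5,"wy":0.1,"wz":0,"gripper":1},{"dx":0.04,"dy":-0.194,"dz":-0.132,"wx":5.5,"wy":0.1,"wz":0,"gripper":1},{"dx":0.07,"dy":-0.194,"dz":-0.132,"wx":5.5,"wy":0.1,"wz":0,"gripper":1},{"dx":0.08,"dy":-0.194,"dz":-0.132,"wx":5.5,"wy":0.1,"wz":0,"gripper":1}]}}

```text
clock: 6.8
position: [598.9, 84.0, 115.9]
ee_rot: [-0.704, -0.024, 0.71, -0.025]
contact_force: [-0.4, -1.2, -1.2]
gripper_width: 25.0
```

```bash
cat > chk.py <<'E'
from h import *
import sys
T=[float(v) for v in sys.argv[2].split(',')]
d=cam('wrist')
v=cv2.resize(d["img"],None,fx=1.4,fy=1.4,interpolation=cv2.INTER_CUBIC)
def draw(B,z,c,p=T):
    q=proj(d,xf(p,B,z))
    for i,j in((0,1),(2,3),(3,1),(0,2)): cv2.line(v,tuple(np.int32(q[i]*1.4)),tuple(np.int32(q[j]*1.4)),c,1,cv2.LINE_AA)
sq=lambda sx,sy,cy=0:np.array([[a*sx/2,b*sy/2+cy,0.] for a in(-1,1) for b in(-1,1)])
draw(sq(106,212),53,(255,0,0))
for k in(-68,0,68): draw(sq(94,64,k),53,(0,255,0)); draw(sq(94,64,k),41,(0,160,255))
draw(sq(106,240),41,(255,255,0))
s=arm.read_state();y=Ro.from_quat(s["ee_rot"]).as_matrix()[:,1]
draw(sq(90,60),s["position"][2]-21+14,(255,0,255),[*s["position"][:2],np.arctan2(y[1],y[0])+np.pi/2])
cv2.imwrite(f"pics/{sys.argv[1]}.png",v[:,:,::-1])
k=float(sys.argv[3]); 
rel([T[0]-np.sin(T[2])*k,T[1]+np.cos(T[2])*k,float(sys.argv[4])],yaw=np.pi/2+T[2])
for r in models.cut_out('wrist','tray')[:1]:
    print(r['conf'],r['extent'],fit(d,r['mask'],T,TRAY,35))
E
python3 chk.py w4 606.5,16.4,.07 68 63
```

```text
REL d(m) [ 0.0528 -0.0007 -0.0033] w [-0.06  0.49 -0.04] | pos [598.9  83.4 115.9] t 6.85 gw 25.2 j [ 0.4   0.46 -0.19 -0.   -0.93  1.24] F [-0.5 -0.  -3. ]
0.86 [196.3, 133.2, 558.4, 294.1] (array([6.05669271e+02, 1.73428999e+01, 7.34250440e-02]), np.float64(0.702787502486688))
```

View pics/w4.png

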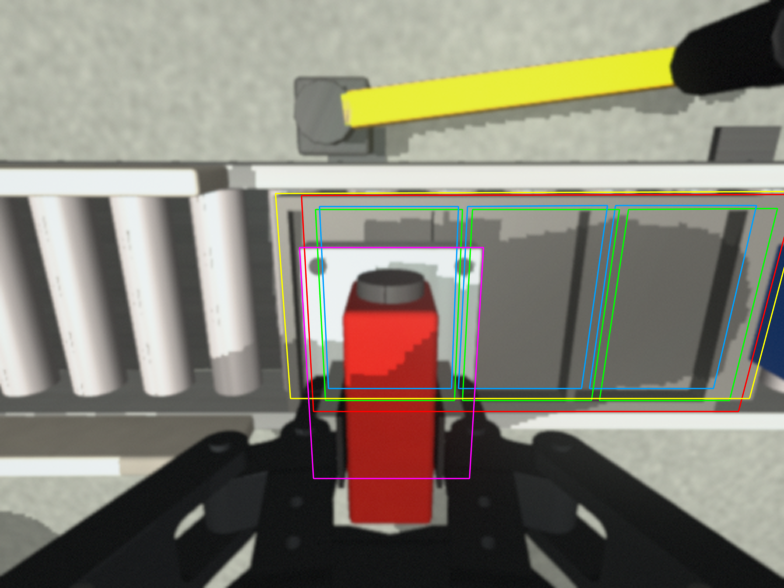

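```bash
sed -i 's/^TRAY=.*/TRAY=[box(106,212,0,18),box(106,240,0,6,0,-14),box(60,8,6,50,0,-130)]/' h.py; sed -i 's/sq(106,240),41/sq(106,240,-14),41/' chk.py; python3 chk.py w5 606.5,25.5,.07 68 63
python3 - <<'E'
from h import *
d=cam('wrist')
i=cv2.resize(d["img"][120:300,190:560],None,fx=2.1,fy=2.1,interpolation=cv2.INTER_CUBIC)
cv2.imwrite('pics/w5c.png',i[:,:,::-1])
d=cam('top')
for r in models.cut_out('top','tray')[:2]: print(r['conf'],r['extent'],fit(d,r['mask'],[606,25,.07],TRAY,35))
E
```

```text
REL d(m) [ 0.0571 -0.0099 -0.0011] w [-0.05  0.08  0.01] | pos [601.4  83.4 120.1] t 6.95 gw 25.3 j [ 0.4   0.45 -0.18 -0.   -0.94  1.24] F [ 0.5  0.6 -0.8]
0.87 [197.1, 132.5, 560.0, 294.1] (array([6.05008100e+02, 2.87171794e+01, 7.17247412e-02]), np.float64(0.7102052012238793))
0.32 [240.6, 118.3, 323.8, 152.6] (array([6.06e+02, 2.50e+01, 7.00e-02]), np.float64(0.0))
```

View pics/w5.png

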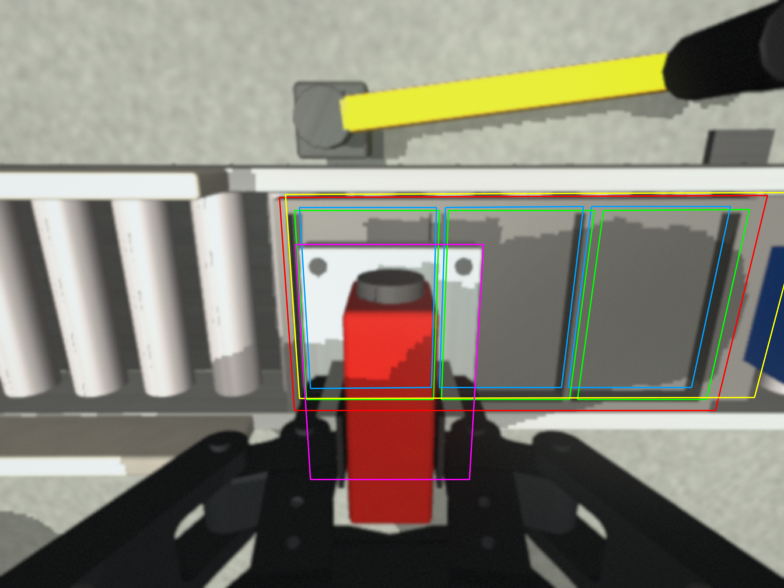

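View pics/w5c.png

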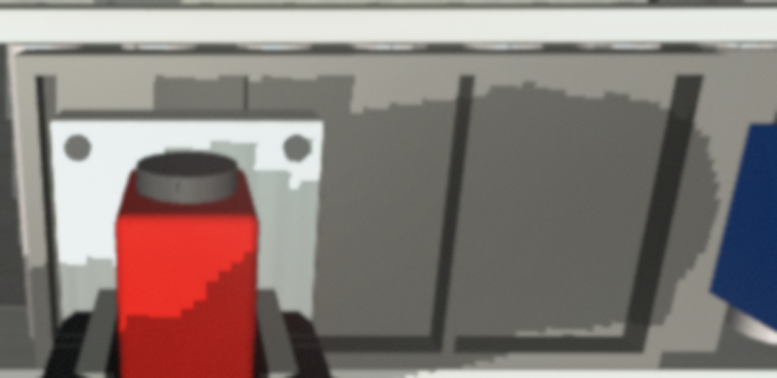

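```bash
cat > obs.py <<'E'
from h import *
from scipy.optimize import least_squares
import time
s=arm.read_state(); print(s["position"],Ro.from_quat(s["ee_rot"]).as_matrix().round(4).tolist())
d=cam('wrist'); save(d,'w6')
# (crop px) <-> tray coords; yaw: tray +y image left
F=6;W=18
# corners: pocket1 right wall y=-100, pocket2 right wall y=-32, pocket3 right wall y=36, left y=100 ; far x=+47 near x=-47
O=[((702,77),(47,-100,W)),((475,77),(47,-32,W)),((37,77),(47,100,W)),
   ((632,352),(-47,-100,W)),((645,338),None),((445,352),(-47,-32,W)),((434,338),(-47,-32,F)),((630,338),(-47,-100,F)),((455,352),(-47,-36,W))]
O=[o for o in O if o[1]]
uv=np.array([[190+a/2.1,120+b/2.1] for (a,b),_ in O]); X=np.array([p for _,p in O],float)
def res(q):
    P=xf(q[:3],X,35+q[3]); return (proj(d,P)-uv).ravel()
for fix in(0,1):
    f=(lambda q:res(q)) if fix else (lambda q:res([*q[:3],0]))
    r=least_squares(f,[606,20,.07,0],loss='soft_l1'); print(r.x.round(3),res(r.x if fix else [*r.x[:3],0]).reshape(-1,2).round(1).tolist())
E
python3 obs.py
```

```text
[602.50900653  83.76086579 122.04040248] [[0.0029, 0.0687, -0.9976], [0.0021, -0.9976, -0.0687], [-1.0, -0.0019, -0.003]]
[6.04773e+02 2.84150e+01 7.20000e-02 0.00000e+00] [[0.9, -0.8], [0.3, -0.3], [0.3, 0.5], [5.9, 0.8], [-0.9, 0.8], [-1.3, -0.8], [-3.2, -0.9], [-0.1, 0.8]]
[ 6.04638e+02  2.82300e+01  7.10000e-02 -5.35000e-01] [[0.6, -0.7], [0.3, -0.1], [0.7, 0.6], [5.6, 0.6], [-1.0, 0.6], [-1.3, -1.0], [-3.5, -1.0], [-0.1, 0.6]]
```

```bash
python3 chk.py w7 604.8,28.5,.072 68 63; python3 hand.py 7 214.5,178 343.5,178
```

```text
REL d(m) [ 0.0586 -0.0125  0.0015] w [-0.18 -0.12  0.1 ] | pos [602.1  83.8 121.5] t 7.25 gw 25.1 j [ 0.4   0.45 -0.18 -0.   -0.93  1.24] F [ 0.1 -0.2 -1.8]
0.74 [197.5, 140.1, 560.0, 297.1] (array([6.04683229e+02, 2.85032901e+01, 7.10174791e-02]), np.float64(0.6923688251692975))
214.5,178 [  7.09 -29.13 -44.39]
343.5,178 [  7.01  29.84 -44.35]
```

View pics/w7.png

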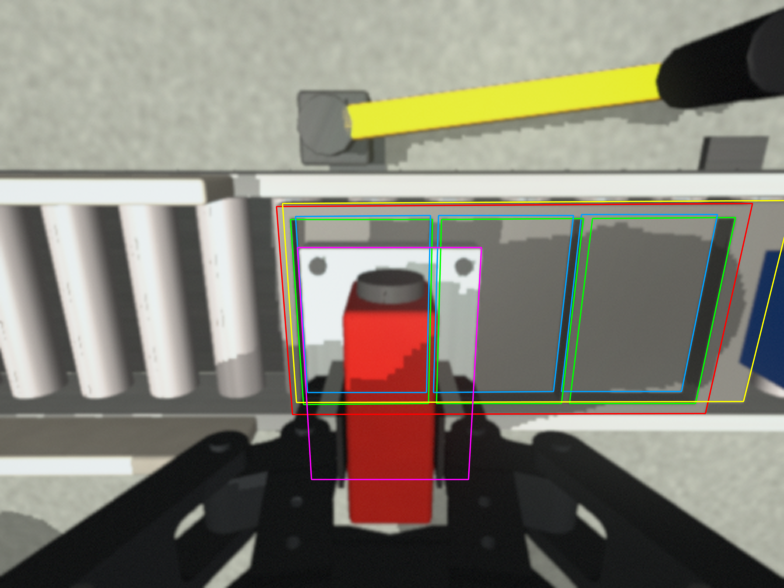

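>>> {"op": "arm_command", "data": {"rows": [{"dx":0,"dy":-0.006,"dz":0.001,"wx":-0.1,"wy":0,"wz":0,"gripper":1},{"dx":0,"dy":-0.0125,"dz":0.0015,"wx":-0.1,"wy":0,"wz":0,"gripper":1},{"dx":0.012,"dy":-0.0125,"dz":0.0015,"wx":-0.1,"wy":0,"wz":0,"gripper":1},{"dx":0.025,"dy":-0.0125,"dz":0.0015,"wx":-0.1,"wy":0,"wz":0,"gripper":1},{"dx":0.037,"dy":-0.0125,"dz":0.0015,"wx":-0.1,"wy":0,"wz":0,"gripper":1},{"dx":0.037,"dy":-0.0125,"dz":0.0015,"wx":-0.1,"wy":0,"wz":0,"gripper":1},{"dx":0.037,"dy":-0.0125,"dz":0.0015,"wx":-0.1,"wy":0,"wz":0,"gripper":1},{"dx":0.037,"dy":-0.0125,"dz":0.0015,"wx":-0.1,"wy":0,"wz":0,"gripper":1}]}}

```text
clock: 8.15
position: [600.0, 96.3, 84.3]
ee_rot: [0.707, 0.026, -0.706, 0.025]
contact_force: [-0.0, -0.6, -0.9]
gripper_width: 25.4
```

```bash
python3 chk.py w8 604.8,28.5,.0715 68 62
```

```text
REL d(m) [0.0225 0.0001 0.0001] w [-0.04 -0.13  0.1 ] | pos [600.   96.4  84.5] t 8.2 gw 24.8 j [ 0.42  0.49 -0.22 -0.   -0.85  1.22] F [ 0.6 -0.1 -1.2]
0.94 [204.3, 141.3, 557.9, 326.1] (array([6.05014213e+02, 2.86773780e+01, 7.07950996e-02]), np.float64(0.658862493362594))
```

View pics/w8.png

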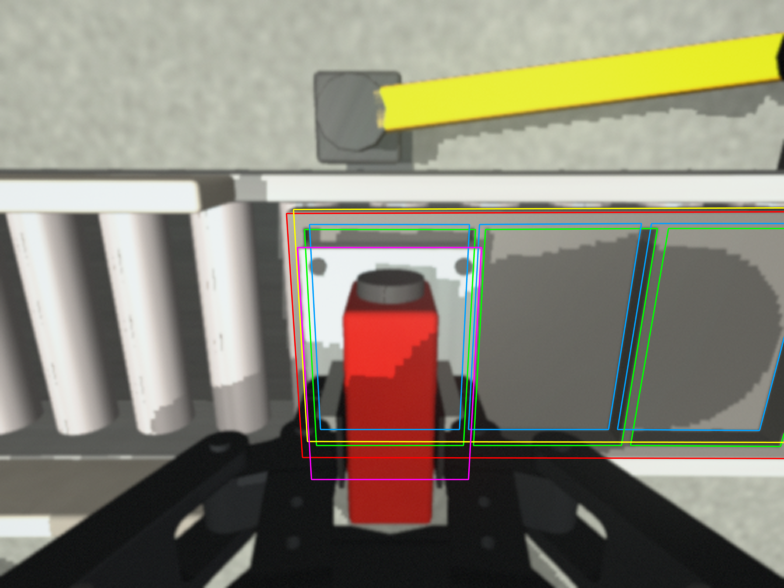

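>>> {"op": "arm_command", "data": {"rows": [{"dx":0.006,"dy":0,"dz":0,"wx":0,"wy":0,"wz":0,"gripper":1},{"dx":0.012,"dy":0,"dz":0,"wx":0,"wy":0,"wz":0,"gripper":1},{"dx":0.018,"dy":0,"dz":0,"wx":0,"wy":0,"wz":0,"gripper":1},{"dx":0.02,"dy":0,"dz":0,"wx":0,"wy":0,"wz":0,"gripper":1},{"dx":0.022,"dy":0,"dz":0,"wx":0,"wy":0,"wz":0,"gripper":1},{"dx":0.022,"dy":0,"dz":0,"wx":0,"wy":0,"wz":0,"gripper":1},{"dx":0.022,"dy":0,"dz":0,"wx":0,"wy":0,"wz":0,"gripper":1},{"dx":0.022,"dy":0,"dz":0,"wx":0,"wy":0,"wz":0,"gripper":1}]}}

```text
clock: 9.05
position: [600.1, 96.5, 62.7]
ee_rot: [0.708, 0.026, -0.706, 0.024]
contact_force: [0.1, -0.8, -1.0]
gripper_width: 25.3
```

```bash
python3 chk.py w9 604.8,28.5,.0715 68 62
```

```text
REL d(m) [0.0007 0.0001 0.0002] w [-0.04 -0.15  0.11] | pos [600.1  96.5  62.7] t 9.1 gw 24.8 j [ 0.42  0.52 -0.24 -0.   -0.81  1.22] F [-0.6  0.3 -1.5]
0.77 [195.9, 148.3, 560.0, 353.7] (array([6.05061014e+02, 2.86954254e+01, 7.16698838e-02]), np.float64(0.6139954519682855))
```

View pics/w9.png

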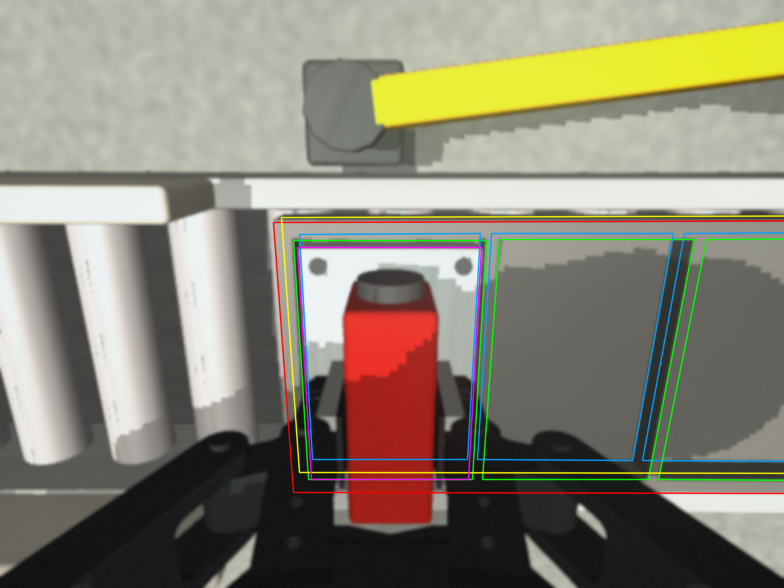

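>>> {"op": "arm_command", "data": {"rows": [{"dx":0.001,"dy":0,"dz":0,"wx":0,"wy":0,"wz":0,"gripper":1},{"dx":0.001,"dy":0,"dz":0,"wx":0,"wy":0,"wz":0,"gripper":0.2},{"dx":0.001,"dy":0,"dz":0,"wx":0,"wy":0,"wz":0,"gripper":-0.2},{"dx":0.001,"dy":0,"dz":0,"wx":0,"wy":0,"wz":0,"gripper":-0.2},{"dx":0.001,"dy":0,"dz":0,"wx":0,"wy":0,"wz":0,"gripper":-0.2},{"dx":0.001,"dy":0,"dz":0,"wx":0,"wy":0,"wz":0,"gripper":-0.2},{"dx":-0.01,"dy":0,"dz":0,"wx":0,"wy":0,"wz":0,"gripper":-0.2},{"dx":-0.03,"dy":0,"dz":0,"wx":0,"wy":0,"wz":0,"gripper":-0.2}]}}

```text
clock: 9.95
position: [599.1, 96.0, 92.1]
ee_rot: [-0.706, -0.025, 0.707, -0.025]
contact_force: [0.7, 0.0, 0.8]
gripper_width: 51.2
```

```bash
python3 -c "
from h import *
d=cam('wrist');save(d,'w10')
rel([643,-283,250],yaw=np.pi/2+.72)
"; sed -i 's/range(1)/range(1)/' lm.py
```

```text
REL d(m) [-0.1538  0.3814 -0.0148] w [-3.713e+01 -4.900e-01 -2.000e-02] | pos [602.   96.8  97. ] t 10.0 gw 51.5 j [ 0.42  0.48 -0.21  0.   -0.88  1.22] F [ 1.  -0.2  3.7]
```

View pics/w10.png

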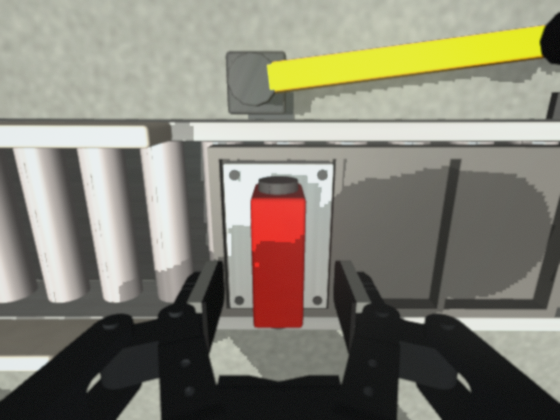

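>>> {"op": "arm_command", "data": {"rows": [{"dx":-0.05,"dy":0,"dz":0,"wx":0,"wy":0,"wz":0,"gripper":-0.5},{"dx":-0.09,"dy":0.03,"dz":-0.001,"wx":-4,"wy":-0.4,"wz":0,"gripper":-1},{"dx":-0.12,"dy":0.07,"dz":-0.003,"wx":-8,"wy":-0.4,"wz":0,"gripper":-1},{"dx":-0.154,"dy":0.11,"dz":-0.004,"wx":-12,"wy":-0.4,"wz":0,"gripper":-1},{"dx":-0.154,"dy":0.155,"dz":-0.006,"wx":-18,"wy":-0.4,"wz":0,"gripper":-1},{"dx":-0.154,"dy":0.2,"dz":-0.008,"wx":-24,"wy":-0.4,"wz":0,"gripper":-1},{"dx":-0.154,"dy":0.245,"dz":-0.01,"wx":-30,"wy":-0.4,"wz":0,"gripper":-1},{"dx":-0.154,"dy":0.29,"dz":-0.012,"wx":-37,"wy":-0.4,"wz":0,"gripper":-1}]}}

```text
clock: 10.8
position: [633.6, -193.9, 251.6]
ee_rot: [0.663, 0.25, -0.66, 0.25]
contact_force: [0.7, -0.4, 0.7]
gripper_width: 85.3
```

```bash
python3 lm.py module1_center w11 20; python3 -c "
from h import *
rel([643,-283,220],yaw=np.pi/2+.72)"
```

```text
0.89 [389.  83. 490. 154.] hue 141.0 [ 797.41 -286.65   -1.09] 0.973
REL d(m) [ 0.2308  0.1747 -0.0652] w [-7.664e+01  2.000e-02 -1.200e-01] | pos [ 633.4 -197.   250.5] t 10.9 gw 85.5 j [-0.06  0.44  0.14  0.   -1.27  2.34] F [ 0.4  0.3 -0.2]
0.64 [311. 181. 368. 259.] hue 108.0 [ 641.17 -284.7     0.69] 0.933
REL d(m) [0.2306 0.071  0.0517] w [ 1.1  -0.06 -0.1 ] | pos [ 633.4 -197.   250.5] t 10.9 gw 85.5 j [-0.06  0.44  0.14  0.   -1.27  2.34] F [ 0.4  0.3 -0.2]
REL d(m) [0.0306 0.0713 0.049 ] w [-0.39 -0.05 -0.1 ] | pos [ 633.4 -197.   250.5] t 10.9 gw 85.5 j [-0.06  0.44  0.14  0.   -1.27  2.34] F [ 0.4  0.3 -0.2]
```

View pics/w11.png

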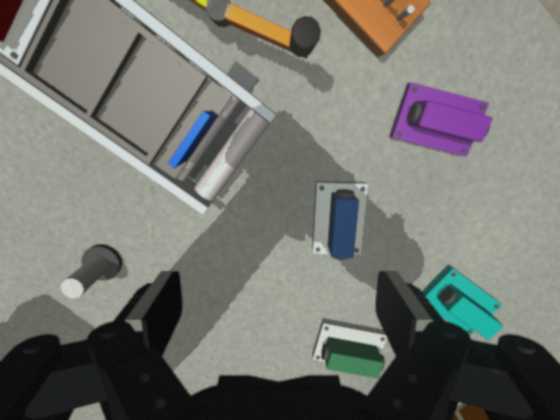

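>>> {"op": "arm_command", "data": {"rows": [{"dx":0.01,"dy":0.03,"dz":0.02,"wx":1,"wy":0,"wz":0,"gripper":-1},{"dx":0.025,"dy":0.06,"dz":0.04,"wx":1,"wy":0,"wz":0,"gripper":-1},{"dx":0.05,"dy":0.071,"dz":0.051,"wx":1,"wy":0,"wz":0,"gripper":-1},{"dx":0.08,"dy":0.071,"dz":0.051,"wx":1,"wy":0,"wz":0,"gripper":-1},{"dx":0.11,"dy":0.071,"dz":0.051,"wx":1,"wy":0,"wz":0,"gripper":-1},{"dx":0.125,"dy":0.071,"dz":0.051,"wx":1,"wy":0,"wz":0,"gripper":-1},{"dx":0.13,"dy":0.071,"dz":0.051,"wx":1,"wy":0,"wz":0,"gripper":-1},{"dx":0.13,"dy":0.071,"dz":0.051,"wx":1,"wy":0,"wz":0,"gripper":-1}]}}

```text
clock: 11.7
position: [641.9, -283.9, 121.0]
ee_rot: [0.665, 0.241, -0.664, 0.242]
contact_force: [0.4, 0.5, 1.2]
gripper_width: 85.0
```

```bash
python3 lm.py module1_center w12 20
```

```text
0.86 [349.   0. 517. 100.] hue 141.0 [ 798.09 -285.45   -1.09] 0.973
REL d(m) [ 0.1034  0.1002 -0.1182] w [-7.762e+01  6.000e-02 -3.300e-01] | pos [ 642.7 -284.2  122.6] t 11.8 gw 85.2 j [-0.19  0.59  0.08  0.   -1.05  2.45] F [-0.   0.3 -0.1]
0.67 [240. 151. 321. 269.] hue 107.0 [ 641.45 -284.37   -2.45] 0.954
REL d(m) [ 0.1026 -0.0012  0.0013] w [ 0.06 -0.15 -0.27] | pos [ 642.7 -284.2  122.6] t 11.8 gw 85.2 j [-0.19  0.59  0.08  0.   -1.05  2.45] F [-0.   0.3 -0.1]
```

View pics/w12.png

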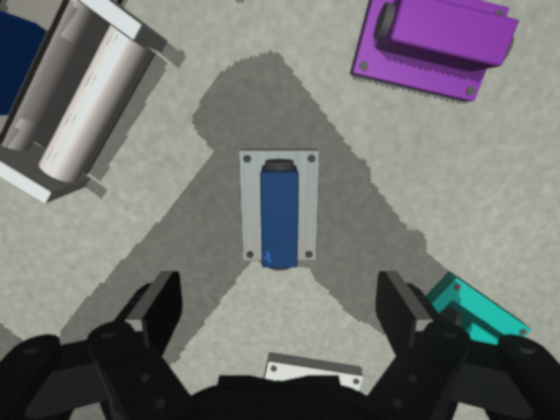

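>>> {"op": "arm_command", "data": {"rows": [{"dx":0.03,"dy":-0.001,"dz":0.001,"wx":0,"wy":0,"wz":0,"gripper":-1},{"dx":0.06,"dy":-0.001,"dz":0.001,"wx":0,"wy":0,"wz":0,"gripper":-1},{"dx":0.085,"dy":-0.001,"dz":0.001,"wx":0,"wy":0,"wz":0,"gripper":-1},{"dx":0.097,"dy":-0.001,"dz":0.001,"wx":0,"wy":0,"wz":0,"gripper":-1},{"dx":0.1015,"dy":-0.001,"dz":0.001,"wx":0,"wy":0,"wz":0,"gripper":-1},{"dx":0.1015,"dy":-0.001,"dz":0.001,"wx":0,"wy":0,"wz":0,"gripper":-0.2},{"dx":0.1015,"dy":-0.001,"dz":0.001,"wx":0,"wy":0,"wz":0,"gripper":1},{"dx":0.1015,"dy":-0.001,"dz":0.001,"wx":0,"wy":0,"wz":0,"gripper":1}]}}

```text
clock: 12.6
position: [642.8, -284.6, 22.8]
ee_rot: [0.667, 0.24, -0.662, 0.243]
contact_force: [-0.5, -0.7, 0.0]
gripper_width: 43.8
```

>>> {"op": "arm_command", "data": {"rows": [{"dx":0,"dy":0,"dz":0,"wx":0,"wy":0,"wz":0,"gripper":1},{"dx":0,"dy":0,"dz":0,"wx":0,"wy":0,"wz":0,"gripper":1},{"dx":0,"dy":0,"dz":0,"wx":0,"wy":0,"wz":0,"gripper":1},{"dx":0,"dy":0,"dz":0,"wx":0,"wy":0,"wz":0,"gripper":1},{"dx":0,"dy":0,"dz":0,"wx":0,"wy":0,"wz":0,"gripper":1},{"dx":0,"dy":0,"dz":0,"wx":0,"wy":0,"wz":0,"gripper":1},{"dx":0,"dy":0,"dz":0,"wx":0,"wy":0,"wz":0,"gripper":1},{"dx":0,"dy":0,"dz":0,"wx":0,"wy":0,"wz":0,"gripper":1}]}}

```text
clock: 13.4
position: [643.7, -284.9, 24.2]
ee_rot: [0.667, 0.239, -0.662, 0.244]
contact_force: [0.4, 0.6, 5.8]
gripper_width: 24.7
```

```bash
python3 -c "
from h import *
rel([604.8,28.5,150],yaw=np.pi/2+.0715)"
```

```text
REL d(m) [-0.1273 -0.2641 -0.172 ] w [35.84 -0.46 -0.41] | pos [ 643.7 -284.9   24.2] t 13.4 gw 24.7 j [-0.19  0.69 -0.01  0.   -0.85  2.45] F [0.4 0.6 5.8]
```

>>> {"op": "arm_command", "data": {"rows": [{"dx":-0.03,"dy":0,"dz":0,"wx":0,"wy":0,"wz":0,"gripper":1},{"dx":-0.07,"dy":0,"dz":0,"wx":0,"wy":0,"wz":0,"gripper":1},{"dx":-0.105,"dy":-0.02,"dz":-0.01,"wx":5,"wy":0,"wz":0,"gripper":1},{"dx":-0.127,"dy":-0.055,"dz":-0.03,"wx":11,"wy":0,"wz":0,"gripper":1},{"dx":-0.127,"dy":-0.095,"dz":-0.055,"wx":17,"wy":0,"wz":0,"gripper":1},{"dx":-0.127,"dy":-0.135,"dz":-0.085,"wx":23,"wy":0,"wz":0,"gripper":1},{"dx":-0.127,"dy":-0.175,"dz":-0.115,"wx":30,"wy":0,"wz":0,"gripper":1},{"dx":-0.127,"dy":-0.21,"dz":-0.137,"wx":35.8,"wy":0,"wz":0,"gripper":1}]}}

```text
clock: 14.2
position: [611.7, -33.0, 149.1]
ee_rot: [0.71, 0.023, -0.704, 0.025]
contact_force: [0.9, -0.3, -2.0]
gripper_width: 25.0
```

```bash
python3 -c "
from h import *
rel([604.8,28.5,125],yaw=np.pi/2+.0715)"
```

```text
REL d(m) [ 0.0239 -0.0619  0.0029] w [-0.19 -0.47 -0.22] | pos [611.7 -33.  149.1] t 14.2 gw 25.0 j [ 0.21  0.43 -0.15  0.01 -0.99  1.42] F [ 0.9 -0.3 -2. ]
```

>>> {"op": "arm_command", "data": {"rows": [{"dx":0,"dy":-0.025,"dz":0.003,"wx":-0.2,"wy":0,"wz":0,"gripper":1},{"dx":0,"dy":-0.05,"dz":0.003,"wx":-0.2,"wy":-0.2,"wz":0,"gripper":1},{"dx":0.005,"dy":-0.062,"dz":0.003,"wx":-0.2,"wy":-0.2,"wz":0,"gripper":1},{"dx":0.015,"dy":-0.062,"dz":0.003,"wx":-0.2,"wy":-0.2,"wz":0,"gripper":1},{"dx":0.024,"dy":-0.062,"dz":0.003,"wx":-0.2,"wy":-0.2,"wz":0,"gripper":1},{"dx":0.024,"dy":-0.062,"dz":0.003,"wx":-0.2,"wy":-0.2,"wz":0,"gripper":1},{"dx":0.024,"dy":-0.062,"dz":0.003,"wx":-0.2,"wy":-0.2,"wz":0,"gripper":1},{"dx":0.024,"dy":-0.062,"dz":0.003,"wx":-0.2,"wy":-0.2,"wz":0,"gripper":1}]}}

```text
clock: 15.0
position: [604.9, 27.7, 125.0]
ee_rot: [0.709, 0.024, -0.705, 0.026]
contact_force: [-0.3, 0.4, -0.4]
gripper_width: 25.1
```

```bash
sed -i 's/\[2\]-21+14/[2]-OFF+14/; s/^T=/OFF=float(sys.argv[5]); T=/' chk.py; python3 chk.py w13 604.8,28.5,.0715 0 65 24
```

```text
REL d(m) [ 0.0602 -0.0008  0.0005] w [-0.04 -0.31 -0.22] | pos [605.   27.9 125.2] t 15.05 gw 24.7 j [ 0.32  0.44 -0.19  0.01 -0.93  1.32] F [-0.6  0.4 -0.9]
0.66 [109.7, 139.0, 511.5, 291.9] (array([6.05142584e+02, 2.92106150e+01, 6.97422864e-02]), np.float64(0.5259694431882072))
```

View pics/w13.png

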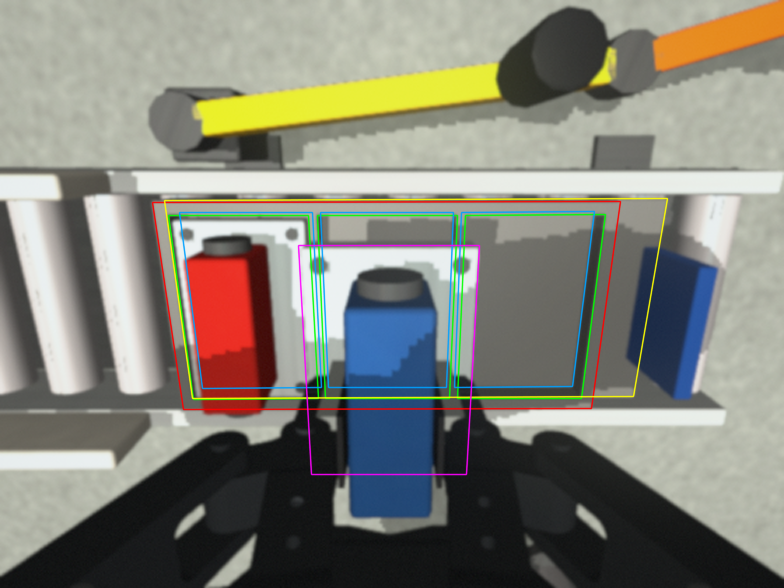

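>>> {"op": "arm_command", "data": {"rows": [{"dx":0.012,"dy":-0.001,"dz":0.0005,"wx":0,"wy":-0.2,"wz":0,"gripper":1},{"dx":0.025,"dy":-0.001,"dz":0.0005,"wx":0,"wy":-0.2,"wz":0,"gripper":1},{"dx":0.037,"dy":-0.001,"dz":0.0005,"wx":0,"wy":-0.2,"wz":0,"gripper":1},{"dx":0.045,"dy":-0.001,"dz":0.0005,"wx":0,"wy":-0.2,"wz":0,"gripper":1},{"dx":0.05,"dy":-0.001,"dz":0.0005,"wx":0,"wy":-0.2,"wz":0,"gripper":1},{"dx":0.055,"dy":-0.001,"dz":0.0005,"wx":0,"wy":-0.2,"wz":0,"gripper":1},{"dx":0.059,"dy":-0.001,"dz":0.0005,"wx":0,"wy":-0.2,"wz":0,"gripper":1},{"dx":0.0595,"dy":-0.001,"dz":0.0005,"wx":0,"wy":-0.2,"wz":0,"gripper":1}]}}

```text
clock: 15.9
position: [609.0, 29.3, 70.1]
ee_rot: [0.711, 0.025, -0.703, 0.028]
contact_force: [0.9, -0.5, 15.0]
gripper_width: 25.1
```

```bash
python3 chk.py w14 604.8,28.5,.0715 0 65 24
```

```text
REL d(m) [0.0051 0.0005 0.0043] w [ 0.13 -0.66 -0.25] | pos [608.9  29.3  70.2] t 15.95 gw 25.2 j [ 0.32  0.51 -0.24  0.01 -0.81  1.32] F [ 1.1  0.2 13.6]
0.86 [57.5, 157.9, 558.8, 354.6] (array([6.04992796e+02, 2.88423634e+01, 7.04632797e-02]), np.float64(0.47632277485377217))
```

View pics/w14.png

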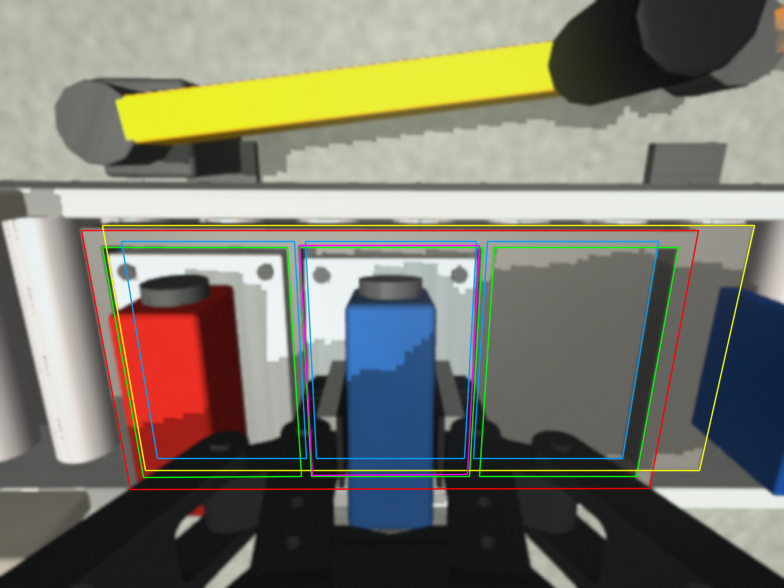

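>>> {"op": "arm_command", "data": {"rows": [{"dx":-0.008,"dy":0,"dz":0,"wx":0,"wy":0,"wz":0,"gripper":1},{"dx":-0.016,"dy":0,"dz":0.002,"wx":0,"wy":0,"wz":0,"gripper":1},{"dx":-0.02,"dy":0,"dz":0.004,"wx":0,"wy":0,"wz":0,"gripper":1},{"dx":-0.02,"dy":0,"dz":0.004,"wx":0,"wy":0,"wz":0,"gripper":1},{"dx":-0.02,"dy":0,"dz":0.004,"wx":0,"wy":0,"wz":0,"gripper":1},{"dx":-0.02,"dy":0,"dz":0.004,"wx":0,"wy":0,"wz":0,"gripper":1},{"dx":-0.02,"dy":0,"dz":0.004,"wx":0,"wy":0,"wz":0,"gripper":1},{"dx":-0.02,"dy":0,"dz":0.004,"wx":0,"wy":0,"wz":0,"gripper":1}]}}

```text
clock: 16.8
position: [604.6, 29.1, 89.8]
ee_rot: [0.711, 0.025, -0.703, 0.027]
contact_force: [1.1, -0.3, -2.0]
gripper_width: 24.5
```

```bash
python3 chk.py w15 604.9,28.7,.071 0 65 24
```

```text
REL d(m) [0.0249 0.0003 0.    ] w [ 0.16 -0.64 -0.25] | pos [604.6  29.1  89.8] t 16.85 gw 25.1 j [ 0.32  0.48 -0.23  0.01 -0.85  1.32] F [-0.1  0.4 -0.9]
0.58 [79.5, 142.4, 560.0, 322.0] (array([6.04928465e+02, 2.92341678e+01, 7.22322069e-02]), np.float64(0.5300338486427789))
```

View pics/w15.png

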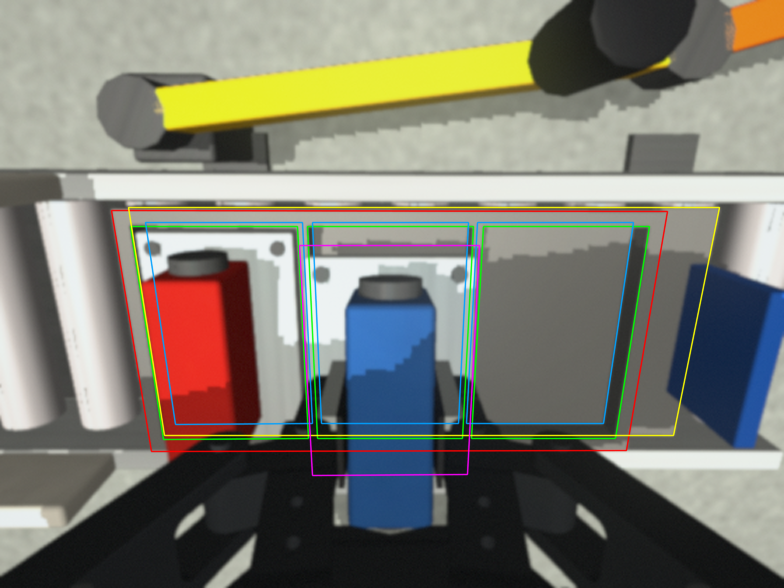

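Run:
```python
from h import *
d=cam('wrist'); save(d,'w16')
i=d["img"][165:395,200:360]
cv2.imwrite('pics/w16c.png',cv2.resize(i,None,fx=2.6,fy=2.6,interpolation=cv2.INTER_CUBIC)[:,:,::-1])
```

```text
(no output)
```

View pics/w16c.png

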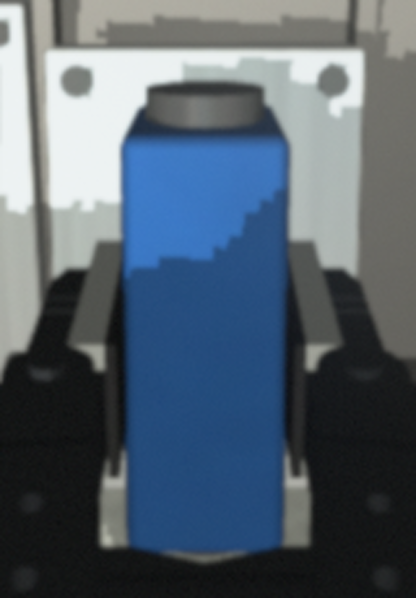

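```bash
cat > inhand.py <<'E'
from h import *
from scipy.optimize import least_squares
import sys
def solve(d,uv,X):
    R=d["T_tool_cam"][:3,:3];t=d["T_tool_cam"][:3,3]
    def P(q):
        a=q[0]; Rp=Ro.from_euler('y',a).as_matrix() # about module y, grip pt
        p=X@Rp.T  # module coords origin underside centre
        # tool: x=-z_m + h ; z=-x_m + oz ; y: handed
        return np.c_[-p[:,2]+q[2],p[:,1]+q[3],-p[:,0]+q[1]]
    def res(q):
        c=(P(q)-t)@R
        return (cv2.projectPoints(c,np.zeros(3),np.zeros(3),d["K"],d["dist"])[0][:,0]-uv).ravel()
    r=least_squares(res,[0,0,24,0]); return r
if __name__=="__main__":
    d=get_image("wrist"); d["dist"]=np.array([d["k1"],0,0,0,0.])
    sc=2.6
    uv=np.array([[46,50],[363,50],[123,142],[287,142],[129,548],[282,548]])/sc+[200,165]
    X=np.array([[45,-30,14],[45,30,14],[35,-13,48],[35,13,48],[-35,-13,48],[-35,13,48.]])
    r=solve(d,uv,X); print(np.degrees(r.x[0]),r.x[1:],r.fun.round(1))
    # baseline w13-like  (rows /1.4): 
    uv=np.array([[301,247],[477,247],[348,304],[432,304],[350,516],[430,516]])/1.4
    r=solve(d,uv,X); print(np.degrees(r.x[0]),r.x[1:],r.fun.round(1))
E
python3 inhand.py
```

```text
6.057502189861889 [ 7.41374398 27.00395387  0.21584874] [ 0.1  0.4  0.1  0.3 -1.1 -0.   1.1 -0.1 -0.3 -0.2  0.2 -0.3]
2.0118320043861346 [2.45406198e+00 2.76463287e+01 1.78928539e-03] [ 0.9  0.8 -0.   0.7 -3.5 -0.1  3.  -0.2 -0.8 -0.5  0.5 -0.6]
```

```bash
cat > tilt.py <<'E'
from h import *
import sys
def Rt(yaw,th):
    y=np.array([np.cos(yaw),np.sin(yaw),0]);x=np.array([0,0,-1.]);R=np.c_[x,y,np.cross(x,y)]
    return R@Ro.from_euler('y',th,degrees=True).as_matrix()
if __name__=="__main__":
    a=[float(v) for v in sys.argv[1:]]
    rel(a[:3],R=Rt(-np.pi/2+a[3],a[4]))
E
python3 tilt.py 609.4 29.1 90 .071 6.06
```

```text
REL d(m) [ 0.0001  0.0004 -0.0047] w [ 0.17  5.4  -0.24] | pos [604.7  29.1  90. ] t 17.0 gw 24.9 j [ 0.32  0.48 -0.23  0.01 -0.85  1.32] F [ 0.3 -0.3 -1.6]
```

>>> {"op": "arm_command", "data": {"rows": [{"dx":0,"dy":0,"dz":-0.002,"wx":0.2,"wy":2,"wz":-0.2,"gripper":1},{"dx":0,"dy":0,"dz":-0.0047,"wx":0.2,"wy":4,"wz":-0.2,"gripper":1},{"dx":0,"dy":0,"dz":-0.0047,"wx":0.2,"wy":5.4,"wz":-0.2,"gripper":1},{"dx":0,"dy":0,"dz":-0.0047,"wx":0.2,"wy":5.4,"wz":-0.2,"gripper":1},{"dx":0,"dy":0,"dz":-0.0047,"wx":0.2,"wy":5.4,"wz":-0.2,"gripper":1},{"dx":0,"dy":0,"dz":-0.0047,"wx":0.2,"wy":5.4,"wz":-0.2,"gripper":1},{"dx":0,"dy":0,"dz":-0.0047,"wx":0.2,"wy":5.4,"wz":-0.2,"gripper":1},{"dx":0,"dy":0,"dz":-0.0047,"wx":0.2,"wy":5.4,"wz":-0.2,"gripper":1}]}}

```text
clock: 17.8
position: [609.6, 29.5, 90.1]
ee_rot: [0.743, 0.026, -0.668, 0.024]
contact_force: [-0.1, 0.7, -1.9]
gripper_width: 25.1
```

```bash
python3 tilt.py 609.4 29.1 69 .071 6.06
python3 - <<'E'
from h import *
d=cam('wrist'); d2=cam('scene')
for r in models.cut_out('wrist','tray')[:1]:
    print(r['conf'],fit(d,r['mask'],[604.9,28.8,.071],TRAY,35))
i=d["img"][130:400,160:460]
cv2.imwrite('pics/w17.png',cv2.resize(i,None,fx=2.2,fy=2.2,interpolation=cv2.INTER_CUBIC)[:,:,::-1])
cv2.imwrite('pics/s17.png',cv2.resize(d2["img"][190:300,200:400],None,fx=4,fy=4,interpolation=cv2.INTER_CUBIC)[:,:,::-1])
E
```

```text
REL d(m) [0.0209 0.0003 0.0024] w [-0.03  0.01 -0.04] | pos [609.6  29.5  90.1] t 17.8 gw 25.1 j [ 0.33  0.45 -0.31  0.04 -0.72  1.28] F [-0.1  0.7 -1.9]
0.72 (array([6.05133056e+02, 2.90797993e+01, 6.65388174e-02]), np.float64(0.4757672564311666))
```

View pics/w17.png

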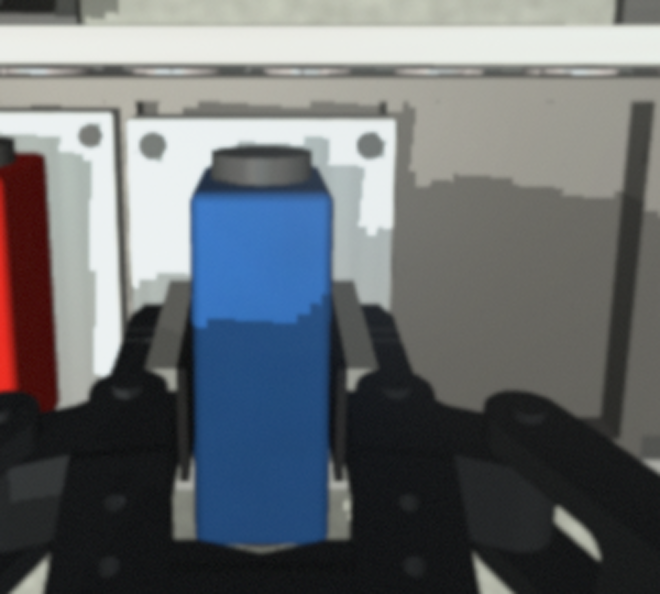

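View pics/s17.png

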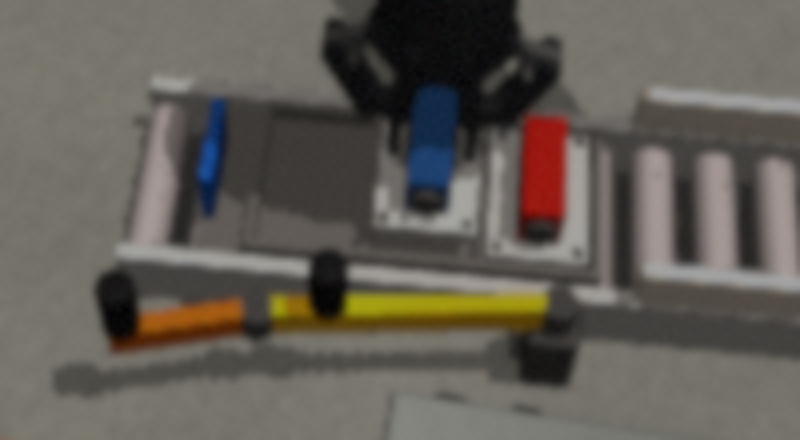

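>>> {"op": "arm_command", "data": {"rows": [{"dx":0.005,"dy":0,"dz":0.0006,"wx":0,"wy":0,"wz":0,"gripper":1},{"dx":0.01,"dy":0,"dz":0.0012,"wx":0,"wy":0,"wz":0,"gripper":1},{"dx":0.015,"dy":0,"dz":0.0018,"wx":0,"wy":0,"wz":0,"gripper":1},{"dx":0.018,"dy":0,"dz":0.002,"wx":0,"wy":0,"wz":0,"gripper":1},{"dx":0.02,"dy":0,"dz":0.0023,"wx":0,"wy":0,"wz":0,"gripper":1},{"dx":0.021,"dy":0,"dz":0.0024,"wx":0,"wy":0,"wz":0,"gripper":1},{"dx":0.021,"dy":0,"dz":0.0024,"wx":0,"wy":0,"wz":0,"gripper":1},{"dx":0.021,"dy":0,"dz":0.0024,"wx":0,"wy":0,"wz":0,"gripper":1}]}}

```text
clock: 18.75
position: [609.4, 29.4, 69.1]
ee_rot: [0.743, 0.026, -0.668, 0.024]
contact_force: [0.8, 0.1, -1.5]
gripper_width: 25.2
```

```bash
python3 tilt.py 609.4 29.1 67 .071 6.06
python3 - <<'E'
from h import *
d=cam('wrist')
i=d["img"][130:400,160:460]
cv2.imwrite('pics/w18.png',cv2.resize(i,None,fx=2.2,fy=2.2,interpolation=cv2.INTER_CUBIC)[:,:,::-1])
E
```

```text
REL d(m) [0.0021 0.0003 0.0003] w [-0.03 -0.02 -0.04] | pos [609.4  29.4  69.1] t 18.75 gw 25.2 j [ 0.33  0.47 -0.33  0.04 -0.67  1.28] F [ 0.8  0.1 -1.5]
```

View pics/w18.png

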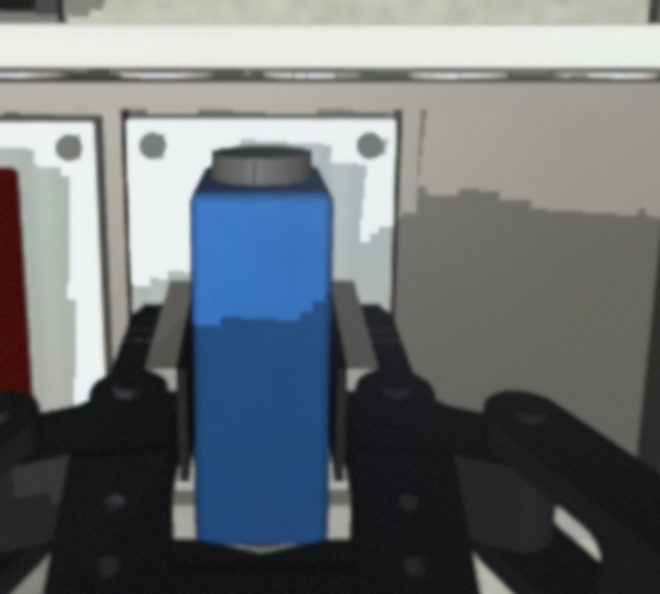

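>>> {"op": "arm_command", "data": {"rows": [{"dx":0.001,"dy":0,"dz":0.0001,"wx":0,"wy":0,"wz":0,"gripper":1},{"dx":0.002,"dy":0,"dz":0.0002,"wx":0,"wy":0,"wz":0,"gripper":1},{"dx":0.0025,"dy":0,"dz":0.0003,"wx":0,"wy":0,"wz":0,"gripper":1},{"dx":0.0025,"dy":0,"dz":0.0003,"wx":0,"wy":0,"wz":0,"gripper":0.2},{"dx":0.0025,"dy":0,"dz":0.0003,"wx":0,"wy":0,"wz":0,"gripper":0},{"dx":0.0025,"dy":0,"dz":0.0003,"wx":0,"wy":0,"wz":0,"gripper":0},{"dx":0.0025,"dy":0,"dz":0.0003,"wx":0,"wy":0,"wz":0,"gripper":0},{"dx":0.0025,"dy":0,"dz":0.0003,"wx":0,"wy":0,"wz":0,"gripper":0}]}}

```text
clock: 19.6
position: [609.5, 29.5, 66.7]
ee_rot: [0.743, 0.026, -0.668, 0.024]
contact_force: [-0.5, -0.6, 0.2]
gripper_width: 43.0
```

```bash
python3 tilt.py 609.4 29.1 110 .071 0
python3 - <<'E'
from h import *
d=cam('wrist')
i=d["img"][130:400,160:460]
cv2.imwrite('pics/w19.png',cv2.resize(i,None,fx=2.2,fy=2.2,interpolation=cv2.INTER_CUBIC)[:,:,::-1])
E
```

```text
REL d(m) [-0.043   0.0004 -0.0045] w [-0.03 -6.09 -0.03] | pos [609.5  29.5  66.7] t 19.6 gw 43.0 j [ 0.33  0.48 -0.33  0.04 -0.66  1.28] F [-0.5 -0.6  0.2]
```

View pics/w19.png

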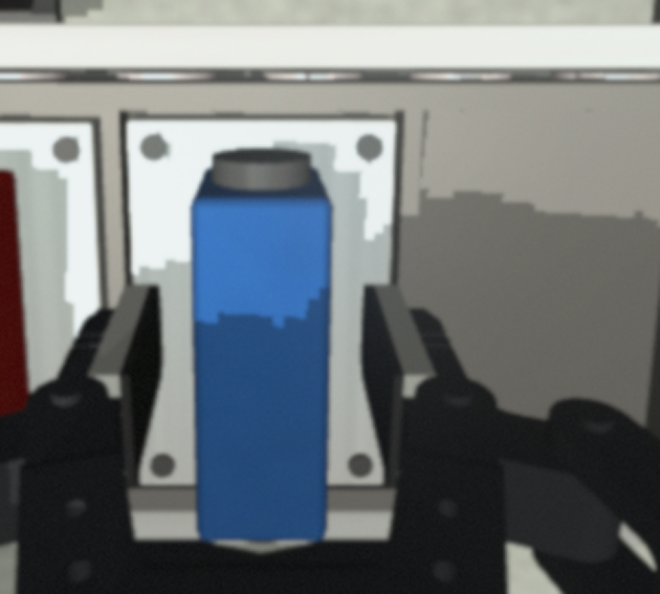

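>>> {"op": "arm_command", "data": {"rows": [{"dx":-0.01,"dy":0,"dz":-0.001,"wx":0,"wy":0,"wz":0,"gripper":0},{"dx":-0.025,"dy":0,"dz":-0.0027,"wx":0,"wy":0,"wz":0,"gripper":0},{"dx":-0.045,"dy":0,"dz":-0.005,"wx":0,"wy":-2,"wz":0,"gripper":0},{"dx":-0.07,"dy":0,"dz":-0.0075,"wx":0,"wy":-5,"wz":0,"gripper":0},{"dx":-0.1,"dy":0,"dz":-0.01,"wx":0,"wy":-6.1,"wz":0,"gripper":-0.5},{"dx":-0.13,"dy":0,"dz":-0.014,"wx":0,"wy":-6.1,"wz":0,"gripper":-1},{"dx":-0.15,"dy":0,"dz":-0.016,"wx":0,"wy":-6.1,"wz":0,"gripper":-1},{"dx":-0.16,"dy":0,"dz":-0.017,"wx":0,"wy":-6.1,"wz":0,"gripper":-1}]}}

```text
clock: 20.45
position: [610.3, 29.7, 230.9]
ee_rot: [0.708, 0.025, -0.705, 0.025]
contact_force: [0.2, -0.0, -0.1]
gripper_width: 85.6
```

```bash
python3 chk.py w20 604.9,28.8,.071 0 200 24
python3 - <<'E'
from h import *
d=cam('top'); save(d,'t20')
for q in("module3_center","module1_center","module2_center"):
  for r in models.cut_out('top',q)[:3]:
    if r['conf']<.4: continue
    hsv=cv2.cvtColor(d["img"][r["mask"]][None],cv2.COLOR_RGB2HSV)[0]
    print(q,r['conf'],np.round(r['extent']),np.median(hsv[hsv[:,1]>90,0]),fitmod(d,r['mask']))
rel([521,-423,250],yaw=.5)
E
```

```text
REL d(m) [0.0314 0.0005 0.0059] w [-0.01 -0.32 -0.  ] | pos [610.6  29.7 231.4] t 20.5 gw 85.4 j [ 0.31  0.36 -0.03  0.   -1.17  1.33] F [ 0.  -0.3  1.4]
module3_center 0.84 [410. 200. 454. 233.] 71.0 (array([ 521.58001883, -423.00173992,   -1.07700158]), np.float64(0.9042354239119366))
module3_center 0.8 [435. 150. 473. 174.] 88.0 (array([ 667.30927442, -483.48807139,   -1.43196508]), np.float64(0.84994781686125))
module1_center 0.95 [352.  98. 393. 136.] 141.0 (array([ 798.06113326, -285.3458342 ,    2.04372714]), np.float64(0.9386838494508808))
module1_center 0.56 [240. 167. 267. 203.] 107.0 (array([614.45850205,  32.75374049,  -3.06110897]), np.float64(0.8978615329513336))
module2_center 0.96 [217. 169. 244. 203.] 1.0 (array([609.3292817 , 101.94450284,  -3.05926882]), np.float64(0.925954607878692))
REL d(m) [-0.0232  0.4452  0.1192] w [65.38  0.14 -0.15] | pos [608.5  29.5 226. ] t 20.75 gw 85.4 j [ 0.31  0.36 -0.04  0.   -1.17  1.33] F [-0.7 -0.  -0.5]
```

View pics/w20.png

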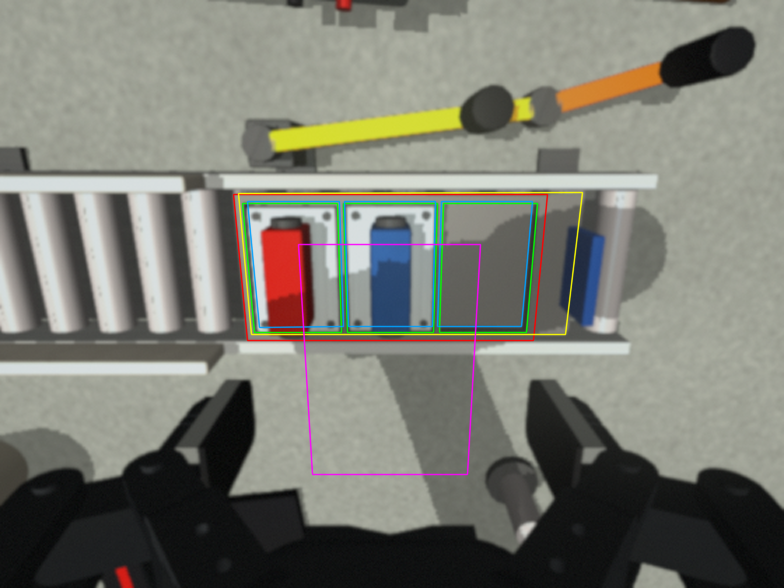

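>>> {"op": "arm_command", "data": {"rows": [{"dx":-0.005,"dy":0.03,"dz":0.008,"wx":5,"wy":0,"wz":0,"gripper":-1},{"dx":-0.01,"dy":0.07,"dz":0.019,"wx":12,"wy":0,"wz":0,"gripper":-1},{"dx":-0.015,"dy":0.115,"dz":0.031,"wx":20,"wy":0,"wz":0,"gripper":-1},{"dx":-0.02,"dy":0.16,"dz":0.043,"wx":28,"wy":0,"wz":0,"gripper":-1},{"dx":-0.023,"dy":0.205,"dz":0.055,"wx":36,"wy":0,"wz":0,"gripper":-1},{"dx":-0.023,"dy":0.25,"dz":0.067,"wx":44,"wy":0,"wz":0,"gripper":-1},{"dx":-0.023,"dy":0.295,"dz":0.08,"wx":52,"wy":0,"wz":0,"gripper":-1},{"dx":-0.023,"dy":0.335,"dz":0.09,"wx":60,"wy":0,"wz":0,"gripper":-1}]}}

```text
clock: 21.55
position: [541.1, -312.9, 248.2]
ee_rot: [-0.622, 0.335, 0.625, 0.333]
contact_force: [0.4, -0.2, -0.2]
gripper_width: 85.6
```

```bash
python3 -c "
from h import *
rel([521,-423,130],yaw=.5)"
```

```text
REL d(m) [ 0.1184  0.0772 -0.0808] w [ 5.02  0.15 -0.29] | pos [ 541.1 -312.9  248.2] t 21.55 gw 85.6 j [-0.26  0.38  0.04  0.   -1.24  0.85] F [ 0.4 -0.2 -0.2]
```

>>> {"op": "arm_command", "data": {"rows": [{"dx":0.01,"dy":0.03,"dz":-0.032,"wx":5,"wy":0,"wz":0,"gripper":-1},{"dx":0.025,"dy":0.055,"dz":-0.058,"wx":5,"wy":0,"wz":-0.3,"gripper":-1},{"dx":0.045,"dy":0.077,"dz":-0.081,"wx":5,"wy":0.1,"wz":-0.3,"gripper":-1},{"dx":0.07,"dy":0.077,"dz":-0.081,"wx":5,"wy":0.1,"wz":-0.3,"gripper":-1},{"dx":0.1,"dy":0.077,"dz":-0.081,"wx":5,"wy":0.1,"wz":-0.3,"gripper":-1},{"dx":0.118,"dy":0.077,"dz":-0.081,"wx":5,"wy":0.1,"wz":-0.3,"gripper":-1},{"dx":0.118,"dy":0.077,"dz":-0.081,"wx":5,"wy":0.1,"wz":-0.3,"gripper":-1},{"dx":0.118,"dy":0.077,"dz":-0.081,"wx":5,"wy":0.1,"wz":-0.3,"gripper":-1}]}}

```text
clock: 22.35
position: [521.2, -423.2, 129.8]
ee_rot: [-0.608, 0.361, 0.609, 0.361]
contact_force: [-0.7, -0.8, 0.8]
gripper_width: 85.4
```

```bash
python3 lm.py module3_center w21 20
```

```text
0.83 [ 80.   0. 201. 119.] hue 87.0 [ 664.99 -484.73   -1.48] 0.973
REL d(m) [ 0.1119 -0.0958 -0.1223] w [23.5  -0.05  0.07] | pos [ 522.  -423.4  131.7] t 22.45 gw 85.5 j [-0.44  0.54  0.   -0.   -1.03  0.94] F [0.  0.3 0.1]
0.72 [242. 152. 320. 268.] hue 70.0 [ 519.01 -423.46    2.07] 0.942
REL d(m) [0.1117 0.0028 0.0016] w [ 0.26 -0.07  0.06] | pos [ 522.  -423.4  131.7] t 22.45 gw 85.5 j [-0.44  0.54  0.   -0.   -1.03  0.94] F [0.  0.3 0.1]
```

View pics/w21.png

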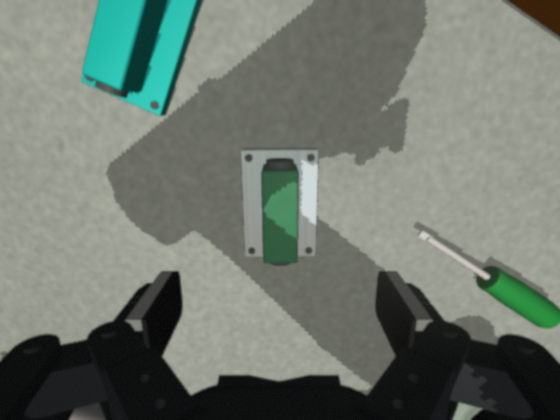

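>>> {"op": "arm_command", "data": {"rows": [{"dx":0.03,"dy":0.0015,"dz":0.0015,"wx":0.2,"wy":0,"wz":0,"gripper":-1},{"dx":0.06,"dy":0.0015,"dz":0.0015,"wx":0.2,"wy":0,"wz":0,"gripper":-1},{"dx":0.085,"dy":0.0015,"dz":0.0015,"wx":0.2,"wy":0,"wz":0,"gripper":-1},{"dx":0.1,"dy":0.0015,"dz":0.0015,"wx":0.2,"wy":0,"wz":0,"gripper":-1},{"dx":0.108,"dy":0.0015,"dz":0.0015,"wx":0.2,"wy":0,"wz":0,"gripper":-1},{"dx":0.1115,"dy":0.0015,"dz":0.0015,"wx":0.2,"wy":0,"wz":0,"gripper":-1},{"dx":0.1115,"dy":0.0015,"dz":0.0015,"wx":0.2,"wy":0,"wz":0,"gripper":-0.8},{"dx":0.1115,"dy":0.0015,"dz":0.0015,"wx":0.2,"wy":0,"wz":0,"gripper":-0.6}]}}

```text
clock: 23.25
position: [521.0, -423.3, 21.5]
ee_rot: [0.609, -0.361, -0.606, -0.362]
contact_force: [-0.2, -0.5, -0.1]
gripper_width: 68.6
```

```bash
python3 lm.py module3_center w22 20
```

```text
0.8 [  2.   0. 120. 125.] hue 87.0 [ 665.71 -484.58   -1.49] 0.992
REL d(m) [ 0.0019 -0.0981 -0.123 ] w [23.79 -0.14  0.16] | pos [ 520.8 -423.3   21.4] t 23.35 gw 68.0 j [-0.44  0.65 -0.1  -0.   -0.81  0.94] F [ 0.  -0.1  0.3]
0.7 [214. 178. 347. 378.] hue 70.0 [ 519.16 -423.33    2.07] 0.96
REL d(m) [0.0013 0.0015 0.0008] w [-0.05 -0.17  0.13] | pos [ 520.8 -423.3   21.4] t 23.35 gw 68.0 j [-0.44  0.65 -0.1  -0.   -0.81  0.94] F [ 0.  -0.1  0.3]
```

View pics/w22.png

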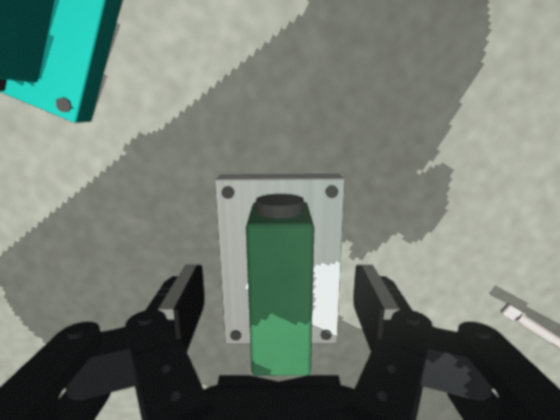

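>>> {"op": "arm_command", "data": {"rows": [{"dx":0.002,"dy":0.0013,"dz":0.0008,"wx":0,"wy":0,"wz":0,"gripper":-0.5},{"dx":0.002,"dy":0.0013,"dz":0.0008,"wx":0,"wy":0,"wz":0,"gripper":0},{"dx":0.002,"dy":0.0013,"dz":0.0008,"wx":0,"wy":0,"wz":0,"gripper":1},{"dx":0.002,"dy":0.0013,"dz":0.0008,"wx":0,"wy":0,"wz":0,"gripper":1},{"dx":0.002,"dy":0.0013,"dz":0.0008,"wx":0,"wy":0,"wz":0,"gripper":1},{"dx":0.002,"dy":0.0013,"dz":0.0008,"wx":0,"wy":0,"wz":0,"gripper":1},{"dx":0.002,"dy":0.0013,"dz":0.0008,"wx":0,"wy":0,"wz":0,"gripper":1},{"dx":0.002,"dy":0.0013,"dz":0.0008,"wx":0,"wy":0,"wz":0,"gripper":1}]}}

```text
clock: 24.15
position: [519.6, -423.3, 19.7]
ee_rot: [0.609, -0.361, -0.606, -0.362]
contact_force: [-0.2, 1.0, 2.2]
gripper_width: 25.3
```

```bash
python3 -c "
from h import *
d=cam('wrist');save(d,'w23')
rel([604.9+68*.071,28.8-68,180],yaw=np.pi/2+.071)"
```

```text
REL d(m) [-0.1607 -0.263   0.2939] w [-6.556e+01 -2.600e-01  1.000e-02] | pos [ 519.6 -423.3   19.7] t 24.2 gw 24.6 j [-0.44  0.66 -0.11  0.   -0.8   0.94] F [ 0.5 -0.1  1.6]
```

View pics/w23.png

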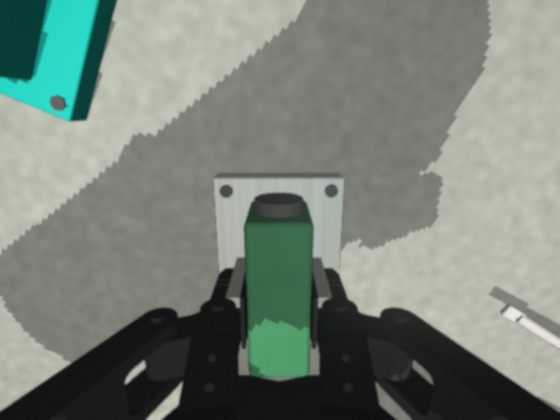

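>>> {"op": "arm_command", "data": {"rows": [{"dx":-0.025,"dy":0,"dz":0,"wx":0,"wy":0,"wz":0,"gripper":1},{"dx":-0.06,"dy":0,"dz":0,"wx":0,"wy":0,"wz":0,"gripper":1},{"dx":-0.1,"dy":-0.007,"dz":0.008,"wx":-5,"wy":0,"wz":0,"gripper":1},{"dx":-0.135,"dy":-0.024,"dz":0.026,"wx":-12,"wy":0,"wz":0,"gripper":1},{"dx":-0.16,"dy":-0.046,"dz":0.05,"wx":-19,"wy":0,"wz":0,"gripper":1},{"dx":-0.161,"dy":-0.072,"dz":0.08,"wx":-26,"wy":0,"wz":0,"gripper":1},{"dx":-0.161,"dy":-0.1,"dz":0.11,"wx":-33,"wy":0,"wz":0,"gripper":1},{"dx":-0.161,"dy":-0.127,"dz":0.14,"wx":-40,"wy":0,"wz":0,"gripper":1}]}}

```text
clock: 25.0
position: [563.2, -237.7, 179.9]
ee_rot: [0.696, -0.131, -0.694, -0.13]
contact_force: [0.4, -0.5, -1.1]
gripper_width: 25.1
```

```bash
python3 -c "
from h import *
rel([604.9+68*.071,28.8-68,130],yaw=np.pi/2+.071)"
```

```text
REL d(m) [ 0.0498 -0.2018  0.0288] w [-25.32  -0.18  -0.04] | pos [ 563.2 -237.7  179.9] t 25.0 gw 25.1 j [-0.13  0.4  -0.1   0.   -1.06  1.33] F [ 0.4 -0.5 -1.1]
```

>>> {"op": "arm_command", "data": {"rows": [{"dx":0,"dy":-0.04,"dz":0.006,"wx":-6,"wy":0,"wz":0,"gripper":1},{"dx":0,"dy":-0.085,"dz":0.012,"wx":-13,"wy":0,"wz":0,"gripper":1},{"dx":0,"dy":-0.13,"dz":0.018,"wx":-20,"wy":0,"wz":0,"gripper":1},{"dx":0.005,"dy":-0.17,"dz":0.024,"wx":-25.3,"wy":0,"wz":0,"gripper":1},{"dx":0.02,"dy":-0.195,"dz":0.028,"wx":-25.3,"wy":0,"wz":0,"gripper":1},{"dx":0.04,"dy":-0.202,"dz":0.029,"wx":-25.3,"wy":0,"wz":0,"gripper":1},{"dx":0.05,"dy":-0.202,"dz":0.029,"wx":-25.3,"wy":0,"wz":0,"gripper":1},{"dx":0.05,"dy":-0.202,"dz":0.029,"wx":-25.3,"wy":0,"wz":0,"gripper":1}]}}

```text
clock: 25.8
position: [607.8, -39.3, 127.3]
ee_rot: [-0.706, -0.024, 0.708, -0.025]
contact_force: [-0.3, 0.4, -0.8]
gripper_width: 24.7
```

>>> {"op": "arm_command", "data": {"rows": [{"dx":0,"dy":0,"dz":0,"wx":0,"wy":0,"wz":0,"gripper":1},{"dx":0,"dy":0,"dz":0,"wx":0,"wy":0,"wz":0,"gripper":1},{"dx":0,"dy":0,"dz":0,"wx":0,"wy":0,"wz":0,"gripper":1},{"dx":0,"dy":0,"dz":0,"wx":0,"wy":0,"wz":0,"gripper":1},{"dx":0,"dy":0,"dz":0,"wx":0,"wy":0,"wz":0,"gripper":1},{"dx":0,"dy":0,"dz":0,"wx":0,"wy":0,"wz":0,"gripper":1},{"dx":0,"dy":0,"dz":0,"wx":0,"wy":0,"wz":0,"gripper":1},{"dx":0,"dy":0,"dz":0,"wx":0,"wy":0,"wz":0,"gripper":1}]}}

```text
clock: 26.6
position: [607.8, -39.3, 127.4]
ee_rot: [-0.706, -0.024, 0.708, -0.025]
contact_force: [0.5, 0.4, -0.5]
gripper_width: 24.9
```

```bash
python3 chk.py w24 604.9,28.8,.071 -68 62 20
```

```text
REL d(m) [ 0.0653 -0.0002 -0.0021] w [-0.04  0.15 -0.09] | pos [607.8 -39.3 127.3] t 26.65 gw 24.9 j [ 0.2   0.45 -0.17  0.   -0.95  1.44] F [-0.1 -0.9 -1.3]
0.76 [2.7, 132.3, 393.4, 285.0] (array([6.05054169e+02, 2.93209237e+01, 6.84057428e-02]), np.float64(0.27366703754655464))
```

View pics/w24.png

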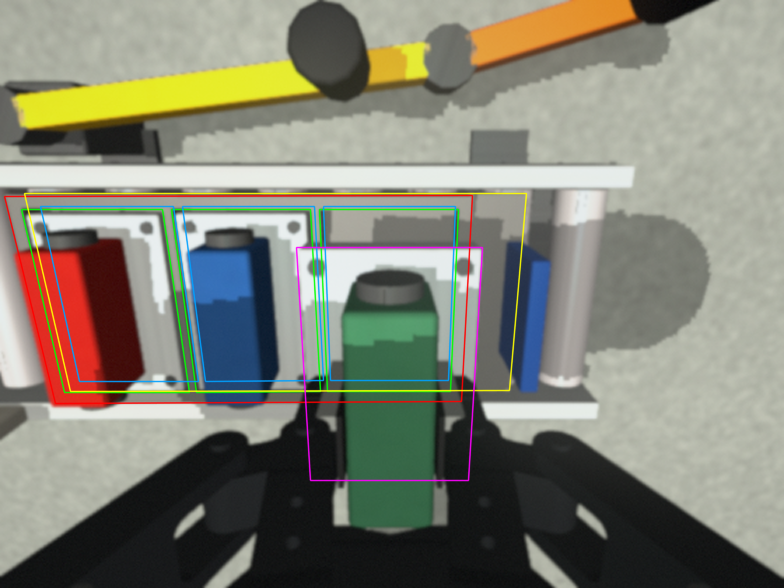

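>>> {"op": "arm_command", "data": {"rows": [{"dx":0.005,"dy":0,"dz":-0.002,"wx":0,"wy":0.1,"wz":0,"gripper":1},{"dx":0.015,"dy":0,"dz":-0.002,"wx":0,"wy":0.1,"wz":0,"gripper":1},{"dx":0.025,"dy":0,"dz":-0.002,"wx":0,"wy":0.1,"wz":0,"gripper":1},{"dx":0.035,"dy":0,"dz":-0.002,"wx":0,"wy":0.1,"wz":0,"gripper":1},{"dx":0.043,"dy":0,"dz":-0.002,"wx":0,"wy":0.1,"wz":0,"gripper":1},{"dx":0.045,"dy":0,"dz":-0.002,"wx":0,"wy":0.1,"wz":0,"gripper":1},{"dx":0.045,"dy":0,"dz":-0.002,"wx":0,"wy":0.1,"wz":0,"gripper":1},{"dx":0.045,"dy":0,"dz":-0.002,"wx":0,"wy":0.1,"wz":0,"gripper":1}]}}

```text
clock: 27.5
position: [610.1, -39.2, 82.6]
ee_rot: [-0.707, -0.024, 0.707, -0.026]
contact_force: [0.1, 0.4, -0.5]
gripper_width: 25.0
```

```bash
python3 chk.py w25 604.9,28.8,.071 -68 62 20
```

```text
REL d(m) [ 0.0208 -0.0002  0.0004] w [-0.03 -0.   -0.09] | pos [610.1 -39.2  82.8] t 27.55 gw 25.2 j [ 0.2   0.5  -0.21  0.   -0.86  1.44] F [ 0.7 -0.1 -0.7]
0.94 [0.3, 144.3, 424.8, 330.6] (array([6.05371315e+02, 2.98320500e+01, 6.63265954e-02]), np.float64(0.2650485882812391))
```

View pics/w25.png

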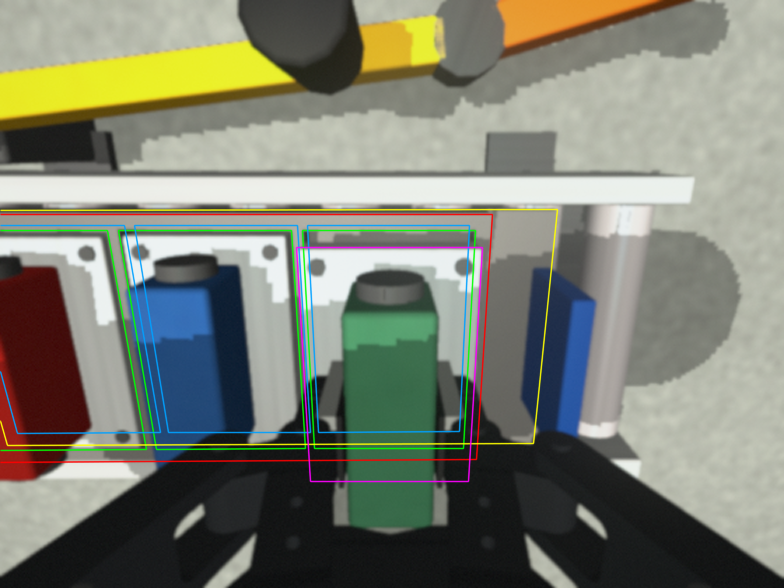

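>>> {"op": "arm_command", "data": {"rows": [{"dx":0.006,"dy":0,"dz":0.0003,"wx":0,"wy":0,"wz":0,"gripper":1},{"dx":0.011,"dy":0,"dz":0.0003,"wx":0,"wy":0,"wz":0,"gripper":1},{"dx":0.015,"dy":0,"dz":0.0003,"wx":0,"wy":0,"wz":0,"gripper":1},{"dx":0.018,"dy":0,"dz":0.0003,"wx":0,"wy":0,"wz":0,"gripper":1},{"dx":0.0205,"dy":0,"dz":0.0003,"wx":0,"wy":0,"wz":0,"gripper":1},{"dx":0.0205,"dy":0,"dz":0.0003,"wx":0,"wy":0,"wz":0,"gripper":1},{"dx":0.0205,"dy":0,"dz":0.0003,"wx":0,"wy":0,"wz":0,"gripper":1},{"dx":0.0205,"dy":0,"dz":0.0003,"wx":0,"wy":0,"wz":0,"gripper":1}]}}

```text
clock: 28.4
position: [610.0, -39.2, 62.6]
ee_rot: [0.707, 0.024, -0.706, 0.025]
contact_force: [0.2, -0.1, -0.7]
gripper_width: 25.3
```

```bash
python3 chk.py w26 604.9,28.8,.071 -68 62 20
```

```text
REL d(m) [ 0.0006 -0.0001  0.0002] w [-0.03 -0.04 -0.08] | pos [610.  -39.2  62.6] t 28.45 gw 24.8 j [ 0.2   0.52 -0.23  0.   -0.81  1.44] F [-0.   0.4 -1. ]
0.95 [1.8, 147.9, 445.6, 352.5] (array([6.05378562e+02, 2.99140162e+01, 6.73309925e-02]), np.float64(0.2672633577957916))
```

View pics/w26.png

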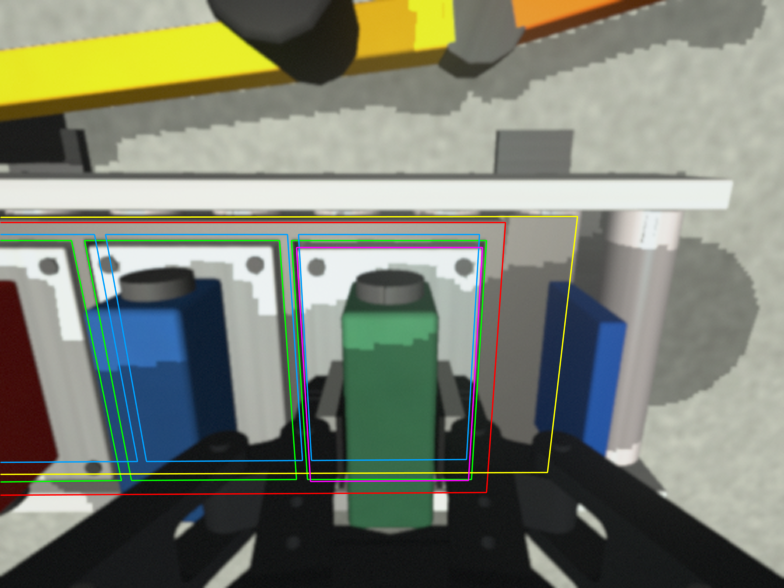

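>>> {"op": "arm_command", "data": {"rows": [{"dx":0.0015,"dy":0,"dz":0,"wx":0,"wy":0,"wz":0,"gripper":1},{"dx":0.0015,"dy":0,"dz":0,"wx":0,"wy":0,"wz":0,"gripper":0.2},{"dx":0.0015,"dy":0,"dz":0,"wx":0,"wy":0,"wz":0,"gripper":0},{"dx":0.0015,"dy":0,"dz":0,"wx":0,"wy":0,"wz":0,"gripper":0},{"dx":0.0015,"dy":0,"dz":0,"wx":0,"wy":0,"wz":0,"gripper":0},{"dx":-0.01,"dy":0,"dz":0,"wx":0,"wy":0,"wz":0,"gripper":0},{"dx":-0.04,"dy":0,"dz":0,"wx":0,"wy":0,"wz":0,"gripper":0},{"dx":-0.08,"dy":0,"dz":0,"wx":0,"wy":0,"wz":0,"gripper":0.5}]}}

```text
clock: 29.3
position: [608.7, -39.3, 142.4]
ee_rot: [-0.705, -0.024, 0.708, -0.026]
contact_force: [1.2, -0.3, 0.6]
gripper_width: 29.2
```

>>> {"op": "arm_command", "data": {"rows": [{"dx":-0.04,"dy":0,"dz":0,"wx":0,"wy":0,"wz":0,"gripper":1},{"dx":-0.08,"dy":-0.02,"dz":0,"wx":0,"wy":0,"wz":0,"gripper":1},{"dx":-0.12,"dy":-0.05,"dz":0.02,"wx":0,"wy":0,"wz":0,"gripper":1},{"dx":-0.15,"dy":-0.06,"dz":0.03,"wx":0,"wy":0,"wz":0,"gripper":1},{"dx":-0.16,"dy":-0.06,"dz":0.03,"wx":0,"wy":0,"wz":0,"gripper":1},{"dx":-0.16,"dy":-0.06,"dz":0.03,"wx":0,"wy":0,"wz":0,"gripper":1},{"dx":-0.16,"dy":-0.06,"dz":0.03,"wx":0,"wy":0,"wz":0,"gripper":1},{"dx":-0.16,"dy":-0.06,"dz":0.03,"wx":0,"wy":0,"wz":0,"gripper":1}]}}

```text
clock: 30.1
position: [574.6, 18.2, 300.3]
ee_rot: [-0.704, -0.024, 0.709, -0.025]
contact_force: [0.4, -0.7, -0.4]
gripper_width: -0.2
```

```bash
python3 chk.py w27 604.9,28.8,.071 -68 62 20;  python3 - <<'E'
from h import *
d=cam('wrist');save(d,'w27r')
for q in("leaf_a_knob","leaf_b_knob","leaf_a","leaf_b"):
  for r in models.cut_out('wrist',q)[:3]:
    e=r['extent'];print(q,round(r['conf'],2),np.round(e),r['mask'].sum())
E
```

```text
REL d(m) [ 0.2382  0.059  -0.0328] w [-0.09  0.43 -0.14] | pos [574.7  18.2 300.3] t 30.15 gw 0.1 j [ 0.31  0.26  0.    0.   -1.32  1.33] F [0.6 0.  0.5]
0.78 [174.9, 93.1, 399.4, 190.7] (array([6.04910158e+02, 2.91206314e+01, 7.00144607e-02]), np.float64(0.36902849233392))
leaf_b_knob 0.9 [350.   2. 479.  57.] 2419
leaf_a 0.88 [180.   1. 474.  75.] 5390
leaf_a 0.75 [174.  98. 400. 190.] 7072
leaf_a 0.64 [351.   0. 478.  52.] 2281
leaf_b 0.88 [180.   1. 474.  75.] 5390
leaf_b 0.75 [174.  98. 400. 190.] 7072
leaf_b 0.64 [351.   0. 478.  52.] 2281
```

View pics/w27.png

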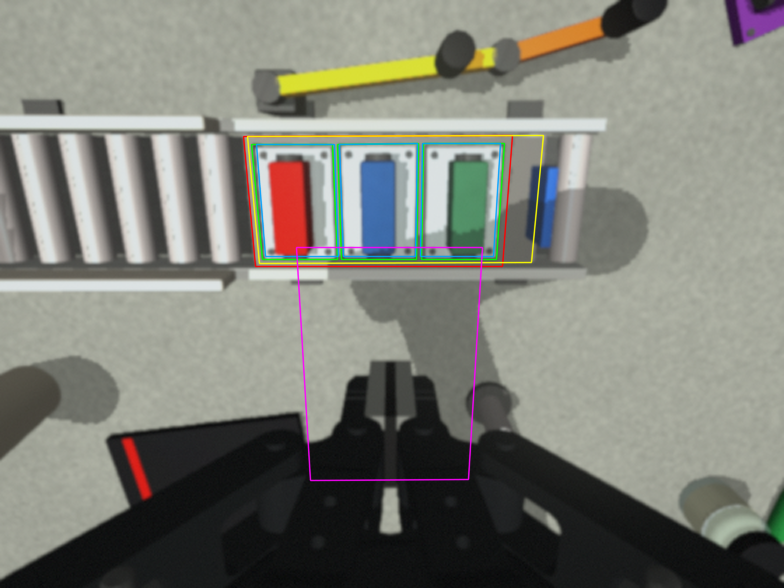

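Run:
```python
from h import *
d=cam('top')
for z in(45,65,85): print(z,back(d,[[109.2,190],[113.8,190],[327,182],[205,166],[208,214]],z).round(1).tolist())
i=d["img"][100:240,40:340]; cv2.imwrite('pics/t28.png',cv2.resize(i,None,fx=2.6,fy=2.6,interpolation=cv2.INTER_CUBIC)[:,:,::-1])
T=np.array([604.9,29,.071])
u=np.array([-np.sin(T[2]),np.cos(T[2])])
for k in(-155,-165):
    p=T[:2]+u*k; print(p); rel([*p,150],yaw=np.pi/2+T[2]); rel([*p,54],yaw=np.pi/2+T[2])
```

```text
45 [[593.8, 397.4, 45.0], [593.8, 386.0, 45.0], [610.8, -153.1, 45.0], [654.6, 157.9, 45.0], [530.8, 148.3, 45.0]]
65 [[590.1, 390.4, 65.0], [590.0, 379.1, 65.0], [606.7, -151.4, 65.0], [649.9, 154.7, 65.0], [528.0, 145.3, 65.0]]
85 [[586.3, 383.4, 85.0], [586.2, 372.3, 85.0], [602.7, -149.6, 85.0], [645.2, 151.5, 85.0], [525.2, 142.2, 85.0]]
[ 615.8957563  -125.60948659]
REL d(m) [ 0.1522  0.1465 -0.0312] w [-0.04  0.24 -0.11] | pos [575.1  18.7 302.1] t 30.5 gw -0.1 j [ 0.31  0.26  0.01  0.   -1.32  1.33] F [ 0.5  0.3 -0.1]
REL d(m) [ 0.2482  0.1463 -0.0316] w [-0.04  0.24 -0.11] | pos [575.1  18.7 302.1] t 30.5 gw -0.1 j [ 0.31  0.26  0.01  0.   -1.32  1.33] F [ 0.5  0.3 -0.1]
[ 616.60515993 -135.58429218]
REL d(m) [ 0.1523  0.1565 -0.0312] w [-0.04  0.24 -0.11] | pos [575.1  18.7 302.1] t 30.5 gw -0.1 j [ 0.31  0.26  0.01  0.   -1.32  1.33] F [ 0.5  0.3 -0.1]
REL d(m) [ 0.2483  0.1563 -0.0316] w [-0.04  0.24 -0.11] | pos [575.1  18.7 302.1] t 30.5 gw -0.1 j [ 0.31  0.26  0.01  0.   -1.32  1.33] F [ 0.5  0.3 -0.1]
```

View pics/t28.png

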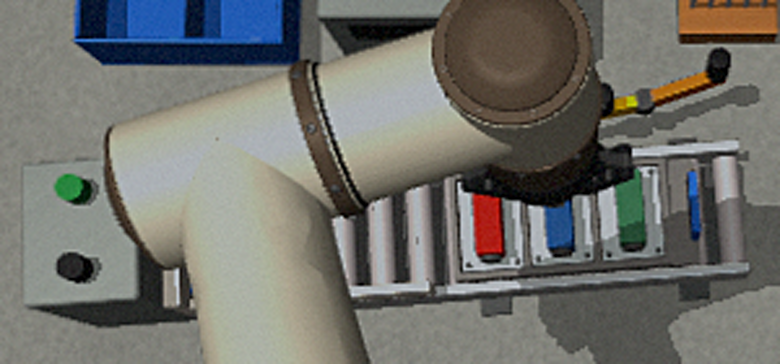

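>>> {"op": "arm_command", "data": {"rows": [{"dx":0.02,"dy":0.035,"dz":-0.007,"wx":0,"wy":0.2,"wz":0,"gripper":1},{"dx":0.045,"dy":0.075,"dz":-0.015,"wx":0,"wy":0.2,"wz":0,"gripper":1},{"dx":0.07,"dy":0.115,"dz":-0.023,"wx":0,"wy":0.2,"wz":0,"gripper":1},{"dx":0.1,"dy":0.15,"dz":-0.031,"wx":0,"wy":0.2,"wz":0,"gripper":1},{"dx":0.14,"dy":0.1565,"dz":-0.0315,"wx":0,"wy":0.2,"wz":0,"gripper":1},{"dx":0.18,"dy":0.1565,"dz":-0.0315,"wx":0,"wy":0.2,"wz":0,"gripper":1},{"dx":0.185,"dy":0.1565,"dz":-0.0315,"wx":0,"wy":0.2,"wz":0,"gripper":1},{"dx":0.185,"dy":0.1565,"dz":-0.0315,"wx":0,"wy":0.2,"wz":0,"gripper":1}]}}

```text
clock: 31.3
position: [616.7, -135.7, 116.8]
ee_rot: [-0.706, -0.024, 0.708, -0.026]
contact_force: [0.7, -0.6, 1.0]
gripper_width: -0.2
```

```bash
python3 chk.py w29 604.9,29,.071 -165 55 20
```

```text
REL d(m) [ 0.0638 -0.0003  0.0015] w [ 0.02 -0.08 -0.17] | pos [ 618.  -135.6  118.8] t 31.35 gw -0.0 j [ 0.04  0.49 -0.12  0.   -0.96  1.6 ] F [ 0.1 -0.3  0.3]
0.64 [0.6, 136.3, 237.6, 297.8] (array([6.05658384e+02, 2.96736544e+01, 6.52662949e-02]), np.float64(0.3183125657144088))
```

View pics/w29.png

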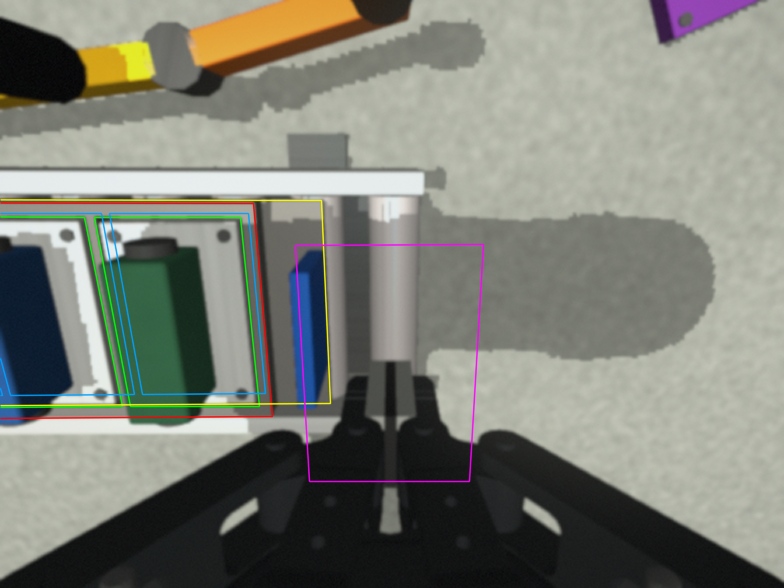

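>>> {"op": "arm_command", "data": {"rows": [{"dx":0.02,"dy":0,"dz":0.001,"wx":0,"wy":0,"wz":0,"gripper":1},{"dx":0.045,"dy":0,"dz":0.001,"wx":0,"wy":0,"wz":0,"gripper":1},{"dx":0.06,"dy":0,"dz":0.001,"wx":0,"wy":0,"wz":0,"gripper":1},{"dx":0.062,"dy":0,"dz":0.001,"wx":0,"wy":0,"wz":0,"gripper":1},{"dx":0.062,"dy":-0.005,"dz":0.001,"wx":0,"wy":0,"wz":0,"gripper":1},{"dx":0.062,"dy":-0.01,"dz":0.001,"wx":0,"wy":0,"wz":0,"gripper":1},{"dx":0.062,"dy":-0.015,"dz":0.001,"wx":0,"wy":0,"wz":0,"gripper":1},{"dx":0.062,"dy":-0.02,"dz":0.001,"wx":0,"wy":0,"wz":0,"gripper":1}]}}

```text
clock: 32.2
position: [617.3, -115.5, 59.2]
ee_rot: [0.709, 0.024, -0.704, 0.027]
contact_force: [-0.4, -2.4, 1.6]
gripper_width: 0.1
```

```bash
python3 chk.py w30 604.9,29,.071 100 57 20
```

```text
REL d(m) [ 0.0011 -0.2443  0.0016] w [ 0.1  -0.33 -0.2 ] | pos [ 617.1 -114.8   59. ] t 32.25 gw 0.2 j [ 0.08  0.55 -0.2   0.   -0.82  1.57] F [-0.2  1.4  0.3]
0.81 [0.1, 153.0, 254.7, 360.7] (array([6.05457874e+02, 3.23230658e+01, 6.56193499e-02]), np.float64(0.2968354526429198))
```

View pics/w30.png

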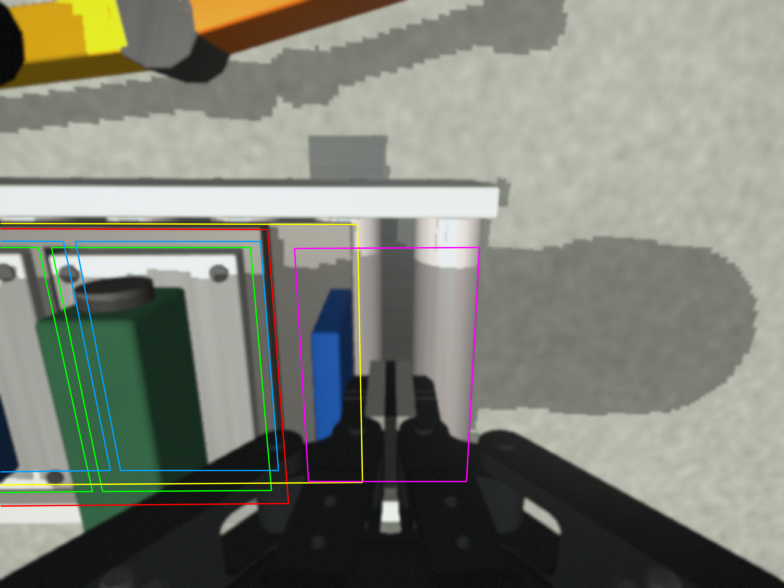

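>>> {"op": "arm_command", "data": {"rows": [{"dx":0.001,"dy":-0.008,"dz":0.0003,"wx":0,"wy":0,"wz":0,"gripper":1},{"dx":0.001,"dy":-0.02,"dz":0.0005,"wx":0,"wy":0,"wz":0,"gripper":1},{"dx":0.001,"dy":-0.034,"dz":0.0005,"wx":0,"wy":0,"wz":0,"gripper":1},{"dx":0.001,"dy":-0.048,"dz":0.0005,"wx":0,"wy":0,"wz":0,"gripper":1},{"dx":0.001,"dy":-0.062,"dz":0.0005,"wx":0,"wy":0,"wz":0,"gripper":1},{"dx":0.001,"dy":-0.076,"dz":0.0005,"wx":0,"wy":0,"wz":0,"gripper":1},{"dx":0.001,"dy":-0.088,"dz":0.0005,"wx":0,"wy":0,"wz":0,"gripper":1},{"dx":0.001,"dy":-0.098,"dz":0.0005,"wx":0,"wy":0,"wz":0,"gripper":1}]}}

```text
clock: 33.1
position: [608.9, -15.8, 57.0]
ee_rot: [0.708, 0.025, -0.705, 0.027]
contact_force: [1.5, -1.8, 0.8]
gripper_width: -0.2
```

```bash
python3 -c "
from h import *
d=cam('wrist');save(d,'w31')
rel([604.9-.071*93,29+93,57],yaw=np.pi/2+.071)"
```

```text
REL d(m) [-0.0005 -0.1371  0.0002] w [ 0.17 -0.23 -0.13] | pos [608.6 -14.7  56.8] t 33.15 gw 0.1 j [ 0.24  0.53 -0.25  0.   -0.79  1.4 ] F [-0.6  0.1 -0.3]
```

View pics/w31.png

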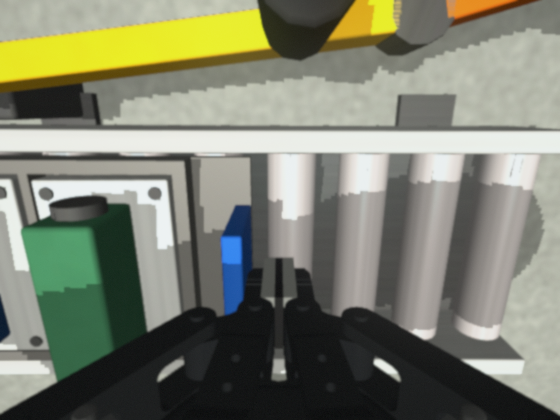

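>>> {"op": "arm_command", "data": {"rows": [{"dx":0,"dy":-0.008,"dz":0,"wx":0,"wy":0,"wz":0,"gripper":1},{"dx":0,"dy":-0.022,"dz":0,"wx":0,"wy":0,"wz":0,"gripper":1},{"dx":0,"dy":-0.038,"dz":0,"wx":0,"wy":0,"wz":0,"gripper":1},{"dx":0,"dy":-0.054,"dz":0,"wx":0,"wy":0,"wz":0,"gripper":1},{"dx":0,"dy":-0.07,"dz":0,"wx":0,"wy":0,"wz":0,"gripper":1},{"dx":0,"dy":-0.085,"dz":0,"wx":0,"wy":0,"wz":0,"gripper":1},{"dx":0,"dy":-0.097,"dz":0,"wx":0,"wy":0,"wz":0,"gripper":1},{"dx":0,"dy":-0.107,"dz":0,"wx":0,"wy":0,"wz":0,"gripper":1}]}}

```text
clock: 33.95
position: [600.5, 93.4, 56.5]
ee_rot: [0.708, 0.026, -0.705, 0.027]
contact_force: [1.3, -2.4, 1.7]
gripper_width: 0.1
```

```bash
python3 -c "
from h import *
d=cam('wrist');save(d,'w32')
rel([604.9-.071*93,29+93,57],yaw=np.pi/2+.071)"
```

```text
REL d(m) [-0.0006 -0.0275  0.0002] w [ 0.26 -0.25 -0.09] | pos [600.6  94.6  56.5] t 34.0 gw 0.3 j [ 0.42  0.53 -0.25  0.   -0.79  1.22] F [ 0.9 -0.5 -0.2]
```

View pics/w32.png

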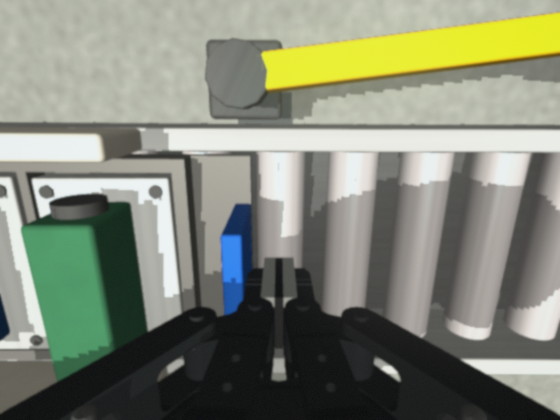

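>>> {"op": "arm_command", "data": {"rows": [{"dx":0,"dy":-0.004,"dz":0,"wx":0,"wy":0,"wz":0,"gripper":1},{"dx":0,"dy":-0.008,"dz":0,"wx":0,"wy":0,"wz":0,"gripper":1},{"dx":0,"dy":-0.011,"dz":0,"wx":0,"wy":0,"wz":0,"gripper":1},{"dx":0,"dy":-0.014,"dz":0,"wx":0,"wy":0,"wz":0,"gripper":1},{"dx":0,"dy":-0.017,"dz":0,"wx":0,"wy":0,"wz":0,"gripper":1},{"dx":0,"dy":-0.02,"dz":0,"wx":0,"wy":0,"wz":0,"gripper":1},{"dx":0,"dy":-0.023,"dz":0,"wx":0,"wy":0,"wz":0,"gripper":1},{"dx":0,"dy":-0.025,"dz":0,"wx":0,"wy":0,"wz":0,"gripper":1}]}}

```text
clock: 34.8
position: [598.6, 119.8, 56.3]
ee_rot: [0.708, 0.026, -0.705, 0.027]
contact_force: [0.0, -2.0, -0.4]
gripper_width: -0.0
```

>>> {"op": "arm_command", "data": {"rows": [{"dx":0,"dy":-0.001,"dz":0,"wx":0,"wy":0,"wz":0,"gripper":1},{"dx":0,"dy":-0.002,"dz":0,"wx":0,"wy":0,"wz":0,"gripper":1},{"dx":0,"dy":-0.003,"dz":0,"wx":0,"wy":0,"wz":0,"gripper":1},{"dx":0,"dy":-0.004,"dz":0,"wx":0,"wy":0,"wz":0,"gripper":1},{"dx":0,"dy":-0.005,"dz":0,"wx":0,"wy":0,"wz":0,"gripper":1},{"dx":0,"dy":-0.006,"dz":0,"wx":0,"wy":0,"wz":0,"gripper":1},{"dx":0,"dy":-0.007,"dz":0,"wx":0,"wy":0,"wz":0,"gripper":1},{"dx":0,"dy":-0.008,"dz":0,"wx":0,"wy":0,"wz":0,"gripper":1}]}}

```text
clock: 35.6
position: [598.1, 123.9, 56.3]
ee_rot: [0.707, 0.024, -0.706, 0.029]
contact_force: [5.6, -18.3, -0.1]
gripper_width: -0.0
```

```bash
python3 -c "
from h import *
d=cam('top');i=d['img'][100:240,40:340]; cv2.imwrite('pics/t33.png',cv2.resize(i,None,fx=2.6,fy=2.6,interpolation=cv2.INTER_CUBIC)[:,:,::-1])
rel([604.9-.071*93,29+93,57],yaw=np.pi/2+.071)"
```

```text
REL d(m) [-0.0006  0.0019 -0.0001] w [ 0.21 -0.11 -0.38] | pos [598.1 123.8  56.4] t 35.65 gw -0.0 j [ 0.47  0.53 -0.24  0.01 -0.8   1.17] F [  4.  -14.6  -0.1]
```

View pics/t33.png

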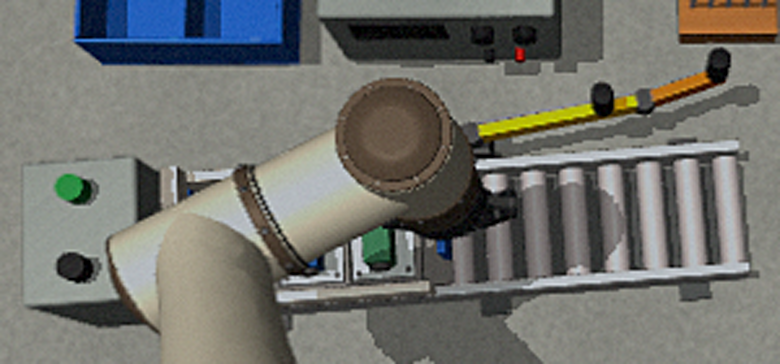

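>>> {"op": "arm_command", "data": {"rows": [{"dx":0,"dy":0.01,"dz":0,"wx":0,"wy":0,"wz":0,"gripper":1},{"dx":0,"dy":0.03,"dz":0,"wx":0,"wy":0,"wz":0,"gripper":1},{"dx":-0.03,"dy":0.04,"dz":0,"wx":0,"wy":0,"wz":0,"gripper":1},{"dx":-0.08,"dy":0.05,"dz":0,"wx":0,"wy":0,"wz":0,"gripper":1},{"dx":-0.13,"dy":0.08,"dz":0,"wx":0,"wy":0,"wz":0,"gripper":0.5},{"dx":-0.18,"dy":0.1,"dz":0,"wx":0,"wy":0,"wz":0,"gripper":0.2},{"dx":-0.22,"dy":0.12,"dz":0,"wx":0,"wy":0,"wz":0,"gripper":0.2},{"dx":-0.24,"dy":0.12,"dz":0,"wx":0,"wy":0,"wz":0,"gripper":0.2}]}}

```text
clock: 36.45
position: [607.6, 4.2, 302.1]
ee_rot: [0.71, 0.024, -0.703, 0.028]
contact_force: [-0.2, -0.1, 0.0]
gripper_width: 34.2
```

Run:
```python
from h import *
d=cam('wrist');save(d,'w34')
print(arm.read_state()['position'],arm.read_state()['gripper_width'])
for r in models.cut_out('wrist','tray')[:1]: print(r['conf'],r['extent'],fit(d,r['mask'],[588,270,.071],TRAY+[xf([0,k,0],B,6) for k in(-68,0,68) for B in MOD],35))
```

```text
[609.25497922   4.43258579 306.15411086] 34.21098901570003
0.62 [0.4, 122.9, 174.9, 218.4] (array([5.88759065e+02, 2.71484229e+02, 5.87401789e-02]), np.float64(0.32648068942989195))
```

View pics/w34.png

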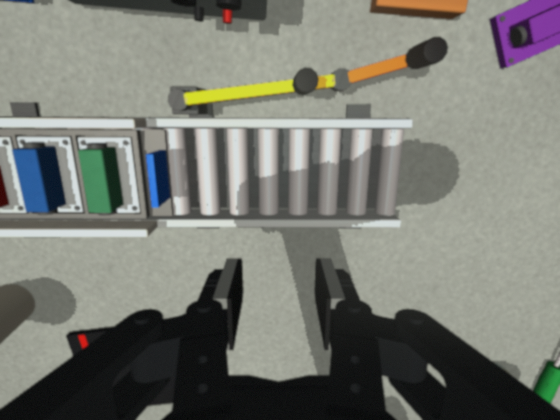

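Run:
```python
from h import *
d=cam('wrist')
i=d["img"][30:130,160:460]; cv2.imwrite('pics/w35.png',cv2.resize(i,None,fx=2.6,fy=2.6,interpolation=cv2.INTER_CUBIC)[:,:,::-1])
for r in models.cut_out('wrist','leaf_a_knob')[:3]: print(r['conf'],r['extent'])
```

```text
0.83 [174.6, 41.2, 449.0, 115.5]
```

View pics/w35.png

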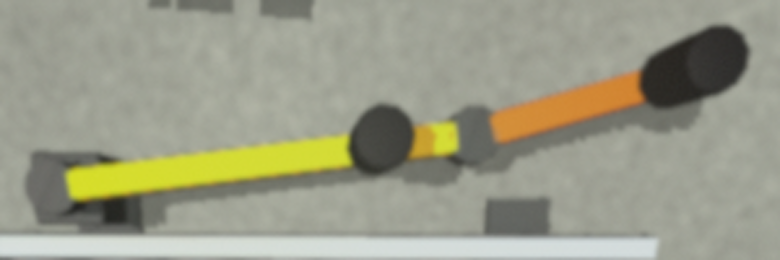

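Run:
```python
from h import *
d=cam('wrist')
a=back(d,[[308.1,80.8],[436.2,53.1]],127);b=back(d,[[178.5,101.2],[342.3,81.5]],84)
kA,kB,hA,hB=a[0],a[1],b[0],b[1]
print(a.round(1),b.round(1))
for n,p,q in(("hA-kA",hA,kA),("hA-hB",hA,hB),("hB-kB",hB,kB),("kA-hB",kA,hB)): v=(q-p)[:2]; print(n,np.linalg.norm(v).round(1),np.degrees(np.arctan2(v[1],v[0])).round(1))
```

```text
[[ 706.   -13.6  127. ]
 [ 736.  -121.   127. ]] [[680.5 111.9  84. ]
 [711.4 -51.3  84. ]]
hA-kA 128.1 -78.5
hA-hB 166.1 -79.3
hB-kB 73.9 -70.5
kA-hB 38.1 -82.0
```

Run:
```python
from h import *
rel([706,-13.6,190],R=None,yaw=np.radians(11))
```

```text
REL d(m) [ 0.1065  0.0266 -0.0982] w [83.29 -0.27 -0.23] | pos [606.    6.1 296.3] t 36.7 gw 34.3 j [ 0.28  0.32  0.07  0.01 -1.32  1.36] F [ 0.  -0.1 -0.1]
```

>>> {"op": "arm_command", "data": {"rows": [{"dx":0,"dy":0.003,"dz":-0.012,"wx":8,"wy":0,"wz":0,"gripper":0},{"dx":0,"dy":0.006,"dz":-0.024,"wx":16,"wy":0,"wz":0,"gripper":0},{"dx":0,"dy":0.01,"dz":-0.037,"wx":24,"wy":0,"wz":0,"gripper":0},{"dx":0.01,"dy":0.013,"dz":-0.049,"wx":32,"wy":0,"wz":0,"gripper":0},{"dx":0.03,"dy":0.017,"dz":-0.061,"wx":40,"wy":0,"wz":0,"gripper":0},{"dx":0.05,"dy":0.02,"dz":-0.074,"wx":48,"wy":0,"wz":0,"gripper":0},{"dx":0.06,"dy":0.023,"dz":-0.086,"wx":56,"wy":0,"wz":0,"gripper":0},{"dx":0.07,"dy":0.0266,"dz":-0.098,"wx":64,"wy":0,"wz":0,"gripper":0}]}}

```text
clock: 37.5
position: [705.3, -12.9, 223.0]
ee_rot: [-0.612, 0.356, 0.613, 0.351]
contact_force: [0.1, -0.5, -0.7]
gripper_width: 42.8
```

Run:
```python
from h import *
rel([706,-13.6,180],yaw=np.radians(11))
```

```text
REL d(m) [ 0.043  -0.0005 -0.0009] w [19.01 -0.24 -0.32] | pos [705.3 -12.9 223. ] t 37.5 gw 42.8 j [ 0.21  0.53  0.22  0.01 -1.27  0.31] F [ 0.1 -0.5 -0.7]
```

>>> {"op": "arm_command", "data": {"rows": [{"dx":0.01,"dy":0,"dz":-0.001,"wx":8,"wy":0,"wz":0,"gripper":-0.1},{"dx":0.02,"dy":0,"dz":-0.001,"wx":16,"wy":-0.2,"wz":-0.3,"gripper":-0.1},{"dx":0.035,"dy":0,"dz":-0.001,"wx":19,"wy":-0.2,"wz":-0.3,"gripper":-0.1},{"dx":0.043,"dy":0,"dz":-0.001,"wx":19,"wy":-0.2,"wz":-0.3,"gripper":-0.1},{"dx":0.043,"dy":0,"dz":-0.001,"wx":19,"wy":-0.2,"wz":-0.3,"gripper":-0.1},{"dx":0.043,"dy":0,"dz":-0.001,"wx":19,"wy":-0.2,"wz":-0.3,"gripper":-0.1},{"dx":0.043,"dy":0,"dz":-0.001,"wx":19,"wy":-0.2,"wz":-0.3,"gripper":-0.1},{"dx":0.043,"dy":0,"dz":-0.001,"wx":19,"wy":-0.2,"wz":-0.3,"gripper":-0.1}]}}

```text
clock: 38.3
position: [706.0, -13.8, 180.8]
ee_rot: [0.546, -0.449, -0.545, -0.45]
contact_force: [-0.1, 0.7, -0.6]
gripper_width: 47.0
```

Run:
```python
from h import *
d=cam('wrist');save(d,'w36')
print(proj(d,[[706,-13.6,127],[681,113.5,84],[706,-13.6,81]]).round(1))
rel([706,-13.6,94],yaw=np.radians(11))
```

```text
[[277.  234.1]
 [277.8 355.6]
 [277.4 212.3]]
REL d(m) [ 0.0868 -0.0001  0.0003] w [ 0.03 -0.04  0.07] | pos [705.9 -13.9 180.8] t 38.35 gw 46.8 j [ 0.21  0.56  0.16  0.   -1.17 -0.02] F [-0.2  0.5  0.7]
```

View pics/w36.png

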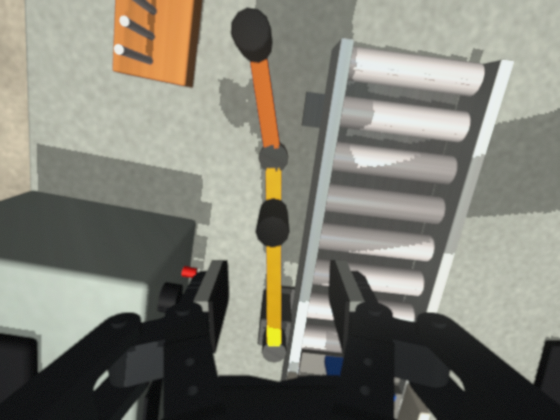

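Run:
```python
from h import *
d=cam('wrist')
i=d["img"][180:380,150:300]; cv2.imwrite('pics/w36c.png',cv2.resize(i,None,fx=3,fy=3,interpolation=cv2.INTER_CUBIC)[:,:,::-1])
print(back(d,[[272,226]],127),back(d,[[273,353]],84),back(d,[[273,157]],84),back(d,[[251,28]],127))
for z in(20,60,100):print(z,back(d,[[196,224],[190,272],[165,295]],z).round(0).tolist())
t=cam('top')
for z in(0,70,100):print(z,back(t,[[255,122],[165,122]],z).round(0).tolist())
```

```text
[[710.02145327 -18.38472999 127.        ]] [[685.55505858 111.51469461  84.        ]] [[717.00134752 -54.73021984  84.        ]] [[ 741.32111768 -125.00978759  127.        ]]
20 [[777.0, 32.0, 20.0], [777.0, 84.0, 20.0], [800.0, 115.0, 20.0]]
60 [[770.0, 16.0, 60.0], [770.0, 61.0, 60.0], [789.0, 88.0, 60.0]]
100 [[762.0, 0.0, 100.0], [762.0, 39.0, 100.0], [778.0, 62.0, 100.0]]
0 [[785.0, 33.0, 0.0], [786.0, 273.0, 0.0]]
70 [[762.0, 29.0, 70.0], [763.0, 256.0, 70.0]]
100 [[752.0, 27.0, 100.0], [753.0, 249.0, 100.0]]
```

View pics/w36c.png

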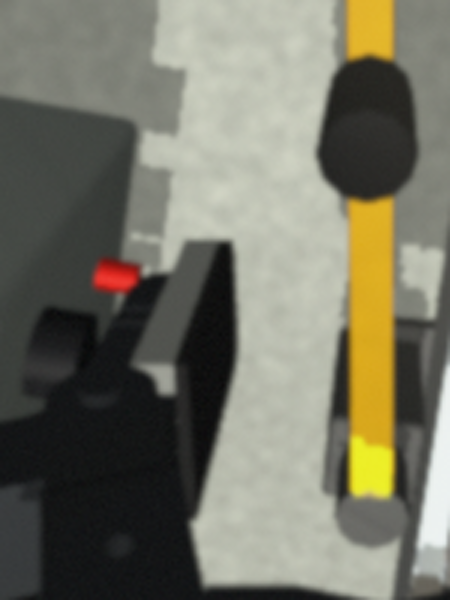

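Run:
```python
from h import *
rel([709.3,-15.8,94],yaw=np.radians(11))
```

```text
REL d(m) [ 0.0865 -0.0031 -0.0024] w [ 0.02 -0.04  0.04] | pos [705.7 -14.  180.5] t 38.45 gw 46.9 j [ 0.21  0.56  0.16  0.   -1.17 -0.02] F [-0.9  0.2  0.9]
```

>>> {"op": "arm_command", "data": {"rows": [{"dx":0.01,"dy":-0.003,"dz":-0.0025,"wx":0,"wy":0,"wz":0,"gripper":-0.1},{"dx":0.03,"dy":-0.003,"dz":-0.0025,"wx":0,"wy":0,"wz":0,"gripper":-0.1},{"dx":0.05,"dy":-0.003,"dz":-0.0025,"wx":0,"wy":0,"wz":0,"gripper":-0.1},{"dx":0.065,"dy":-0.003,"dz":-0.0025,"wx":0,"wy":0,"wz":0,"gripper":-0.1},{"dx":0.078,"dy":-0.003,"dz":-0.0025,"wx":0,"wy":0,"wz":0,"gripper":-0.1},{"dx":0.0865,"dy":-0.003,"dz":-0.0025,"wx":0,"wy":0,"wz":0,"gripper":-0.1},{"dx":0.0865,"dy":-0.003,"dz":-0.0025,"wx":0,"wy":0,"wz":0,"gripper":0.2},{"dx":0.0865,"dy":-0.003,"dz":-0.0025,"wx":0,"wy":0,"wz":0,"gripper":0.25}]}}

```text
clock: 39.25
position: [709.7, -15.9, 94.5]
ee_rot: [0.546, -0.449, -0.545, -0.45]
contact_force: [-0.3, 0.2, 0.3]
gripper_width: 32.1
```

Run:
```python
from h import *
d=cam('wrist');save(d,'w37')
rel([709.3,-15.8,94],yaw=np.radians(11))
```

```text
REL d(m) [0.001  0.0006 0.0001] w [ 0.03 -0.06  0.14] | pos [709.9 -15.8  95. ] t 39.3 gw 32.0 j [ 0.21  0.63  0.07  0.   -1.01 -0.01] F [0.6 0.6 1.1]
```

View pics/w37.png

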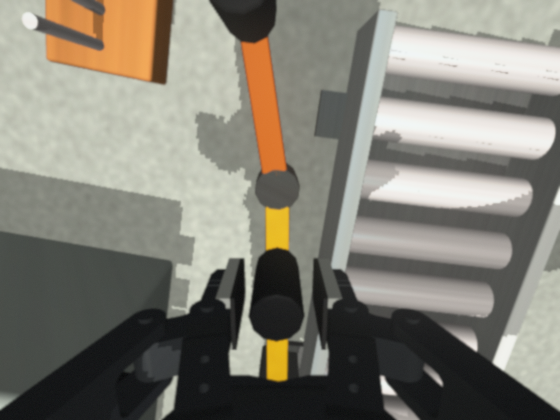

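```bash
cat > arc.py <<'E'
from h import *
import sys
# arc.py Hx Hy r a0(deg now nominal) da list  zt jawoff
Hx,Hy,r,z,off=map(float,sys.argv[1:6]); angs=[float(v) for v in sys.argv[6].split(',')]
s=arm.read_state(); R0=Ro.from_quat(s["ee_rot"]).as_matrix()
v=s["position"][:2]-[Hx,Hy]; print("t",s["clock"],"pos",s["position"].round(1),"now r,ang",np.linalg.norm(v).round(1),np.degrees(np.arctan2(v[1],v[0])).round(1),"jaw",np.degrees(np.arctan2(R0[1,1],R0[0,1])).round(1),"F",s["contact_force"].round(1),"gw",s["gripper_width"].round(1),"j",s["joints"].round(2))
for a in angs:
    p=np.array([Hx+r*np.cos(np.radians(a)),Hy+r*np.sin(np.radians(a)),z])
    jy=np.radians(a+off); best=None
    for k in(0,np.pi):
        y=np.array([np.cos(jy+k),np.sin(jy+k),0]);x=np.array([0,0,-1.]);Rt=np.c_[x,y,np.cross(x,y)]
        w=Ro.from_matrix(R0.T@Rt).as_rotvec(degrees=True)
        if best is None or np.linalg.norm(w)<np.linalg.norm(best):best=w
    print(a,(R0.T@(p-s["position"])/1000).round(4),best.round(1))
E
python3 arc.py 685 112 130 95 90 -80,-81,-84,-88,-92,-97,-102,-107,-112
```

```text
Traceback (most recent call last):
  File "arc.py", line 6, in <module>
    v=s["position"][:2]-[Hx,Hy]; print("t",s["clock"],"pos",s["position"].round(1),"now r,ang",np.linalg.norm(v).round(1),np.degrees(np.arctan2(v[1],v[0])).round(1),"jaw",np.degrees(np.arctan2(R0[1,1],R0[0,1])).round(1),"F",s["contact_force"].round(1),"gw",s["gripper_width"].round(1),"j",s["joints"].round(2))
                                                                                                                                                                                                                                                                 ^^^^^^^^^^^^^^^^^^^^^^^^
AttributeError: 'float' object has no attribute 'round'
```

```bash
sed -i 's/s\["gripper_width"\].round(1)/round(s["gripper_width"],1)/' arc.py
python3 arc.py 685 112 130 95 90 -80,-81,-84,-88,-92,-97,-102,-107,-112
```

```text
t 39.3 pos [709.9 -15.8  95. ] now r,ang 130.2 -79.0 jaw -169.0 F [0.6 0.6 1.1] gw 32.0 j [ 0.21  0.63  0.07  0.   -1.01 -0.01]
-80.0 [-0.      0.0024  0.0003] [ 1.  -0.1  0.1]
-81.0 [-0.      0.0046  0.0003] [ 2.  -0.1  0.1]
-84.0 [-0.0001  0.0114  0.0007] [ 5.  -0.1  0.1]
-88.0 [-0.0001  0.0204  0.0018] [ 9.  -0.   0.1]
-92.0 [-0.0001  0.0293  0.0036] [13.  -0.   0.1]
-97.0 [-0.0001  0.0403  0.0066] [18.  -0.   0.2]
-102.0 [-0.0002  0.0509  0.0106] [23.  -0.   0.2]
-107.0 [-0.0002  0.0611  0.0155] [28.  -0.   0.2]
-112.0 [-0.0002  0.0709  0.0212] [33.  -0.   0.2]
```

>>> {"op": "arm_command", "data": {"rows": [{"dx":0,"dy":0.0046,"dz":0.0003,"wx":2,"wy":0,"wz":0,"gripper":0.32},{"dx":0,"dy":0.0114,"dz":0.0007,"wx":5,"wy":0,"wz":0,"gripper":0.32},{"dx":0,"dy":0.0204,"dz":0.0018,"wx":9,"wy":0,"wz":0,"gripper":0.32},{"dx":0,"dy":0.0293,"dz":0.0036,"wx":13,"wy":0,"wz":0,"gripper":0.32},{"dx":0,"dy":0.0403,"dz":0.0066,"wx":18,"wy":0,"wz":0,"gripper":0.32},{"dx":0,"dy":0.0509,"dz":0.0106,"wx":23,"wy":0,"wz":0,"gripper":0.32},{"dx":0,"dy":0.0611,"dz":0.0155,"wx":28,"wy":0,"wz":0,"gripper":0.32},{"dx":0,"dy":0.0709,"dz":0.0212,"wx":33,"wy":0,"wz":0,"gripper":0.32}]}}

```text
clock: 40.1
position: [636.9, -8.5, 96.3]
ee_rot: [-0.396, 0.585, 0.393, 0.589]
contact_force: [0.2, -0.4, -0.6]
gripper_width: 28.8
```

```bash
python3 arc.py 685 112 130 95 90 -115,-119,-124,-129,-134,-139,-144,-148; python3 -c "
from h import *
d=cam('wrist');save(d,'w38')"
```

```text
t 40.1 pos [636.9  -8.5  96.3] now r,ang 129.8 -111.7 jaw 157.8 F [ 0.2 -0.4 -0.6] gw 28.8 j [ 0.24  0.52 -0.14  0.   -0.91 -0.63]
-115.0 [ 0.0013  0.0074 -0.0001] [2.8 0.1 0.3]
-119.0 [0.0012 0.0164 0.0007] [6.8 0.1 0.3]
-124.0 [0.0012 0.0276 0.0025] [11.8  0.2  0.3]
-129.0 [0.0011 0.0386 0.0053] [16.8  0.2  0.3]
-134.0 [0.0011 0.0493 0.0091] [21.8  0.2  0.3]
-139.0 [0.001  0.0596 0.0137] [26.8  0.2  0.3]
-144.0 [0.001  0.0695 0.0193] [31.8  0.2  0.3]
-148.0 [0.0009 0.0771 0.0244] [35.8  0.2  0.3]
```

View pics/w38.png

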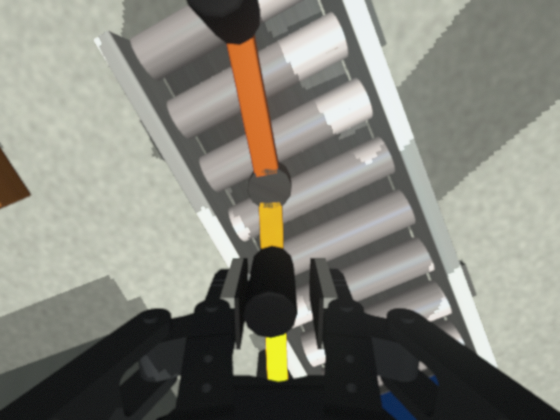

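>>> {"op": "arm_command", "data": {"rows": [{"dx":0.001,"dy":0.0074,"dz":0,"wx":2.8,"wy":0,"wz":0,"gripper":0.32},{"dx":0.001,"dy":0.0164,"dz":0.0007,"wx":6.8,"wy":0,"wz":0,"gripper":0.32},{"dx":0.001,"dy":0.0276,"dz":0.0025,"wx":11.8,"wy":0,"wz":0,"gripper":0.32},{"dx":0.001,"dy":0.0386,"dz":0.0053,"wx":16.8,"wy":0,"wz":0,"gripper":0.32},{"dx":0.001,"dy":0.0493,"dz":0.0091,"wx":21.8,"wy":0,"wz":0,"gripper":0.32},{"dx":0.001,"dy":0.0596,"dz":0.0137,"wx":26.8,"wy":0,"wz":0,"gripper":0.32},{"dx":0.001,"dy":0.0695,"dz":0.0193,"wx":31.8,"wy":0,"wz":0,"gripper":0.32},{"dx":0.001,"dy":0.0771,"dz":0.0244,"wx":35.8,"wy":0,"wz":0,"gripper":0.32}]}}

```text
clock: 40.95
position: [573.7, 44.3, 96.2]
ee_rot: [-0.194, 0.678, 0.194, 0.682]
contact_force: [0.3, -0.5, -0.0]
gripper_width: 29.4
```

```bash
python3 arc.py 685 112 130 95 90 -151,-155,-159,-163,-167,-170,-172,-174,-176,-178,-180; python3 -c "
from h import *
d=cam('wrist');save(d,'w39')"
```

```text
t 40.95 pos [573.7  44.3  96.2] now r,ang 130.3 -148.7 jaw 121.8 F [ 0.3 -0.5 -0. ] gw 29.4 j [ 0.36  0.43 -0.3   0.   -0.84 -1.38]
-151.0 [0.0012 0.0053 0.0004] [2.8 0.3 0.1]
-155.0 [0.0012 0.0143 0.0012] [6.8 0.3 0.1]
-159.0 [0.0012 0.0233 0.0026] [10.8  0.4  0.1]
-163.0 [0.0012 0.0321 0.0046] [14.8  0.4  0.1]
-167.0 [0.0012 0.0408 0.0072] [18.8  0.4  0.1]
-170.0 [0.0012 0.0472 0.0096] [21.8  0.4  0.1]
-172.0 [0.0012 0.0514 0.0114] [23.8  0.4  0.1]
-174.0 [0.0012 0.0555 0.0133] [25.8  0.4  0.1]
-176.0 [0.0012 0.0595 0.0153] [27.8  0.4  0.1]
-178.0 [0.0012 0.0635 0.0175] [29.8  0.4  0.1]
-180.0 [0.0012 0.0674 0.0198] [31.8  0.4  0.1]
```

View pics/w39.png

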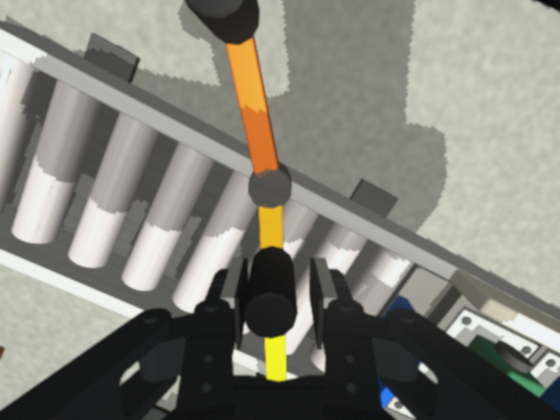

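>>> {"op": "arm_command", "data": {"rows": [{"dx":0.001,"dy":0.0053,"dz":0.0004,"wx":2.8,"wy":0.2,"wz":0,"gripper":0.32},{"dx":0.001,"dy":0.0143,"dz":0.0012,"wx":6.8,"wy":0.3,"wz":0,"gripper":0.32},{"dx":0.001,"dy":0.0233,"dz":0.0026,"wx":10.8,"wy":0.3,"wz":0,"gripper":0.32},{"dx":0.001,"dy":0.0321,"dz":0.0046,"wx":14.8,"wy":0.3,"wz":0,"gripper":0.32},{"dx":0.001,"dy":0.0408,"dz":0.0072,"wx":18.8,"wy":0.3,"wz":0,"gripper":0.32},{"dx":0.001,"dy":0.0472,"dz":0.0096,"wx":21.8,"wy":0.3,"wz":0,"gripper":0.32},{"dx":0.001,"dy":0.0514,"dz":0.0114,"wx":23.8,"wy":0.3,"wz":0,"gripper":0.32},{"dx":0.001,"dy":0.0555,"dz":0.0133,"wx":25.8,"wy":0.3,"wz":0,"gripper":0.32}]}}

```text
clock: 41.8
position: [556.0, 99.5, 96.1]
ee_rot: [-0.038, 0.705, 0.037, 0.707]
contact_force: [0.2, -0.8, 0.5]
gripper_width: 29.0
```

```bash
python3 arc.py 685 112 130 95 90 -175,-176,-177,-178,-179,-180,-181,-182,-183,-184,-185; python3 -c "
from h import *
d=cam('wrist');save(d,'w40')"
```

```text
t 41.8 pos [556.   99.5  96.1] now r,ang 129.6 -174.5 jaw 96.1 F [ 0.2 -0.8  0.5] gw 29.0 j [ 0.46  0.42 -0.32  0.   -0.83 -1.93]
-175.0 [ 0.0011  0.0012 -0.0004] [1.1 0.2 0. ]
-176.0 [ 0.0011  0.0035 -0.0003] [2.1 0.2 0. ]
-177.0 [ 0.0011  0.0058 -0.0002] [3.1 0.2 0. ]
-178.0 [ 0.0011  0.008  -0.0001] [4.1 0.2 0. ]
-179.0 [0.0011 0.0103 0.0001] [5.1 0.2 0. ]
-180.0 [0.0011 0.0125 0.0003] [6.1 0.2 0. ]
-181.0 [0.0011 0.0148 0.0006] [7.1 0.2 0. ]
-182.0 [0.0011 0.017  0.0009] [8.1 0.2 0. ]
-183.0 [0.0011 0.0193 0.0012] [9.1 0.2 0. ]
-184.0 [0.0011 0.0215 0.0016] [10.1  0.2  0. ]
-185.0 [0.0011 0.0238 0.002 ] [11.1  0.2  0. ]
```

View pics/w40.png

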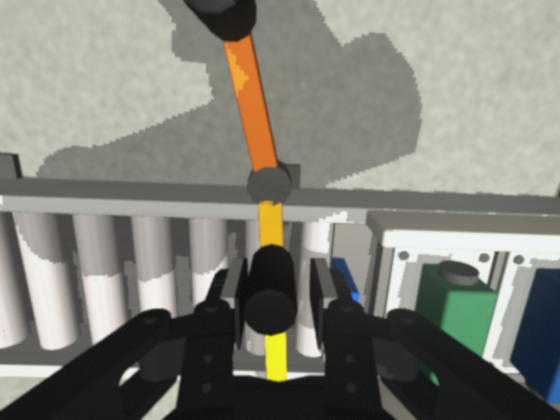

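>>> {"op": "arm_command", "data": {"rows": [{"dx":0.001,"dy":0.001,"dz":0,"wx":1,"wy":0,"wz":0,"gripper":0.32},{"dx":0.001,"dy":0.0025,"dz":0,"wx":1.5,"wy":0,"wz":0,"gripper":0.32},{"dx":0.001,"dy":0.004,"dz":0,"wx":2,"wy":0,"wz":0,"gripper":0.32},{"dx":0.001,"dy":0.0055,"dz":0,"wx":2,"wy":0,"wz":0,"gripper":0.32},{"dx":0.001,"dy":0.007,"dz":0,"wx":2,"wy":0,"wz":0,"gripper":0.32},{"dx":0.001,"dy":0.0085,"dz":0,"wx":2,"wy":0,"wz":0,"gripper":0.32},{"dx":0.001,"dy":0.01,"dz":0,"wx":2,"wy":0,"wz":0,"gripper":0.32},{"dx":0.001,"dy":0.0115,"dz":0,"wx":2,"wy":0,"wz":0,"gripper":0.32}]}}

```text
clock: 42.65
position: [555.0, 108.5, 95.0]
ee_rot: [-0.027, 0.706, 0.023, 0.707]
contact_force: [5.9, -16.6, -1.3]
gripper_width: 28.9
```

```bash
python3 arc.py 685 112 130 95 90 -178,-179,-180,-181; python3 -c "
from h import *
d=cam('wrist');save(d,'w41')"
```

```text
t 42.65 pos [555.  108.5  95. ] now r,ang 130.0 -178.5 jaw 94.1 F [  5.9 -16.6  -1.3] gw 28.9 j [ 0.48  0.42 -0.32  0.01 -0.83 -1.99]
-178.0 [ 0.     -0.0011  0.    ] [2.1 0.1 0.3]
-179.0 [0.     0.0012 0.0001] [3.1 0.1 0.3]
-180.0 [-0.      0.0035  0.0002] [4.1 0.1 0.3]
-181.0 [-0.      0.0057  0.0004] [5.1 0.1 0.3]
```

View pics/w41.png

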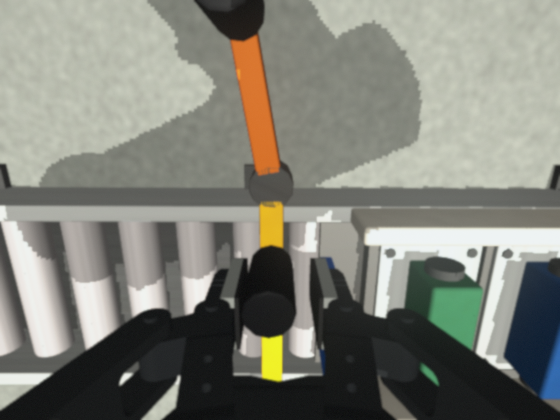

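>>> {"op": "arm_command", "data": {"rows": [{"dx":0,"dy":-0.002,"dz":0,"wx":0,"wy":0,"wz":0,"gripper":0.32},{"dx":0,"dy":-0.003,"dz":0,"wx":0,"wy":0,"wz":0,"gripper":0.1},{"dx":0,"dy":-0.003,"dz":0,"wx":0,"wy":0,"wz":0,"gripper":-0.1},{"dx":0,"dy":-0.003,"dz":0,"wx":0,"wy":0,"wz":0,"gripper":-0.1},{"dx":-0.02,"dy":-0.003,"dz":0,"wx":0,"wy":0,"wz":0,"gripper":-0.1},{"dx":-0.06,"dy":-0.003,"dz":0,"wx":0,"wy":0,"wz":0,"gripper":-0.1},{"dx":-0.1,"dy":-0.003,"dz":0,"wx":0,"wy":0,"wz":0,"gripper":-0.1},{"dx":-0.11,"dy":-0.003,"dz":0,"wx":0,"wy":0,"wz":0,"gripper":-0.1}]}}

```text
clock: 43.5
position: [557.5, 107.2, 210.3]
ee_rot: [-0.026, 0.703, 0.025, 0.711]
contact_force: [0.1, 0.1, 0.3]
gripper_width: 46.9
```

```bash
python3 -c "
from h import *
rel([470,110,205],yaw=np.radians(94))
d=cam('wrist');save(d,'w42')"
```

```text
REL d(m) [ 0.0044  0.0091 -0.0871] w [0.17 0.63 0.15] | pos [557.5 107.2 210.3] t 43.5 gw 46.9 j [ 0.48  0.3  -0.18  0.01 -1.09 -1.98] F [0.1 0.1 0.3]
```

View pics/w42.png

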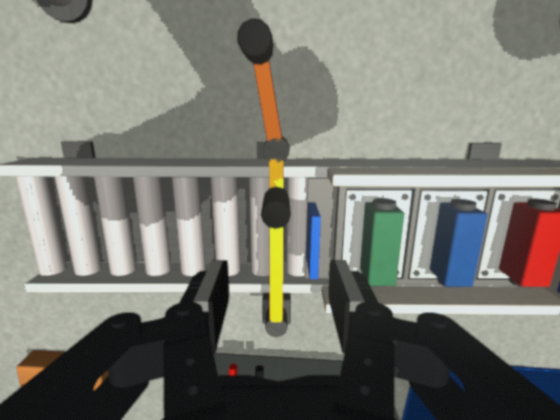

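Run:
```python
from h import *
d=cam('wrist')
print(back(d,[[254,37]],127),back(d,[[274,149]],84),back(d,[[276,203]],127),back(d,[[275,327]],84))
rel([442,84,190],yaw=np.radians(94))
```

```text
[[441.84415345  83.66956949 127.        ]] [[513.46556112  99.96038229  84.        ]] [[545.33735756 104.1928021  127.        ]] [[680.67735199 112.21152148  84.        ]]
REL d(m) [ 0.0165 -0.0146 -0.1154] w [0.11 0.35 0.17] | pos [555.9 106.8 207.2] t 43.6 gw 47.2 j [ 0.48  0.3  -0.18  0.01 -1.08 -1.98] F [ 0.2 -0.3 -0.8]
```

>>> {"op": "arm_command", "data": {"rows": [{"dx":0,"dy":-0.002,"dz":-0.012,"wx":-8,"wy":0,"wz":0,"gripper":-0.1},{"dx":0,"dy":-0.004,"dz":-0.03,"wx":-16,"wy":0,"wz":0,"gripper":-0.1},{"dx":0,"dy":-0.006,"dz":-0.05,"wx":-24,"wy":0,"wz":0,"gripper":-0.1},{"dx":0,"dy":-0.009,"dz":-0.07,"wx":-32,"wy":0,"wz":0,"gripper":-0.1},{"dx":0,"dy":-0.012,"dz":-0.09,"wx":-40,"wy":0,"wz":0,"gripper":-0.1},{"dx":0,"dy":-0.014,"dz":-0.105,"wx":-48,"wy":0,"wz":0,"gripper":-0.1},{"dx":0.005,"dy":-0.0146,"dz":-0.115,"wx":-56,"wy":0,"wz":0,"gripper":-0.1},{"dx":0.01,"dy":-0.0146,"dz":-0.1154,"wx":-64,"wy":0,"wz":0,"gripper":-0.1}]}}

```text
clock: 44.4
position: [439.6, 83.4, 194.7]
ee_rot: [-0.399, 0.585, 0.396, 0.585]
contact_force: [0.3, 0.1, -0.7]
gripper_width: 47.3
```

>>> {"op": "arm_command", "data": {"rows": [{"dx":0,"dy":0,"dz":0,"wx":-8,"wy":0,"wz":0,"gripper":-0.1},{"dx":0,"dy":0,"dz":0,"wx":-16,"wy":0,"wz":0,"gripper":-0.1},{"dx":0,"dy":0,"dz":0,"wx":-24,"wy":0,"wz":0,"gripper":-0.1},{"dx":0,"dy":0,"dz":0,"wx":-32,"wy":0,"wz":0,"gripper":-0.1},{"dx":0,"dy":0,"dz":0,"wx":-40,"wy":0,"wz":0,"gripper":-0.1},{"dx":0,"dy":0,"dz":0,"wx":-48,"wy":0,"wz":0,"gripper":-0.1},{"dx":0,"dy":0,"dz":0,"wx":-56,"wy":0,"wz":0,"gripper":-0.1},{"dx":0,"dy":0,"dz":0,"wx":-64,"wy":0,"wz":0,"gripper":-0.1}]}}

```text
clock: 45.2
position: [438.3, 83.1, 192.8]
ee_rot: [0.648, -0.285, -0.648, -0.282]
contact_force: [-0.1, 0.3, 0.3]
gripper_width: 46.7
```

Run:
```python
from h import *
rel([442,84,180],yaw=np.radians(102))
```

```text
REL d(m) [ 0.0127 -0.0034 -0.0018] w [-5.923e+01 -3.000e-02 -3.000e-01] | pos [438.3  83.1 192.8] t 45.2 gw 46.7 j [ 0.56  0.11 -0.47  0.   -0.99  0.19] F [-0.1  0.3  0.3]
```

>>> {"op": "arm_command", "data": {"rows": [{"dx":0.002,"dy":-0.001,"dz":-0.001,"wx":-8,"wy":0,"wz":0,"gripper":-0.1},{"dx":0.004,"dy":-0.002,"dz":-0.002,"wx":-16,"wy":0,"wz":0,"gripper":-0.1},{"dx":0.006,"dy":-0.003,"dz":-0.002,"wx":-24,"wy":0,"wz":0,"gripper":-0.1},{"dx":0.008,"dy":-0.0034,"dz":-0.002,"wx":-32,"wy":0,"wz":0,"gripper":-0.1},{"dx":0.01,"dy":-0.0034,"dz":-0.002,"wx":-40,"wy":0,"wz":0,"gripper":-0.1},{"dx":0.012,"dy":-0.0034,"dz":-0.002,"wx":-48,"wy":0,"wz":0,"gripper":-0.1},{"dx":0.012,"dy":-0.0034,"dz":-0.002,"wx":-55,"wy":0,"wz":0,"gripper":-0.1},{"dx":0.012,"dy":-0.0034,"dz":-0.002,"wx":-59,"wy":0,"wz":0,"gripper":-0.1}]}}

```text
clock: 46.0
position: [440.9, 83.5, 178.7]
ee_rot: [-0.701, -0.072, 0.705, -0.076]
contact_force: [0.5, -0.8, 0.2]
gripper_width: 47.2
```

Run:
```python
from h import *
d=cam('wrist');save(d,'w43')
print(proj(d,[[442,84,127],[514,100,84]]).round(1))
rel([442,84,95],yaw=np.radians(102))
```

```text
[[277.7 231.1]
 [276.3 106.6]]
REL d(m) [ 0.0838 -0.0007 -0.0017] w [ 0.03  0.34 -0.3 ] | pos [440.9  83.5 178.8] t 46.05 gw 47.5 j [ 0.55  0.14 -0.48  0.   -0.96  1.23] F [-0.8 -0.3  0.2]
```

View pics/w43.png

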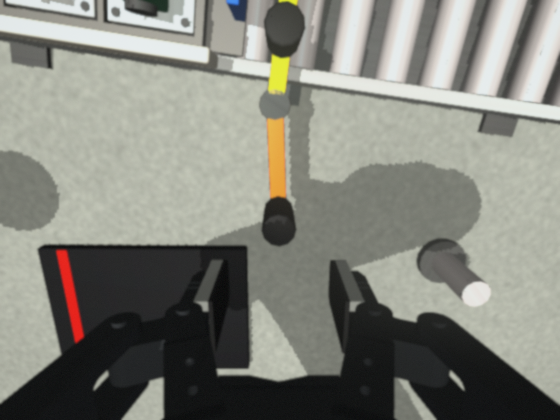

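>>> {"op": "arm_command", "data": {"rows": [{"dx":0.02,"dy":0,"dz":-0.002,"wx":0,"wy":0.3,"wz":-0.2,"gripper":-0.1},{"dx":0.04,"dy":0,"dz":-0.002,"wx":0,"wy":0.3,"wz":-0.2,"gripper":-0.1},{"dx":0.06,"dy":0,"dz":-0.002,"wx":0,"wy":0.3,"wz":-0.2,"gripper":-0.1},{"dx":0.075,"dy":0,"dz":-0.002,"wx":0,"wy":0.3,"wz":-0.2,"gripper":-0.1},{"dx":0.084,"dy":0,"dz":-0.002,"wx":0,"wy":0.3,"wz":-0.2,"gripper":-0.1},{"dx":0.084,"dy":0,"dz":-0.002,"wx":0,"wy":0.3,"wz":-0.2,"gripper":0.2},{"dx":0.084,"dy":0,"dz":-0.002,"wx":0,"wy":0.3,"wz":-0.2,"gripper":0.32},{"dx":0.084,"dy":0,"dz":-0.002,"wx":0,"wy":0.3,"wz":-0.2,"gripper":0.32}]}}

```text
clock: 46.85
position: [442.9, 83.7, 95.4]
ee_rot: [0.703, 0.074, -0.703, 0.075]
contact_force: [-1.0, 0.5, 0.6]
gripper_width: 28.7
```

```bash
python3 arc.py 514.5 100 74.5 95 90 -168,-170,-173,-178,-183,-189,-195,-201,-207; python3 -c "
from h import *
d=cam('wrist');save(d,'w44')"
```

```text
t 46.85 pos [442.9  83.7  95.4] now r,ang 73.4 -167.1 jaw -78.0 F [-1.   0.5  0.6] gw 28.7 j [ 0.55  0.25 -0.59  0.   -0.73  1.23]
-168.0 [ 0.0004 -0.0011  0.0011] [ 0.  -0.  -0.1]
-170.0 [ 0.0004 -0.0037  0.001 ] [ 2.  -0.  -0.1]
-173.0 [ 0.0004 -0.0076  0.0008] [ 5.  -0.  -0.1]
-178.0 [ 0.0004 -0.014  -0.    ] [10.  -0.  -0.1]
-183.0 [ 0.0004 -0.0204 -0.0015] [15.  -0.  -0.1]
-189.0 [ 0.0004 -0.0278 -0.0039] [21.  -0.1 -0.1]
-195.0 [ 0.0004 -0.0349 -0.007 ] [27.  -0.1 -0.1]
-201.0 [ 0.0004 -0.0417 -0.0109] [33.  -0.1 -0.1]
-207.0 [ 0.0004 -0.048  -0.0155] [39.  -0.1 -0.1]
```

View pics/w44.png

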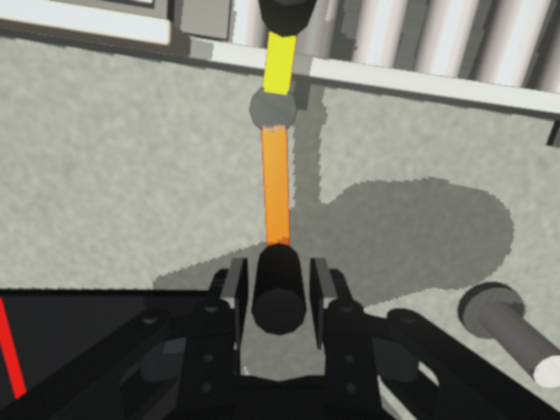

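>>> {"op": "arm_command", "data": {"rows": [{"dx":0.0004,"dy":-0.0037,"dz":0.001,"wx":2,"wy":0,"wz":0,"gripper":0.32},{"dx":0.0004,"dy":-0.0076,"dz":0.0008,"wx":5,"wy":0,"wz":0,"gripper":0.32},{"dx":0.0004,"dy":-0.014,"dz":0,"wx":10,"wy":0,"wz":0,"gripper":0.32},{"dx":0.0004,"dy":-0.0204,"dz":-0.0015,"wx":15,"wy":0,"wz":0,"gripper":0.32},{"dx":0.0004,"dy":-0.0278,"dz":-0.0039,"wx":21,"wy":0,"wz":0,"gripper":0.32},{"dx":0.0004,"dy":-0.0349,"dz":-0.007,"wx":27,"wy":0,"wz":0,"gripper":0.32},{"dx":0.0004,"dy":-0.0417,"dz":-0.0109,"wx":33,"wy":0,"wz":0,"gripper":0.32},{"dx":0.0004,"dy":-0.048,"dz":-0.0155,"wx":39,"wy":0,"wz":0,"gripper":0.32}]}}

```text
clock: 47.7
position: [447.8, 133.9, 95.6]
ee_rot: [0.688, -0.167, -0.687, -0.166]
contact_force: [-0.9, -1.3, 0.9]
gripper_width: 28.6
```

```bash
python3 arc.py 514.5 100 74.5 95 90 -210,-215,-221,-227,-233,-239,-245,-250; python3 -c "
from h import *
d=cam('wrist');save(d,'w45')"
```

```text
t 47.7 pos [447.8 133.9  95.6] now r,ang 74.8 153.1 jaw -117.2 F [-0.9 -1.3  0.9] gw 28.6 j [ 0.64  0.28 -0.55  0.   -0.74  0.45]
-210.0 [ 0.0006 -0.004  -0.0004] [ 2.8 -0.1 -0. ]
-215.0 [ 0.0006 -0.0105 -0.001 ] [ 7.8 -0.1 -0. ]
-221.0 [ 0.0006 -0.0181 -0.0025] [13.8 -0.1 -0. ]
-227.0 [ 0.0006 -0.0256 -0.0047] [19.8 -0.1 -0. ]
-233.0 [ 0.0006 -0.0328 -0.0077] [25.8 -0.1 -0. ]
-239.0 [ 0.0006 -0.0396 -0.0115] [31.8 -0.1 -0. ]
-245.0 [ 0.0006 -0.046  -0.0159] [37.8 -0.1 -0. ]
-250.0 [ 0.0006 -0.051  -0.0201] [42.8 -0.1  0. ]
```

View pics/w45.png

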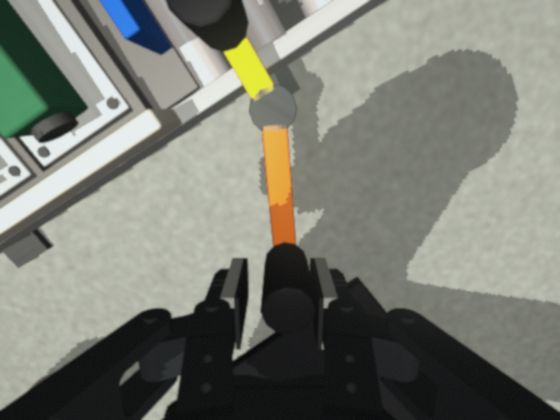

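>>> {"op": "arm_command", "data": {"rows": [{"dx":0.0003,"dy":-0.004,"dz":-0.0004,"wx":2.8,"wy":0,"wz":0,"gripper":0.32},{"dx":0.0003,"dy":-0.0105,"dz":-0.001,"wx":7.8,"wy":0,"wz":0,"gripper":0.32},{"dx":0.0003,"dy":-0.0181,"dz":-0.0025,"wx":13.8,"wy":0,"wz":0,"gripper":0.32},{"dx":0.0003,"dy":-0.0256,"dz":-0.0047,"wx":19.8,"wy":0,"wz":0,"gripper":0.32},{"dx":0.0003,"dy":-0.0328,"dz":-0.0077,"wx":25.8,"wy":0,"wz":0,"gripper":0.32},{"dx":0.0003,"dy":-0.0396,"dz":-0.0115,"wx":31.8,"wy":0,"wz":0,"gripper":0.32},{"dx":0.0003,"dy":-0.046,"dz":-0.0159,"wx":37.8,"wy":0,"wz":0,"gripper":0.32},{"dx":0.0003,"dy":-0.051,"dz":-0.0201,"wx":42.8,"wy":0,"wz":0,"gripper":0.32}]}}

```text
clock: 48.55
position: [490.0, 171.0, 95.8]
ee_rot: [0.579, -0.406, -0.578, -0.407]
contact_force: [-1.1, -0.4, 0.6]
gripper_width: 29.0
```

```bash
python3 arc.py 514.5 100 74.5 95 90 -252,-255,-258,-261,-263,-265,-267,-269,-271,-273,-275; python3 -c "
from h import *
d=cam('wrist');save(d,'w46')"
```

```text
t 48.55 pos [490.  171.   95.8] now r,ang 75.1 109.0 jaw -160.3 F [-1.1 -0.4  0.6] gw 29.0 j [ 0.65  0.35 -0.43  0.   -0.79 -0.31]
-252.0 [ 0.0008 -0.0013 -0.0006] [ 1.7 -0.   0.1]
-255.0 [ 0.0008 -0.0052 -0.0009] [ 4.7 -0.   0.1]
-258.0 [ 0.0009 -0.0091 -0.0013] [ 7.7 -0.   0.1]
-261.0 [ 0.0009 -0.0129 -0.0019] [10.7 -0.   0.1]
-263.0 [ 0.0009 -0.0155 -0.0024] [12.7 -0.   0.1]
-265.0 [ 0.0009 -0.018  -0.0031] [14.7 -0.   0.1]
-267.0 [ 0.0009 -0.0205 -0.0038] [16.7 -0.   0.1]
-269.0 [ 0.0009 -0.023  -0.0046] [18.7 -0.   0.1]
-271.0 [ 0.0009 -0.0254 -0.0054] [20.7 -0.   0.1]
-273.0 [ 0.0009 -0.0278 -0.0064] [22.7 -0.   0.1]
-275.0 [ 0.0009 -0.0302 -0.0074] [24.7 -0.   0.1]
```

View pics/w46.png

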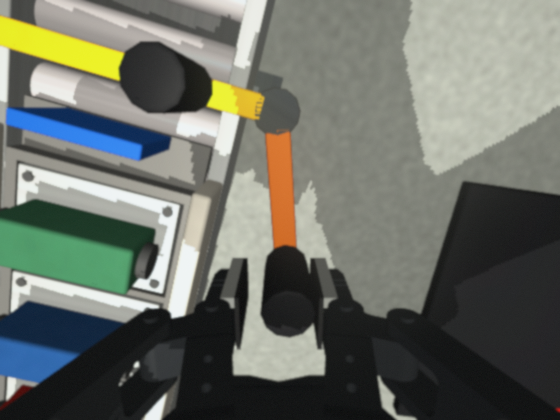

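>>> {"op": "arm_command", "data": {"rows": [{"dx":0.0005,"dy":-0.0052,"dz":-0.0009,"wx":4.7,"wy":0,"wz":0,"gripper":0.32},{"dx":0.0005,"dy":-0.0091,"dz":-0.0013,"wx":7.7,"wy":0,"wz":0,"gripper":0.32},{"dx":0.0005,"dy":-0.0129,"dz":-0.0019,"wx":10.7,"wy":0,"wz":0,"gripper":0.32},{"dx":0.0005,"dy":-0.0155,"dz":-0.0024,"wx":12.7,"wy":0,"wz":0,"gripper":0.32},{"dx":0.0005,"dy":-0.018,"dz":-0.0031,"wx":14.7,"wy":0,"wz":0,"gripper":0.32},{"dx":0.0005,"dy":-0.02,"dz":-0.0038,"wx":15,"wy":0,"wz":0,"gripper":0.32},{"dx":0.0005,"dy":-0.022,"dz":-0.0044,"wx":15,"wy":0,"wz":0,"gripper":0.32},{"dx":0.0005,"dy":-0.024,"dz":-0.005,"wx":15,"wy":0,"wz":0,"gripper":0.32}]}}

```text
clock: 49.4
position: [514.9, 174.7, 95.6]
ee_rot: [0.521, -0.479, -0.52, -0.48]
contact_force: [-7.3, 1.9, 2.9]
gripper_width: 29.2
```

```bash
python3 arc.py 514.5 100 74.5 95 90 -268,-270,-272,-274; python3 -c "
from h import *
d=cam('wrist');save(d,'w47')"
```

```text
t 49.4 pos [514.9 174.7  95.6] now r,ang 74.7 89.7 jaw -175.3 F [-7.3  1.9  2.9] gw 29.2 j [ 0.63  0.39 -0.37  0.   -0.81 -0.55]
-268.0 [ 0.0006  0.003  -0.    ] [2.7 0.  0.1]
-270.0 [ 0.0006  0.0004 -0.0002] [4.7 0.  0.1]
-272.0 [ 0.0006 -0.0022 -0.0005] [6.7 0.  0.1]
-274.0 [ 0.0006 -0.0048 -0.0008] [8.7 0.  0.1]
```

View pics/w47.png

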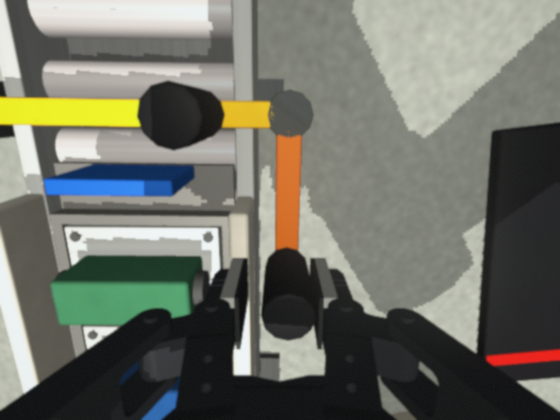

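>>> {"op": "arm_command", "data": {"rows": [{"dx":0,"dy":-0.002,"dz":0,"wx":0,"wy":0,"wz":0,"gripper":0.32},{"dx":0,"dy":-0.003,"dz":0,"wx":0,"wy":0,"wz":0,"gripper":0.32},{"dx":0,"dy":-0.004,"dz":-0.0005,"wx":0,"wy":0,"wz":0,"gripper":0.32},{"dx":0,"dy":-0.005,"dz":-0.0005,"wx":0,"wy":0,"wz":0,"gripper":0.32},{"dx":0,"dy":-0.0055,"dz":-0.0005,"wx":0,"wy":0,"wz":0,"gripper":0.32},{"dx":0,"dy":-0.0055,"dz":-0.0005,"wx":0,"wy":0,"wz":0,"gripper":0.32},{"dx":0,"dy":-0.0055,"dz":-0.0005,"wx":0,"wy":0,"wz":0,"gripper":0.32},{"dx":0,"dy":-0.0055,"dz":-0.0005,"wx":0,"wy":0,"wz":0,"gripper":0.32}]}}

```text
clock: 50.25
position: [514.9, 173.9, 95.1]
ee_rot: [-0.518, 0.482, 0.522, 0.477]
contact_force: [-17.4, 5.0, 10.6]
gripper_width: 29.5
```

```bash
python3 arc.py 514.5 100 74.5 95 90 -268,-270,-272,-274
```

```text
t 50.25 pos [514.9 173.9  95.1] now r,ang 73.9 89.7 jaw -175.4 F [-17.4   5.   10.6] gw 29.5 j [ 0.62  0.39 -0.36 -0.   -0.82 -0.54]
-268.0 [0.0002 0.0029 0.0007] [ 2.6 -0.1 -0.5]
-270.0 [0.0001 0.0003 0.0006] [ 4.6 -0.1 -0.5]
-272.0 [ 0.0001 -0.0023  0.0003] [ 6.6 -0.1 -0.5]
-274.0 [ 0.0001 -0.0049 -0.    ] [ 8.6 -0.2 -0.5]
```

Hard against the stop (no further motion at 17 N). Relax, open, rise.

>>> {"op": "arm_command", "data": {"rows": [{"dx":0,"dy":0.002,"dz":0,"wx":0,"wy":0,"wz":0,"gripper":0.32},{"dx":0,"dy":0.003,"dz":0,"wx":0,"wy":0,"wz":0,"gripper":0.15},{"dx":0,"dy":0.003,"dz":0,"wx":0,"wy":0,"wz":0,"gripper":-0.05},{"dx":0,"dy":0.003,"dz":0,"wx":0,"wy":0,"wz":0,"gripper":-0.05},{"dx":-0.02,"dy":0.003,"dz":0,"wx":0,"wy":0,"wz":0,"gripper":-0.05},{"dx":-0.06,"dy":0.003,"dz":0,"wx":0,"wy":0,"wz":0,"gripper":-0.05},{"dx":-0.1,"dy":0.003,"dz":0,"wx":0,"wy":0,"wz":0,"gripper":-0.05},{"dx":-0.15,"dy":0.003,"dz":0,"wx":0,"wy":0,"wz":0,"gripper":-0.05}]}}

```text
clock: 51.05
position: [512.7, 173.5, 245.4]
ee_rot: [-0.518, 0.483, 0.522, 0.476]
contact_force: [1.4, 0.3, -0.1]
gripper_width: 44.6
```

>>> {"op": "arm_command", "data": {"rows": [{"dx":-0.03,"dy":0.03,"dz":0,"wx":0,"wy":0,"wz":0,"gripper":-0.05},{"dx":-0.06,"dy":0.06,"dz":0,"wx":0,"wy":0,"wz":0,"gripper":-0.05},{"dx":-0.09,"dy":0.09,"dz":0,"wx":0,"wy":0,"wz":0,"gripper":-0.05},{"dx":-0.1,"dy":0.12,"dz":0,"wx":0,"wy":0,"wz":0,"gripper":-0.05},{"dx":-0.1,"dy":0.13,"dz":0,"wx":0,"wy":0,"wz":0,"gripper":-0.05},{"dx":-0.1,"dy":0.13,"dz":0,"wx":0,"wy":0,"wz":0,"gripper":-0.05},{"dx":-0.1,"dy":0.13,"dz":0,"wx":0,"wy":0,"wz":0,"gripper":-0.05},{"dx":-0.1,"dy":0.13,"dz":0,"wx":0,"wy":0,"wz":0,"gripper":-0.05}]}}

```text
clock: 51.85
position: [385.0, 163.5, 345.8]
ee_rot: [-0.517, 0.484, 0.521, 0.475]
contact_force: [-0.2, 0.7, 0.8]
gripper_width: 44.5
```

Run:
```python
from h import *
s=arm.read_state();print(s['position'],s['joints'].round(2),s['clock'])
for n in('wrist','top','scene'): save(cam(n),n+'50')
```

```text
[385.03578864 163.53943763 345.7746006 ] [ 0.79 -0.04 -0.23 -0.01 -1.39 -0.71] 51.85
```

View pics/wrist50.png

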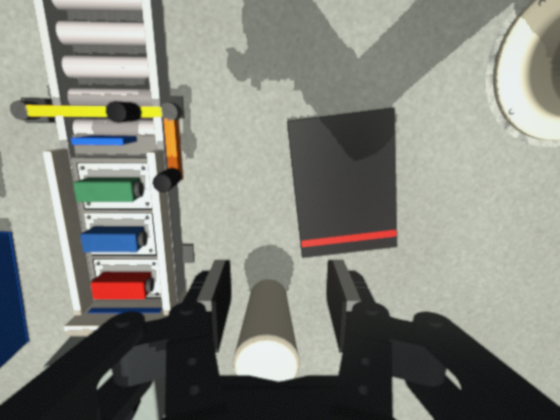

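View pics/top50.png

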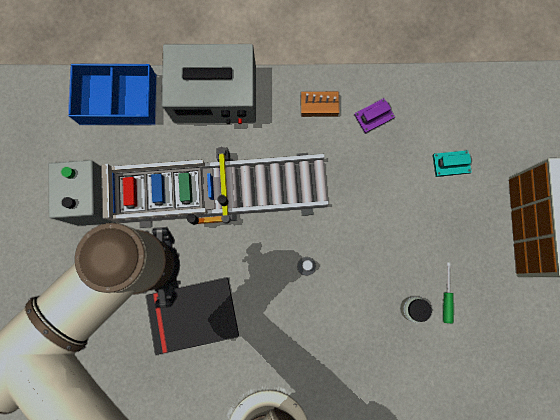

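View pics/scene50.png

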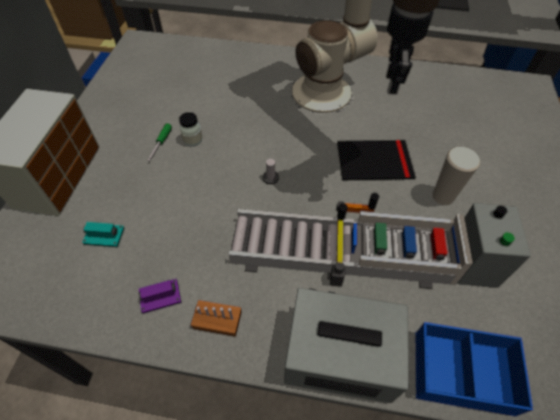

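Run:
```python
from h import *
d=cam('top'); i=d["img"][140:240,85:245]; cv2.imwrite('pics/t51.png',cv2.resize(i,None,fx=4.8,fy=4.8,interpolation=cv2.INTER_CUBIC)[:,:,::-1])
for r in models.cut_out('top','tray')[:2]: print(r['conf'],r['extent'],fit(d,r['mask'],[588,271,.071],TRAY,35))
for q in('module1_center','module2_center','module3_center'):
  for r in models.cut_out('top',q)[:3]:
    if r['conf']>.4: print(q,np.round(r['extent']),fitmod(d,r['mask'],41))
d=cam('wrist'); i=d["img"][130:340,30:220]; cv2.imwrite('pics/w51.png',cv2.resize(i,None,fx=2.8,fy=2.8,interpolation=cv2.INTER_CUBIC)[:,:,::-1])
```

```text
0.74 [114.5, 166.5, 212.4, 212.5] (array([5.92624526e+02, 2.72181974e+02, 5.63779107e-02]), np.float64(0.2478289607929266))
module1_center [149. 171. 172. 211.] (array([590.79583963, 269.43314994,  -3.06827505]), np.float64(0.880074956253227))
module1_center [352.  97. 392. 131.] (array([ 782.85624283, -275.20337818,    2.10011474]), np.float64(0.8171253027021643))
module2_center [121. 176. 148. 213.] (array([584.41873594, 336.80403136,  -3.09877503]), np.float64(0.899045126181475))
module3_center [119. 170. 214. 212.] (array([572.69990833, 268.1549385 ,  -1.48916476]), np.float64(0.08864142069979253))
module3_center [433. 151. 472. 178.] (array([ 656.70059694, -469.21271915,    1.66219822]), np.float64(0.8446596513416643))
module3_center [294. 256. 318. 273.] (array([419.60182374, -89.87232703,   3.26802396]), np.float64(0.31064597584171083))
```

View pics/t51.png

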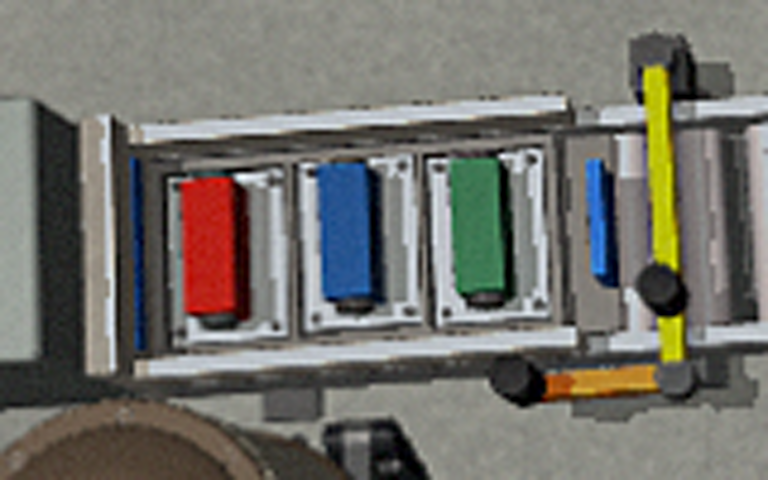

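View pics/w51.png

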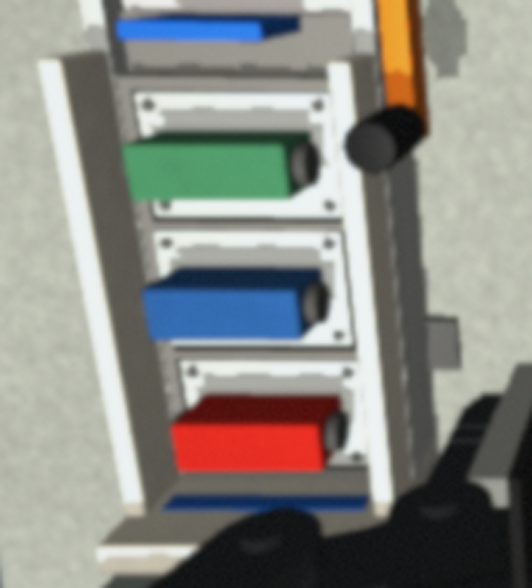

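Run:
```python
from h import *
rel([585,430,280],yaw=np.radians(-175))
```

```text
REL d(m) [ 0.0632 -0.222   0.2499] w [-0.41 -0.2  -0.7 ] | pos [384.5 163.5 346.8] t 52.3 gw 45.0 j [ 0.79 -0.04 -0.23 -0.01 -1.39 -0.71] F [ 0.9 -0.3 -1.1]
```

>>> {"op": "arm_command", "data": {"rows": [{"dx":0,"dy":-0.03,"dz":0.034,"wx":0,"wy":0,"wz":0,"gripper":0},{"dx":0,"dy":-0.06,"dz":0.068,"wx":0,"wy":0,"wz":0,"gripper":0},{"dx":0.01,"dy":-0.09,"dz":0.102,"wx":0,"wy":0,"wz":0,"gripper":0},{"dx":0.02,"dy":-0.12,"dz":0.135,"wx":0,"wy":0,"wz":0,"gripper":0},{"dx":0.03,"dy":-0.15,"dz":0.17,"wx":0,"wy":0,"wz":0,"gripper":0},{"dx":0.04,"dy":-0.18,"dz":0.203,"wx":0,"wy":0,"wz":0,"gripper":0},{"dx":0.05,"dy":-0.21,"dz":0.236,"wx":0,"wy":0,"wz":0,"gripper":0},{"dx":0.063,"dy":-0.222,"dz":0.25,"wx":0,"wy":0,"wz":0,"gripper":0}]}}

```text
clock: 53.1
position: [586.6, 432.9, 277.4]
ee_rot: [-0.518, 0.484, 0.522, 0.475]
contact_force: [-0.1, -0.1, -0.4]
gripper_width: 42.9
```

>>> {"op": "arm_command", "data": {"rows": [{"dx":0,"dy":0,"dz":0,"wx":0,"wy":0,"wz":0,"gripper":0},{"dx":0,"dy":0,"dz":0,"wx":0,"wy":0,"wz":0,"gripper":0},{"dx":0,"dy":0,"dz":0,"wx":0,"wy":0,"wz":0,"gripper":0},{"dx":0,"dy":0,"dz":0,"wx":0,"wy":0,"wz":0,"gripper":0},{"dx":0,"dy":0,"dz":0,"wx":0,"wy":0,"wz":0,"gripper":0},{"dx":0,"dy":0,"dz":0,"wx":0,"wy":0,"wz":0,"gripper":0},{"dx":0,"dy":0,"dz":0,"wx":0,"wy":0,"wz":0,"gripper":0},{"dx":0,"dy":0,"dz":0,"wx":0,"wy":0,"wz":0,"gripper":0}]}}

```text
clock: 53.9
position: [586.6, 432.8, 277.7]
ee_rot: [-0.518, 0.484, 0.522, 0.475]
contact_force: [-0.8, 0.3, -0.2]
gripper_width: 42.7
```

Run:
```python
from h import *
d=cam('wrist'); i=d["img"][20:320,150:450]; cv2.imwrite('pics/w52.png',cv2.resize(i,None,fx=2,fy=2,interpolation=cv2.INTER_CUBIC)[:,:,::-1])
print(arm.read_state()['position'])
```

```text
[586.58438315 432.79609819 277.55005366]
```

View pics/w52.png

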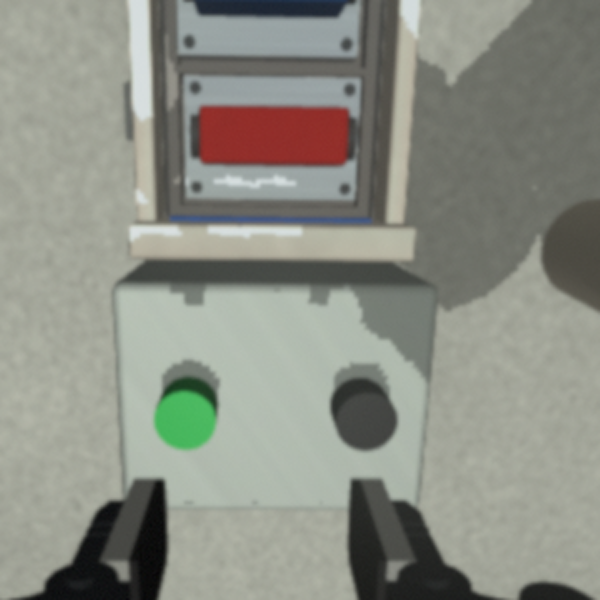

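Run:
```python
from h import *
print(arm.job_done(), arm.read_state()['clock'])
```

```text
the job is handed in; nothing more can be done
the job is handed in; nothing more can be done
```

The job is done and handed in at about 54 s of simulated time. All three modules (red, blue, green) are seated, the tray is home, and both gate leaves are closed in the order asked.

- **Modules:** Red is in pocket 3, blue in pocket 2 and green in pocket 1. Blue had tipped about 6° in the grip and caught the pocket wall on the first try, with about 15 N upward on the tool. I lifted it, corrected the tilt and seated it. Pictures after each release, before the push and again with the tray home showed all three sitting square in their pockets.
- **Tray:** I pushed it by the tab until it stopped at about 18 N. A close look from above afterwards showed it against the blue end pad with no gap.
- **Gate:** I swung the yellow leaf to its stop first (about 17 N) with the orange leaf still unfolded. I then folded the orange leaf round the corner to its own stop (about 17 N). Pictures after letting go show yellow straight across the mouth and orange along the near outside of the bay.
- **Other objects:** The tumbler, jar, screwdriver, post and both look-alikes were not touched and look unmoved in the last overview pictures.

**Checks that disagreed:** The first tray position was off by about 13 mm along the track. I had assumed the 240 mm length was centred on the origin, and corrected it before placing anything. A late automatic tray fit from the top camera matched poorly (overlap about 0.25), so "fully home" rests on the push force and the close-up. I judged the leaf angles from the stops and the pictures; I had no direct reading of them.

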